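# View the specimen tubes and stow them in the kit drawer

## Task

Roll the lamp's thumbwheel fully up to its bright end and leave it there. Then, in rack order beginning at the hole next to the rack's knob, set each specimen tube in the sloping V of the viewing cradle, end against the foot stop, and let go of it there for a second, then take it by its side and lay it level in a free groove of the open drawer. When all the tubes lie in the drawer, push it fully home, and do not shift or knock over the other things on the table.

Things in the scene. Friction and masses are not known exactly. Their poses are not given: they have to be found in the camera images.
- tube1_mid (a point): Centre (half-way along) of specimen tube 1: a smooth closed round tube 16 mm in diameter, 130 mm long, about 35 g, clear, with a black cap of the same diameter on the top 26 mm. Its z axis points to the cap. At the start it stands in rack hole 1, foot 10 mm above the table, top 85 mm above the rack. Three or all of the four are present (absent: None). Either end may go first.
- tube2_mid (a point): Centre (half-way along) of specimen tube 2: a smooth closed round tube 16 mm in diameter, 130 mm long, about 35 g, clear, with a black cap of the same diameter on the top 26 mm. Its z axis points to the cap. At the start it stands in rack hole 2, foot 10 mm above the table, top 85 mm above the rack. Three or all of the four are present (absent: None). Either end may go first.
- tube3_mid (a point): Centre (half-way along) of specimen tube 3: a smooth closed round tube 16 mm in diameter, 130 mm long, about 35 g, clear, with a black cap of the same diameter on the top 26 mm. Its z axis points to the cap. At the start it stands in rack hole 3, foot 10 mm above the table, top 85 mm above the rack. Three or all of the four are present (absent: None). Either end may go first.
- tube4_mid (a point): Centre (half-way along) of specimen tube 4: a smooth closed round tube 16 mm in diameter, 130 mm long, about 35 g, clear, with a black cap of the same diameter on the top 26 mm. Its z axis points to the cap. At the start it stands in rack hole 4, foot 10 mm above the table, top 85 mm above the rack. Three or all of the four are present (absent: None). Either end may go first.
- rack: Tube rack, a fixed white block 70 x 190 x 55 mm, origin under its centre. Four square holes (19 mm wide, 45 mm deep) in a row along its y axis, at y = +69 (hole 1), +23, -23, -69 mm (hole 4).
- rack_knob (a point): Centre of the black ball knob (22 mm wide, its top 66 mm above the table) on the low tail at the rack's +y end; hole 1 is the hole next to it, 49 mm away.
- cradle: Viewing cradle, a loose grey and aluminium V-block, 0.9 kg, base 140 x 80 x 12 mm (its middle 12 mm along +x from this origin, which lies on the table). Its 90 degree V groove, 78 mm long from the foot stop, rises at 45 degrees towards the cradle's -x; the low end with the stop is at +x. The walls reach 17 mm to either side of the tube's axis.
- cradle_seat (a point): Where a tube's centre lies when it rests in the cradle's groove against the stop; 82 mm above the table. x axis: along the groove, down towards the stop (45 degrees below level); y: level, across the groove; z: out of the groove. The tube's lower end is 65 mm from here along x; its upper 52 mm stands clear of the groove. The stop reaches 11 mm along z above the tube's axis.
- wheel_top (a point): Highest point of the rim of the lamp's thumbwheel, a black ribbed wheel 48 mm across and 13 mm wide, with a level axis along y. The top 9 mm of its rim stands out of the slot (50 x 18 mm) in the top of a fixed grey control box 100 x 90 x 55 mm. This point, fixed to the box, is 64 mm above the table; its x axis is the way the top of the rim moves towards bright.
- wheel (a joint): Angle of the thumbwheel: 0 at the dim stop, 2.4 rad at the bright stop; it grows as the top of the rim is rolled along +x of wheel_top. Friction about 1 N at the rim; it stays where it is left. A white tick on the rim comes to the top, between two white marks on the box, at the bright stop. Bright end: above 2.3.
- drawer (a joint): How far the drawer is pushed in, in m: 0 pulled right out, 0.003 to 0.015 at the start, 0.165 fully home against its stop, its front panel then flush with the cabinet. It slides with about 2 N of friction, stays where it is left, and closes along +x of drawer_mid, away from the robot, into a fixed wooden cabinet 180 mm deep, 262 mm wide and 86 mm high, whose front face it sticks out of.
- drawer_mid (a point): Middle of the drawer's four grooves, at the height of the axis of a tube lying in them (46 mm above the table); moves with the drawer. x axis: along the grooves, closing direction; y: across them. The drawer's front panel is 85 to 97 mm from here along -x, its top 72 mm above the table; side walls at 113 mm either side in y, tops 52 mm high; drawer floor 30 mm below this point.
- groove1 (a point): Centre of a tube lying in groove 1 of the drawer, 46 mm above the table; moves with the drawer, axes as drawer_mid. A groove is a pair of V notches in two white ribs, 8 mm thick, 56 mm to either side of this point along x, with room for fingers between the ribs, 30 mm deep. Grooves are 48 mm apart.
- groove2 (a point): Centre of a tube lying in groove 2 of the drawer, 46 mm above the table; moves with the drawer, axes as drawer_mid. A groove is a pair of V notches in two white ribs, 8 mm thick, 56 mm to either side of this point along x, with room for fingers between the ribs, 30 mm deep. Grooves are 48 mm apart.
- groove3 (a point): Centre of a tube lying in groove 3 of the drawer, 46 mm above the table; moves with the drawer, axes as drawer_mid. A groove is a pair of V notches in two white ribs, 8 mm thick, 56 mm to either side of this point along x, with room for fingers between the ribs, 30 mm deep. Grooves are 48 mm apart.
- groove4 (a point): Centre of a tube lying in groove 4 of the drawer, 46 mm above the table; moves with the drawer, axes as drawer_mid. A groove is a pair of V notches in two white ribs, 8 mm thick, 56 mm to either side of this point along x, with room for fingers between the ribs, 30 mm deep. Grooves are 48 mm apart.
- drawer_handle (a point): Middle of the drawer's bar handle, a level steel bar 90 mm long along y, 35 mm out from the drawer's front panel, 40 mm above the table. The drawer can be pushed by the bar or by the panel. Axes as drawer_mid. At the start the face of the cabinet is 66 to 78 mm beyond drawer_mid along +x.
- stain_bottle: Small amber bottle, 36 mm wide, 80 mm tall, origin under its centre. To be left alone.
- jar: Glass jar, 56 mm wide, 60 mm tall, origin under its centre. To be left alone.
- weight: Brass paperweight with a small knob, 44 mm wide, 48 mm tall, 0.3 kg, origin under its centre. To be left alone.
Not all that is in view belongs to the job. Leave any green or yellow look-alike of the part that bears wheel_top alone.

How it is judged:
By the outcome, as a careful person would: the job done as asked, in the order asked, and still so for the second after the job is handed in, with the robot touching nothing.
Of tube1, tube2, tube3, tube4 only 3 to 4 are there at a start; the rules pass over those that are not, and their reading is None.
At some moment in a run one of cradle may be knocked a few centimetres aside while the robot is not near it.
Once in a run the grip may slacken for a moment while it holds something.
It also fails if it takes over 210 s, if anything falls off the work surface, if the arm or the gripper's body presses on something with over 40 N, if the wrist force passes 120 N, or if a joint passes its speed limit or range.

## Robot

A 6-joint arm with a two-finger parallel gripper is mounted at the origin on the work surface. World frame = base frame: x ahead of the robot, y to its left, z up, the work surface at z = 0. Lengths are in m, angles in degrees, forces in N, time in s.
With the tool pointing down it reaches from about 0.3 to 0.75 m from the base axis. Payload 8.5 kg.
Tool frame: the origin (TCP) lies on the mounting face of the last link; the fingertips stand 173 mm ahead of it and the grasp point (between the pads) lies 155 mm ahead of it (env.tips_ahead is the distance from the TCP to the fingertips, in m); z points along the fingers, x is the direction in which the jaws open and shut, and the axes are right-handed (so a half turn about z gives the same grasp; the last joint's range is limited). The gripper opens to 85 mm and grips with 20 to 120 N. Pads are 22 mm wide; open, the fingers measure 114 mm over their backs; the gripper's body (76 mm by 85 mm) begins 54 mm behind the grasp point. The pads swing forward as they close: fully open they stand 13 mm farther back than shut.
Start: joints at [63.638, 21.807, 74.336, -0, 83.858, -12.336], TCP at [0.133, 0.534, 0.405] pointing down, gripper open.
Joint ranges: [-178.18, 178.18], [-50.72, 133.34], [12.68, 142.11], [-81.47, 261.47], [9.98, 163.14], [-165.26, 165.26]. Speed limits (degrees/s): [136.94, 136.94, 180, 180, 180, 180].

## Interface

Orientations are given as a 3x3 rotation matrix whose columns are the frame's x, y, z axes.
In Python, from rig import env gives the robot as it stands. The module is installed in compiled form; this text tells all that it offers.
- The arm moves only by the tool step_arm, never from a script. Its argument "increments" is a list of rows, each an object of numbers: "x", "y", "z": the shift along the tool's x, y, z in cm; "wx", "wy", "wz": the turn, a rotation vector about the tool's x, y, z in rad; "gripper": the finger opening in cm, from 0 to 8.54. A call has 1 to 20 rows; each row shifts and turns the commanded pose from where the row before left it, along the tool's axes as they then stand; what a row does not reach is not made up. A row lasts 1/10 s, in which the tool goes at most 50 mm and 8.59 degrees, less where a joint would pass 70% of its speed; a pose out of reach is approached as far as the arm can. A call with a gripper value outside its range is refused whole. The fingers move at their own pace and stop on an object; "newtons" is the grip in N (left out, the last holds). Time passes only in rows, so rows that do not move let the fingers close. It gives the time, the measured TCP pose, the force and the opening at its end, in the units of the state.
- env.observe(): the state, without advancing time (a new reading comes with each control period).
- env.get_image(name): name is "scene" or "top"; returns a dict with "color" (420x560x3 uint8, blue, green, red), "camera_matrix" (3x3 intrinsics, pixels), "rvec" (rotation vector, rad) and "tvec" (3), from world to camera coordinates, as OpenCV has them. Camera axes: x right, y down, z forward; pixel columns grow to the right and rows downward; lengths in m; the calibration is good to about 2 mm. A picture is of the moment at which its call begins. There is no depth.
- env.close_job(): hands the job in, once; it reports no verdict.
The state is a dict: "time_s": time; "q": joint angles; "qvel": joint speeds; "joint_efforts": joint torques, N m; "position": TCP position; "tool_rot": TCP orientation; "ft_force": force on the tool from outside, world axes, zero at the start; "wrist_torque": the same for the moment, N m; "grip_width": finger opening in m.
Only numpy, scipy, OpenCV 4.12 (cv2) and the standard library are available. Lean on these libraries where they do the work, as an engineer would, in place of code of your own. Each camera call takes 0.05 s, during which the arm holds its last target. There are 200 camera calls.

## Working session

There is one attempt and no reset: what is moved stays moved. The work goes in short steps, Python scripts to look and compute and a tool call to move; the robot and the scene stay as the last step left them, time stands still between calls to the robot, and variables do not carry over. Pictures are saved under pics/ and viewed, about 12 in all and at most 16, crops included, and the job is handed in when it is done.

Besides the shell and the picture viewer there is one more tool, called after ">>>" by a JSON object that holds its "fn" and its "kwargs". step_arm: Moves the arm, as the interface text tells. Its arguments: {"type":"object","properties":{"increments":{"type":"array"},"newtons":{"type":"number"}},"required":["increments"]}

```bash
mkdir -p pics
python3 - <<'E'
from rig import env
import cv2,numpy as np
s=env.observe();print(s)
for n in("scene","top"):
    d=env.get_image(n);cv2.imwrite(f"pics/{n}0.png",d["color"]);print(n,d["camera_matrix"].tolist(),np.ravel(d["rvec"]),np.ravel(d["tvec"]))
a=cv2.imread("pics/scene0.png");b=cv2.imread("pics/top0.png")
E
```

```text
{'time_s': 0.0, 'q': array([ 6.36379549e+01,  2.18403262e+01,  7.43842659e+01,  7.51392627e-04,
        8.38575178e+01, -1.23341501e+01]), 'qvel': array([ 0.04513864, -0.00487256, -0.1203012 , -0.05310023,  0.02184239,
       -0.02909797]), 'joint_efforts': array([-2.48652519e-03, -4.48455334e+01, -2.31278676e+01, -3.98065149e-04,
        4.75615336e-03,  3.23433244e-05]), 'position': array([0.13328241, 0.5335601 , 0.40412069]), 'tool_rot': array([[ 2.42395183e-01,  9.70177383e-01, -6.48033990e-04],
       [ 9.70176594e-01, -2.42395839e-01, -1.27826596e-03],
       [-1.39722547e-03, -3.18861897e-04, -9.99998973e-01]]), 'ft_force': array([-0.76553495, -0.33508664, -0.24209887]), 'wrist_torque': array([-0.02088843,  0.06342497,  0.01009691]), 'grip_width': 0.08544233597749866}
scene [[460.59816834509394, 0.0, 274.1212132136351], [0.0, 460.59816834509394, 207.6337495094542], [0.0, 0.0, 1.0]] [ 1.44020913  2.09801971 -0.88133875] [ 0.22883965 -0.26570498  1.44083607]
top [[425.9778218614282, 0.0, 265.6449540549621], [0.0, 425.9778218614282, 208.36591011322506], [0.0, 0.0, 1.0]] [ 2.12713561 -2.14304009  0.14356627] [-0.02216733  0.53612836  1.23983769]
```

View pics/scene0.png

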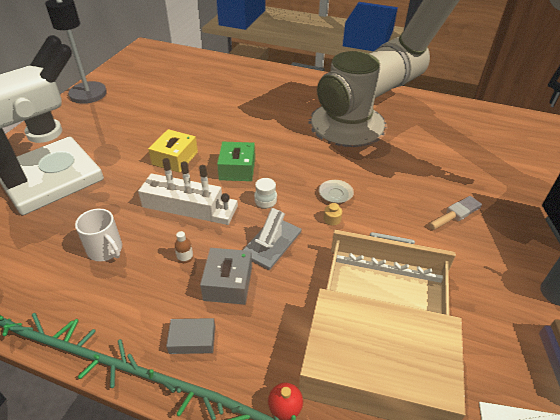

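View pics/top0.png

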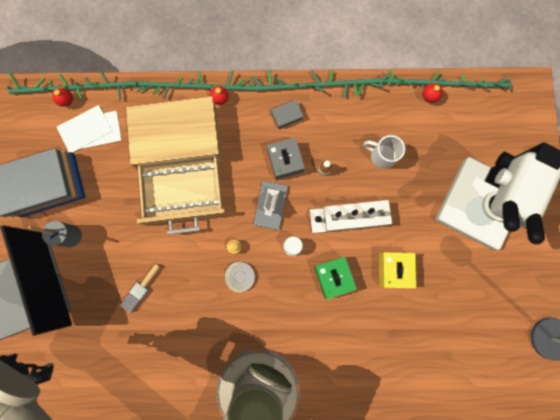

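The scene view shows three boxes with a thumbwheel: grey (228,275), green (237,160) and yellow (174,148). In the top view they are at (286,158), (335,278) and (399,270). The grey one fits, since the task rules out green and yellow. The plain slab at (191,335) has no wheel. The rack is at (350,215) in the top view, the cradle at (270,205) and the drawer at (180,190). I'll enlarge crops to confirm this.

```bash
cat > h.py <<'E'
from rig import env
import cv2,numpy as np
class Cam:
    def __init__(s,n,f=None):
        d=env.get_image(n);s.img=d["color"];s.K=np.array(d["camera_matrix"]);s.r=np.ravel(d["rvec"]).astype(float);s.t=np.ravel(d["tvec"]).astype(float)
        s.R=cv2.Rodrigues(s.r)[0];s.c=-s.R.T@s.t
        if f: cv2.imwrite(f,s.img)
    def ray(s,u,v):
        d=s.R.T@np.linalg.solve(s.K,[u,v,1]);return d/np.linalg.norm(d)
    def at(s,u,v,z):
        d=s.ray(u,v);return s.c+d*(z-s.c[2])/d[2]
    def px(s,P):
        return cv2.projectPoints(np.atleast_2d(np.array(P,float)),s.r,s.t,s.K,None)[0][:,0]
def tri(a,pa,b,pb):
    d,e=a.ray(*pa),b.ray(*pb)
    M=sum(np.eye(3)-np.outer(x,x) for x in(d,e));v=sum((np.eye(3)-np.outer(x,x))@c for x,c in((d,a.c),(e,b.c)))
    p=np.linalg.solve(M,v);return p,[np.linalg.norm(np.cross(x,p-c)) for x,c in((d,a.c),(e,b.c))]
def crop(c,x0,y0,x1,y1,k,f):
    cv2.imwrite(f,cv2.resize(c.img[y0:y1,x0:x1],None,fx=k,fy=k,interpolation=cv2.INTER_CUBIC))
E
python3 - <<'E'
from h import *
t=Cam("top");s=Cam("scene")
crop(t,120,90,400,290,2.857,"pics/t1.png")
crop(s,130,130,460,330,2.4,"pics/s1.png")
print(t.c,s.c)
E
```

```text
[ 0.34321385 -0.04692716  1.30580419] [1.22065509 0.21764246 0.81339302]
```

View pics/t1.png

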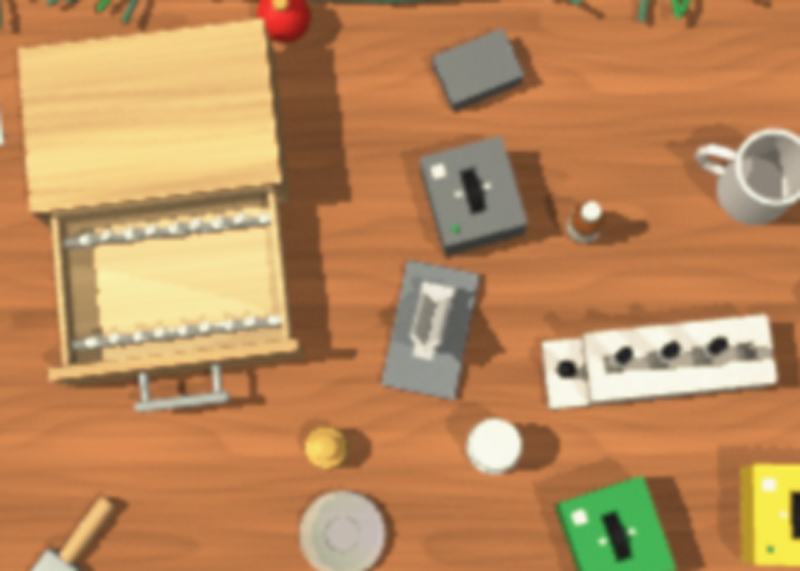

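View pics/s1.png

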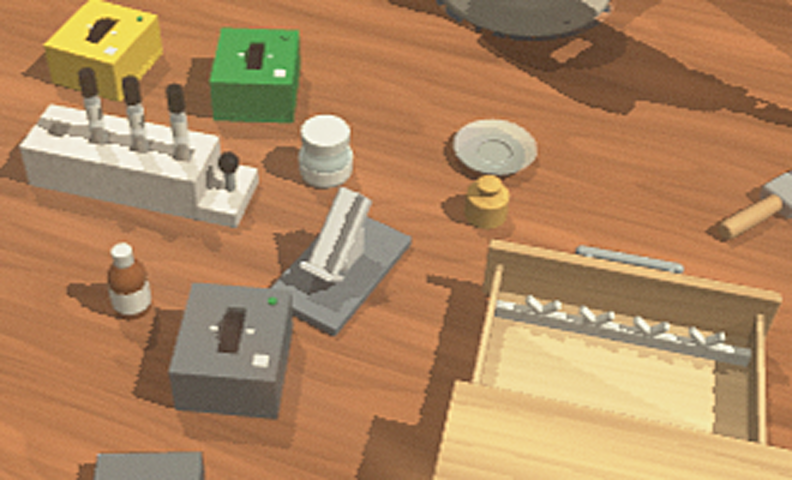

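The crops confirm it. The grey box's wheel is at top crop (474,190), between two white marks. Tubes stand in holes 1–3, with caps at crop (624,355), (671,350) and (718,345) and the knob at (566,369); hole 4 is empty. The cradle's stop is at its far (+x) end. Next I'll measure.

```bash
cat >> h.py <<'E'
def tc(X,Y): return 120+X/2.857,90+Y/2.857
def sc(X,Y): return 130+X/2.4,130+Y/2.4
def blobs(m,lo,hi,off=(0,0)):
    n,l,s,c=cv2.connectedComponentsWithStats(m.astype(np.uint8))
    return [(round(c[i][0]+off[0],2),round(c[i][1]+off[1],2),int(s[i][4])) for i in range(1,n) if lo<s[i][4]<hi]
E
python3 - <<'E'
from h import *
np.set_printoptions(precision=4,suppress=True)
t=Cam("top");s=Cam("scene")
def g(c,x0,y0,x1,y1): return c.img[y0:y1,x0:x1].max(2)
print("dark top rack",blobs(g(t,305,195,395,235)<70,4,300,(305,195)))
print("dark scene rack",blobs(g(s,135,150,245,225)<75,8,400,(135,150)))
print("dark top wheel",blobs(g(t,262,135,310,180)<50,4,300,(262,135)))
print("dark scene wheel",blobs(g(s,200,245,255,305)<60,8,400,(200,245)))
p=lambda c,x,y,z,f:c.at(*f(x,y),z)
print("marks T",p(t,461,195,.055,tc),p(t,487,186,.055,tc)," S",p(s,212,328,.055,sc),p(s,251,330,.055,sc))
print("box top T",[p(t,x,y,.055,tc)[:2] for x,y in((421,157),(500,138),(525,232),(446,253))])
print("cabinet T",[p(t,x,y,.086,tc)[:2] for x,y in((20,48),(265,20),(280,186),(33,212))])
print("panel T",[p(t,x,y,.072,tc)[:2] for x,y in((49,373),(298,345))])
print("panel S",[p(s,x,y,.072,sc)[:2] for x,y in((490,243),(779,297))])
print("handle T",[p(t,x,y,.04,tc)[:2] for x,y in((137,405),(227,397))])
print("ribs T",[p(t,x,y,.05,tc)[:2] for x,y in((66,240),(268,216),(75,345),(281,321))])
print("cradle T",[p(t,x,y,.012,tc)[:2] for x,y in((405,262),(480,275),(458,398),(383,385))])
print("cradle S",[p(s,x,y,.012,sc)[:2] for x,y in((411,240),(336,330),(270,290))])
print("rack T",[p(t,x,y,.055,tc)[:2] for x,y in((583,332),(768,317),(776,386),(590,403))])
print("jar,weight,bottle",p(t,495,446,.06,tc),p(t,326,447,.04,tc),p(t,591,211,.08,tc))
# cradle mask rect
hsv=cv2.cvtColor(t.img,cv2.COLOR_BGR2HSV);m=(hsv[...,1]<60).astype(np.uint8);mm=np.zeros_like(m);mm[178:235,245:295]=m[178:235,245:295]
c=max(cv2.findContours(mm,0,1)[0],key=cv2.contourArea);r=cv2.minAreaRect(c);b=cv2.boxPoints(r);print("cradle rect",[t.at(*q,.012)[:2] for q in b],t.at(*r[0],.012))
E
```

```text
dark top rack [(np.float64(370.89), np.float64(210.56), 18), (np.float64(338.0), np.float64(214.0), 17), (np.float64(354.25), np.float64(212.44), 16), (np.float64(318.05), np.float64(218.9), 20)]
dark scene rack [(np.float64(236.03), np.float64(153.71), 31), (np.float64(201.79), np.float64(171.83), 24), (np.float64(184.29), np.float64(171.0), 14), (np.float64(224.41), np.float64(197.9), 29)]
dark top wheel [(np.float64(285.26), np.float64(156.57), 54)]
dark scene wheel []
marks T [ 0.6865 -0.0748  0.055 ] [ 0.696  -0.1025  0.055 ]  S [ 0.6985 -0.1026  0.055 ] [ 0.6882 -0.0701  0.055 ]
box top T [array([ 0.7286, -0.0328]), array([ 0.7486, -0.1171]), array([ 0.6457, -0.1417]), array([ 0.6239, -0.0584])]
cabinet T [array([0.8433, 0.3905]), array([0.871, 0.131]), array([0.6897, 0.1131]), array([0.6647, 0.3692])]
panel T [array([0.4983, 0.3505]), array([0.5251, 0.0946])]
panel S [array([0.5296, 0.0983]), array([0.5003, 0.3514])]
handle T [array([0.4678, 0.2667]), array([0.4754, 0.1723])]
ribs T [array([0.6432, 0.345 ]), array([0.6671, 0.1302]), array([0.5304, 0.3313]), array([0.5539, 0.1152])]
cradle T [array([ 0.624 , -0.0141]), array([ 0.6089, -0.0953]), array([ 0.4753, -0.07  ]), array([0.4899, 0.01  ])]
cradle S [array([0.4981, 0.0145]), array([ 0.6299, -0.0138]), array([ 0.6078, -0.0895])]
rack T [array([ 0.5387, -0.1997]), array([ 0.5527, -0.3916]), array([ 0.4807, -0.3962]), array([ 0.4647, -0.2049])]
jar,weight,bottle [ 0.4209 -0.1063  0.06  ] [0.4224 0.0682 0.04  ] [ 0.6612 -0.2083  0.08  ]
cradle rect [array([0.4923, 0.0128]), array([ 0.6274, -0.0158]), array([ 0.6097, -0.0945]), array([ 0.4753, -0.0648])] [ 0.5506 -0.0405  0.012 ]
```

```bash
cat >> h.py <<'E'
def Rt(yaw,tilt=0):
    """tool rotation: jaws (x) level at yaw deg, z down tilted by `tilt` deg about tool x (+ = pointing back to the robot for yaw~90)"""
    a=np.radians(yaw);x=np.array([np.cos(a),np.sin(a),0]);z=np.array([0,0,-1.]);R=np.c_[x,np.cross(z,x),z]
    return R@cv2.Rodrigues(np.array([np.radians(tilt),0,0]))[0]
def gp(p,R,d=.155): return np.array(p,float)-d*R[:,2]   # TCP for grasp point p
def plan(wps,vmax=4.,wmax=.12):
    """wps: list of ('m',tcp pos) or ('r',R); prints n x row"""
    s=env.observe();p=np.array(s['position']);R=np.array(s['tool_rot'])
    for k,v in wps:
        if k=='m':
            d=R.T@(np.array(v)-p)*100;n=max(1,int(np.ceil(np.linalg.norm(d)/vmax)));r=np.round(d/n,2)
            print(n,'x',dict(zip('xyz',r.tolist())));p=p+R@(r*n)/100
        else:
            w=cv2.Rodrigues(R.T@v)[0].ravel();n=max(1,int(np.ceil(np.linalg.norm(w)/wmax)));r=np.round(w/n,3)
            print(n,'x',dict(zip(('wx','wy','wz'),r.tolist())));R=R@cv2.Rodrigues(r*n)[0]
def st():
    s=env.observe();R=np.array(s['tool_rot'])
    print('t%.1f'%s['time_s'],'tcp',np.round(s['position'],4),'yaw %.1f tilt %.1f'%(np.degrees(np.arctan2(R[1,0],R[0,0])),np.degrees(np.arctan2(-R[:2,2]@[-R[1,0],R[0,0]],-R[2,2]))*-1),'g',round(s['grip_width']*1000,1),'F',np.round(s['ft_force'],1),'q',np.round(s['q'],0))
E
python3 - <<'E'
from h import *
np.set_printoptions(precision=4,suppress=True)
t=Cam("top");s=Cam("scene");print(env.tips_ahead);st()
print("V upper end",t.at(*tc(424,353),.095),s.at(*sc(355,195),.095),"stop top",t.at(*tc(435,285),.045),s.at(*sc(318,272),.045))
for a,b in(((338,214),(205,167)),):pass
print([t.at(u,v,.138) for u,v in((338,214),(354.25,212.44),(370.89,210.56))],t.at(318,218.9,.06))
W=np.array([.6923,-.0875,0]);x=np.array([.972,.233,0]);R=Rt(103.5);print(R)
P=lambda z,o:W+x*o+[0,0,z]
plan([('r',R),('m',P(.40,-.012)),('m',P(.27,-.012)),('m',P(.233,-.012))])
E
```

```text
0.1734
t0.4 tcp [0.1333 0.5336 0.4046] yaw 76.0 tilt 0.0 g 85.6 F [-0.9  0.9 -0.1] q [ 64.  22.  74.   0.  84. -12.]
V upper end [ 0.5125 -0.0349  0.095 ] [ 0.5377 -0.0308  0.095 ] stop top [ 0.5918 -0.0465  0.045 ] [ 0.5972 -0.0443  0.045 ]
[array([ 0.5036, -0.2274,  0.138 ]), array([ 0.5076, -0.2722,  0.138 ]), array([ 0.5124, -0.3182,  0.138 ])] [ 0.5003 -0.1803  0.06  ]
[[-0.2334  0.9724  0.    ]
 [ 0.9724  0.2334  0.    ]
 [ 0.      0.     -1.    ]]
5 x {'wx': -0.0, 'wy': 0.0, 'wz': -0.096}
21 x {'x': -3.5, 'y': 1.84, 'z': 0.02}
4 x {'x': 0.02, 'y': 0.01, 'z': 3.26}
1 x {'x': -0.0, 'y': 0.01, 'z': 3.71}
```

>>> {"fn": "step_arm", "kwargs": {"increments": [{"wz":-0.096,"gripper":2.6},{"wz":-0.096},{"wz":-0.096},{"wz":-0.096},{"wz":-0.096}], "newtons": 25}}

```text
invalid input at $.increments[0]: expected keys x, y, z, wx, wy, wz, gripper
```

>>> {"fn": "step_arm", "kwargs": {"increments": [{"x":-3.5,"y":1.84},{"x":-3.5,"y":1.84},{"x":-3.5,"y":1.84},{"x":-3.5,"y":1.84},{"x":-3.5,"y":1.84},{"x":-3.5,"y":1.84},{"x":-3.5,"y":1.84},{"x":-3.5,"y":1.84},{"x":-3.5,"y":1.84},{"x":-3.5,"y":1.84},{"x":-3.5,"y":1.84},{"x":-3.5,"y":1.84},{"x":-3.5,"y":1.84},{"x":-3.5,"y":1.84},{"x":-3.5,"y":1.84},{"x":-3.5,"y":1.84},{"x":-3.5,"y":1.84},{"x":-3.5,"y":1.84},{"x":-3.5,"y":1.84},{"x":-3.5,"y":1.84}]}}

```text
invalid input at $.increments[0]: expected keys x, y, z, wx, wy, wz, gripper
```

>>> {"fn": "step_arm", "kwargs": {"increments": [{"x":-3.5,"y":1.84},{"z":3.26},{"z":3.26},{"z":3.26},{"z":3.26},{}]}}

```text
invalid input at $.increments[0]: expected keys x, y, z, wx, wy, wz, gripper
```

Run:
```python
from h import *
t=Cam("top");s=Cam("scene");st()
a=cv2.resize(t.img[120:200,230:340],None,fx=3.6,fy=3.6,interpolation=2);b=cv2.resize(s.img[190:310,170:290],None,fx=3.3,fy=3.3,interpolation=2)[:400]
a=cv2.resize(a,(396,288));h=np.zeros((400,800,3),np.uint8);h[:288,:396]=a;h[:396,400:796]=b[:396,:396];cv2.imwrite("pics/w1.png",h)
W=np.array([.6923,-.0875,0]);x=np.array([.972,.233,0])
plan([('r',Rt(103.5)),('m',W-x*.012+[0,0,.233])])
```

```text
t0.5 tcp [0.1333 0.5336 0.4047] yaw 76.0 tilt 0.0 g 85.5 F [ 0.3  0.4 -0.4] q [ 64.  22.  74.   0.  84. -12.]
5 x {'wx': -0.0, 'wy': 0.0, 'wz': -0.096}
22 x {'x': -3.34, 'y': 1.76, 'z': 0.78}
```

View pics/w1.png

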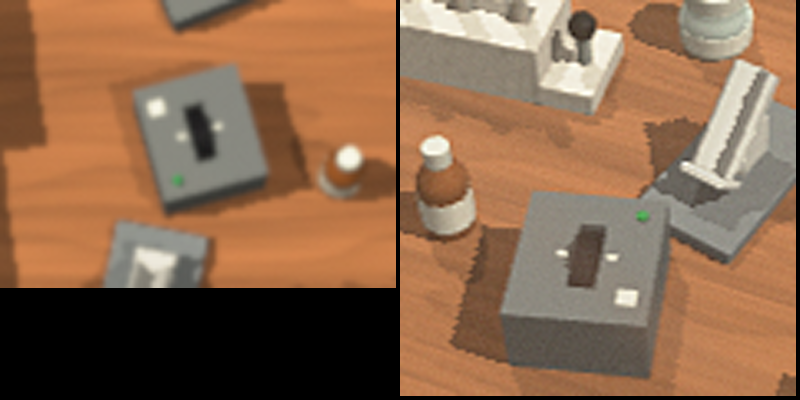

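The moves were refused because every row needs all seven keys, so nothing has moved yet. The crops show the grey box, with white marks either side of the wheel and no tick visible.

>>> {"fn": "step_arm", "kwargs": {"increments": [{"x":0,"y":0,"z":0,"wx":0,"wy":0,"wz":-0.12,"gripper":2.6},{"x":0,"y":0,"z":0,"wx":0,"wy":0,"wz":-0.12,"gripper":2.6},{"x":0,"y":0,"z":0,"wx":0,"wy":0,"wz":-0.12,"gripper":2.6},{"x":0,"y":0,"z":0,"wx":0,"wy":0,"wz":-0.12,"gripper":2.6},{"x":-4.2,"y":2.2,"z":0,"wx":0,"wy":0,"wz":0,"gripper":2.6},{"x":-4.2,"y":2.2,"z":0,"wx":0,"wy":0,"wz":0,"gripper":2.6},{"x":-4.2,"y":2.2,"z":0,"wx":0,"wy":0,"wz":0,"gripper":2.6},{"x":-4.2,"y":2.2,"z":0,"wx":0,"wy":0,"wz":0,"gripper":2.6},{"x":-4.2,"y":2.2,"z":0,"wx":0,"wy":0,"wz":0,"gripper":2.6},{"x":-4.2,"y":2.2,"z":0,"wx":0,"wy":0,"wz":0,"gripper":2.6},{"x":-4.2,"y":2.2,"z":0,"wx":0,"wy":0,"wz":0,"gripper":2.6},{"x":-4.2,"y":2.2,"z":0,"wx":0,"wy":0,"wz":0,"gripper":2.6},{"x":-4.2,"y":2.2,"z":0,"wx":0,"wy":0,"wz":0,"gripper":2.6},{"x":-4.2,"y":2.2,"z":0,"wx":0,"wy":0,"wz":0,"gripper":2.6},{"x":-4.2,"y":2.2,"z":0,"wx":0,"wy":0,"wz":0,"gripper":2.6},{"x":-4.2,"y":2.2,"z":0,"wx":0,"wy":0,"wz":0,"gripper":2.6},{"x":-4.2,"y":2.2,"z":0,"wx":0,"wy":0,"wz":0,"gripper":2.6},{"x":-4.2,"y":2.2,"z":0,"wx":0,"wy":0,"wz":0,"gripper":2.6},{"x":-4.2,"y":2.2,"z":0,"wx":0,"wy":0,"wz":0,"gripper":2.6},{"x":-4.2,"y":2.2,"z":0,"wx":0,"wy":0,"wz":0,"gripper":2.6}], "newtons": 25}}

```text
time_s: 2.5
position: [0.6332, -0.0396, 0.4047]
tool_rot: [[-0.233, 0.973, 0.0], [0.973, 0.233, 0.0], [0.0, 0.0, -1.0]]
ft_force: [0.9, 0.4, 0.6]
grip_width: 0.0257
```

Run:
```python
from h import *
st()
W=np.array([.6923,-.0875,0]);x=np.array([.972,.233,0])
plan([('r',Rt(103.5)),('m',W-x*.012+[0,0,.27]),('m',W-x*.012+[0,0,.233])],4.8)
```

```text
t2.5 tcp [ 0.6332 -0.0396  0.4047] yaw 103.5 tilt -0.0 g 25.7 F [0.9 0.4 0.6] q [ -14.   31.   60.    0.   90. -118.]
1 x {'wx': 0.0, 'wy': -0.0, 'wz': -0.001}
4 x {'x': -1.51, 'y': 0.86, 'z': 3.37}
1 x {'x': 0.0, 'y': -0.02, 'z': 3.69}
```

>>> {"fn": "step_arm", "kwargs": {"increments": [{"x":-2.0,"y":1.15,"z":4.3,"wx":0,"wy":0,"wz":0,"gripper":2.6},{"x":-2.0,"y":1.15,"z":4.3,"wx":0,"wy":0,"wz":0,"gripper":2.6},{"x":-2.0,"y":1.15,"z":4.3,"wx":0,"wy":0,"wz":0,"gripper":2.6},{"x":0,"y":0,"z":2.2,"wx":0,"wy":0,"wz":0,"gripper":2.6},{"x":0,"y":0,"z":2.0,"wx":0,"wy":0,"wz":0,"gripper":2.6},{"x":0,"y":0,"z":0,"wx":0,"wy":0,"wz":0,"gripper":2.6},{"x":0,"y":0,"z":0,"wx":0,"wy":0,"wz":0,"gripper":0.8},{"x":0,"y":0,"z":0,"wx":0,"wy":0,"wz":0,"gripper":0.8},{"x":0,"y":0,"z":0,"wx":0,"wy":0,"wz":0,"gripper":0.8},{"x":0,"y":0,"z":0,"wx":0,"wy":0,"wz":0,"gripper":0.8}]}}

```text
time_s: 3.5
position: [0.68, -0.0889, 0.2345]
tool_rot: [[-0.233, 0.973, 0.002], [0.973, 0.233, -0.002], [-0.002, 0.002, -1.0]]
ft_force: [4.1, -4.9, -8.4]
grip_width: 0.0107
```

Run:
```python
from h import *
st();print(env.tips_ahead)
```

```text
t3.5 tcp [ 0.68   -0.0889  0.2345] yaw 103.5 tilt -0.1 g 10.7 F [ 4.1 -4.9 -8.4] q [ -17.   44.   63.   -0.   73. -121.]
0.1734
```

>>> {"fn": "step_arm", "kwargs": {"increments": [{"x":0,"y":0.4,"z":0,"wx":0,"wy":0,"wz":0,"gripper":0.8},{"x":0,"y":0.4,"z":0,"wx":0,"wy":0,"wz":0,"gripper":0.8},{"x":0,"y":0.4,"z":0,"wx":0,"wy":0,"wz":0,"gripper":0.8},{"x":0,"y":0.4,"z":0,"wx":0,"wy":0,"wz":0,"gripper":0.8},{"x":0,"y":0.4,"z":0,"wx":0,"wy":0,"wz":0,"gripper":0.8},{"x":0,"y":0.4,"z":0,"wx":0,"wy":0,"wz":0,"gripper":0.8}]}}

```text
time_s: 4.1
position: [0.7033, -0.0831, 0.2359]
tool_rot: [[-0.233, 0.973, 0.003], [0.973, 0.233, -0.002], [-0.003, 0.002, -1.0]]
ft_force: [-0.5, -4.4, -0.1]
grip_width: 0.0085
```

>>> {"fn": "step_arm", "kwargs": {"increments": [{"x":0,"y":0,"z":0,"wx":0,"wy":0,"wz":0,"gripper":3},{"x":0,"y":0,"z":0,"wx":0,"wy":0,"wz":0,"gripper":3},{"x":0,"y":0,"z":-3,"wx":0,"wy":0,"wz":0,"gripper":3},{"x":0,"y":-4.8,"z":0,"wx":0,"wy":0,"wz":0,"gripper":3},{"x":0,"y":-4.8,"z":0,"wx":0,"wy":0,"wz":0,"gripper":3},{"x":0,"y":-1,"z":0,"wx":0,"wy":0,"wz":0,"gripper":3}]}}

```text
time_s: 4.7
position: [0.5961, -0.1072, 0.2636]
tool_rot: [[-0.232, 0.973, -0.004], [0.973, 0.232, 0.002], [0.003, -0.004, -1.0]]
ft_force: [0.5, 0.7, -0.3]
grip_width: 0.0302
```

Run:
```python
from h import *
t=Cam("top");s=Cam("scene");st()
a=cv2.resize(t.img[135:185,260:315],None,fx=7,fy=7,interpolation=2);b=cv2.resize(s.img[240:305,195:260],None,fx=6,fy=6,interpolation=2)
h=np.zeros((400,790,3),np.uint8);h[:350,:385]=a;h[:390,395:785]=b;cv2.imwrite("pics/w2.png",h)
```

```text
t4.8 tcp [ 0.5991 -0.1075  0.2644] yaw 103.4 tilt -0.0 g 30.2 F [ 0.8 -0.5  0.6] q [ -21.   35.   76.    0.   69. -125.]
```

View pics/w2.png

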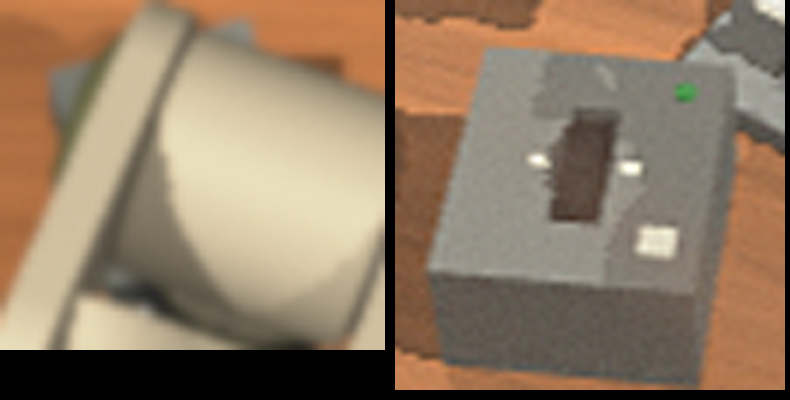

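The scene crop shows the wheel at (580,165) between the marks (540,160) and (630,168), and no tick. The pads closed to the commanded 8 mm, so they slipped off the rim. I'll go about 6 mm deeper.

>>> {"fn": "step_arm", "kwargs": {"increments": [{"x":0,"y":4.1,"z":0,"wx":0,"wy":0,"wz":0,"gripper":3},{"x":0,"y":4.1,"z":0,"wx":0,"wy":0,"wz":0,"gripper":3},{"x":0,"y":0,"z":2,"wx":0,"wy":0,"wz":0,"gripper":3},{"x":0,"y":0,"z":1.6,"wx":0,"wy":0,"wz":0,"gripper":3},{"x":0,"y":0,"z":0,"wx":0,"wy":0,"wz":0,"gripper":0.8},{"x":0,"y":0,"z":0,"wx":0,"wy":0,"wz":0,"gripper":0.8},{"x":0,"y":0,"z":0,"wx":0,"wy":0,"wz":0,"gripper":0.8},{"x":0,"y":0,"z":0,"wx":0,"wy":0,"wz":0,"gripper":0.8}]}}

```text
time_s: 5.6
position: [0.6815, -0.0884, 0.2289]
tool_rot: [[-0.233, 0.972, 0.006], [0.972, 0.233, -0.002], [-0.004, 0.005, -1.0]]
ft_force: [2.3, -4.4, 3.9]
grip_width: 0.0121
```

>>> {"fn": "step_arm", "kwargs": {"increments": [{"x":0,"y":0.4,"z":0,"wx":0,"wy":0,"wz":0,"gripper":0.8},{"x":0,"y":0.4,"z":0,"wx":0,"wy":0,"wz":0,"gripper":0.8},{"x":0,"y":0.4,"z":0,"wx":0,"wy":0,"wz":0,"gripper":0.8},{"x":0,"y":0.4,"z":0,"wx":0,"wy":0,"wz":0,"gripper":0.8},{"x":0,"y":0.4,"z":0,"wx":0,"wy":0,"wz":0,"gripper":0.8},{"x":0,"y":0.4,"z":0,"wx":0,"wy":0,"wz":0,"gripper":0.8}]}}

```text
time_s: 6.2
position: [0.7018, -0.0838, 0.2287]
tool_rot: [[-0.233, 0.972, -0.011], [0.972, 0.233, -0.003], [-0.001, -0.011, -1.0]]
ft_force: [-24.2, -9.2, 19.0]
grip_width: 0.0118
```

Run:
```python
from h import *
st()
```

```text
t6.2 tcp [ 0.7018 -0.0838  0.2287] yaw 103.5 tilt 0.6 g 11.8 F [-24.2  -9.2  19. ] q [ -16.   46.   59.   -0.   75. -120.]
```

>>> {"fn": "step_arm", "kwargs": {"increments": [{"x":0,"y":-0.4,"z":0,"wx":0,"wy":0,"wz":0,"gripper":0.8},{"x":0,"y":-0.4,"z":0,"wx":0,"wy":0,"wz":0,"gripper":0.8},{"x":0,"y":-0.4,"z":0,"wx":0,"wy":0,"wz":0,"gripper":0.8}]}}

```text
time_s: 6.5
position: [0.6938, -0.0852, 0.2293]
tool_rot: [[-0.234, 0.972, 0.011], [0.972, 0.234, -0.002], [-0.004, 0.01, -1.0]]
ft_force: [11.4, -1.6, 2.3]
grip_width: 0.0121
```

>>> {"fn": "step_arm", "kwargs": {"increments": [{"x":0,"y":-0.4,"z":0,"wx":0,"wy":0,"wz":0,"gripper":0.8},{"x":0,"y":-0.4,"z":0,"wx":0,"wy":0,"wz":0,"gripper":0.8},{"x":0,"y":-0.4,"z":0,"wx":0,"wy":0,"wz":0,"gripper":0.8}]}}

```text
time_s: 6.8
position: [0.6822, -0.0881, 0.2289]
tool_rot: [[-0.234, 0.972, 0.01], [0.972, 0.234, -0.002], [-0.004, 0.01, -1.0]]
ft_force: [18.5, -0.9, -4.4]
grip_width: 0.0119
```

>>> {"fn": "step_arm", "kwargs": {"increments": [{"x":0,"y":0,"z":0,"wx":0,"wy":0,"wz":0,"gripper":3},{"x":0,"y":0,"z":0,"wx":0,"wy":0,"wz":0,"gripper":3},{"x":0,"y":0,"z":-3,"wx":0,"wy":0,"wz":0,"gripper":3},{"x":0,"y":-4.1,"z":0,"wx":0,"wy":0,"wz":0,"gripper":3},{"x":0,"y":-4.1,"z":0,"wx":0,"wy":0,"wz":0,"gripper":3}]}}

```text
time_s: 7.3
position: [0.5996, -0.1068, 0.2577]
tool_rot: [[-0.234, 0.972, 0.001], [0.972, 0.234, 0.0], [-0.0, 0.001, -1.0]]
ft_force: [-0.3, -1.1, 0.1]
grip_width: 0.0297
```

Run:
```python
from h import *
s=Cam("scene");st()
crop(s,195,240,260,305,6,"pics/w3.png")
```

```text
t7.3 tcp [ 0.5938 -0.1072  0.2562] yaw 103.5 tilt 0.5 g 29.9 F [-2.  -1.5 -0.9] q [ -21.   35.   78.   -0.   68. -125.]
```

View pics/w3.png

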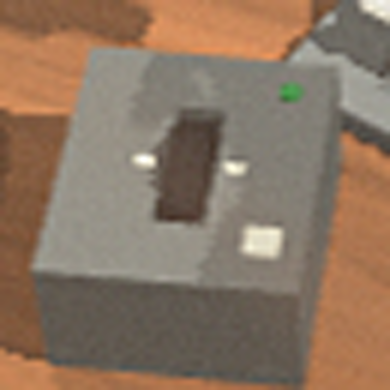

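The wheel at (188,165) in the crop shows no tick. The tips were at about 55 mm, probably rubbing on the box top, so I'll repeat 3 mm higher while watching the force.

>>> {"fn": "step_arm", "kwargs": {"increments": [{"x":0,"y":4.1,"z":0,"wx":0,"wy":0,"wz":0,"gripper":3},{"x":0,"y":4.1,"z":0,"wx":0,"wy":0,"wz":0,"gripper":3},{"x":0,"y":0,"z":1.5,"wx":0,"wy":0,"wz":0,"gripper":3},{"x":0,"y":0,"z":1.2,"wx":0,"wy":0,"wz":0,"gripper":3},{"x":0,"y":0,"z":0,"wx":0,"wy":0,"wz":0,"gripper":1},{"x":0,"y":0,"z":0,"wx":0,"wy":0,"wz":0,"gripper":1},{"x":0,"y":0,"z":0,"wx":0,"wy":0,"wz":0,"gripper":1},{"x":0,"y":0,"z":0,"wx":0,"wy":0,"wz":0,"gripper":1}], "newtons": 20}}

```text
time_s: 8.15
position: [0.6797, -0.0893, 0.2298]
tool_rot: [[-0.232, 0.973, 0.0], [0.973, 0.232, -0.001], [-0.001, -0.0, -1.0]]
ft_force: [5.3, -6.4, -5.7]
grip_width: 0.0118
```

>>> {"fn": "step_arm", "kwargs": {"increments": [{"x":0,"y":0.4,"z":0,"wx":0,"wy":0,"wz":0,"gripper":1},{"x":0,"y":0.4,"z":0,"wx":0,"wy":0,"wz":0,"gripper":1},{"x":0,"y":0.4,"z":0,"wx":0,"wy":0,"wz":0,"gripper":1}]}}

```text
time_s: 8.45
position: [0.6902, -0.0868, 0.2307]
tool_rot: [[-0.232, 0.973, -0.006], [0.973, 0.232, -0.002], [-0.001, -0.006, -1.0]]
ft_force: [-8.5, -7.0, 4.9]
grip_width: 0.0119
```

>>> {"fn": "step_arm", "kwargs": {"increments": [{"x":0,"y":0.4,"z":0,"wx":0,"wy":0,"wz":0,"gripper":1},{"x":0,"y":0.4,"z":0,"wx":0,"wy":0,"wz":0,"gripper":1},{"x":0,"y":0.4,"z":0,"wx":0,"wy":0,"wz":0,"gripper":1}]}}

```text
time_s: 8.75
position: [0.7018, -0.0839, 0.2297]
tool_rot: [[-0.232, 0.973, -0.007], [0.973, 0.232, -0.002], [0.0, -0.007, -1.0]]
ft_force: [-8.3, -7.2, -2.4]
grip_width: 0.0119
```

>>> {"fn": "step_arm", "kwargs": {"increments": [{"x":0,"y":-0.4,"z":0,"wx":0,"wy":0,"wz":0,"gripper":1},{"x":0,"y":-0.4,"z":0,"wx":0,"wy":0,"wz":0,"gripper":1},{"x":0,"y":-0.4,"z":0,"wx":0,"wy":0,"wz":0,"gripper":1}]}}

```text
time_s: 9.05
position: [0.692, -0.086, 0.2311]
tool_rot: [[-0.233, 0.973, 0.006], [0.973, 0.233, -0.001], [-0.002, 0.005, -1.0]]
ft_force: [10.0, -2.5, -1.9]
grip_width: 0.012
```

>>> {"fn": "step_arm", "kwargs": {"increments": [{"x":0,"y":-0.4,"z":0,"wx":0,"wy":0,"wz":0,"gripper":1},{"x":0,"y":-0.4,"z":0,"wx":0,"wy":0,"wz":0,"gripper":1},{"x":0,"y":-0.4,"z":0,"wx":0,"wy":0,"wz":0,"gripper":1}]}}

```text
time_s: 9.35
position: [0.68, -0.089, 0.2307]
tool_rot: [[-0.232, 0.973, 0.004], [0.973, 0.232, -0.001], [-0.002, 0.004, -1.0]]
ft_force: [12.0, -4.1, -8.0]
grip_width: 0.012
```

>>> {"fn": "step_arm", "kwargs": {"increments": [{"x":0,"y":0.6,"z":0,"wx":0,"wy":0,"wz":0,"gripper":1},{"x":0,"y":0.6,"z":0,"wx":0,"wy":0,"wz":0,"gripper":1},{"x":0,"y":0.6,"z":0,"wx":0,"wy":0,"wz":0,"gripper":1},{"x":0,"y":0.6,"z":0,"wx":0,"wy":0,"wz":0,"gripper":1},{"x":0,"y":0,"z":0,"wx":0,"wy":0,"wz":0,"gripper":3},{"x":0,"y":0,"z":0,"wx":0,"wy":0,"wz":0,"gripper":3},{"x":0,"y":-2.4,"z":0,"wx":0,"wy":0,"wz":0,"gripper":3},{"x":0,"y":0,"z":0,"wx":0,"wy":0,"wz":0,"gripper":1},{"x":0,"y":0,"z":0,"wx":0,"wy":0,"wz":0,"gripper":1},{"x":0,"y":0,"z":0,"wx":0,"wy":0,"wz":0,"gripper":1},{"x":0,"y":0.6,"z":0,"wx":0,"wy":0,"wz":0,"gripper":1},{"x":0,"y":0.6,"z":0,"wx":0,"wy":0,"wz":0,"gripper":1},{"x":0,"y":0.6,"z":0,"wx":0,"wy":0,"wz":0,"gripper":1},{"x":0,"y":0.6,"z":0,"wx":0,"wy":0,"wz":0,"gripper":1}]}}

```text
time_s: 10.75
position: [0.7027, -0.0835, 0.2305]
tool_rot: [[-0.233, 0.973, -0.004], [0.973, 0.233, -0.002], [-0.001, -0.005, -1.0]]
ft_force: [-7.6, -7.1, -2.2]
grip_width: 0.012
```

>>> {"fn": "step_arm", "kwargs": {"increments": [{"x":0,"y":0,"z":0,"wx":0,"wy":0,"wz":0,"gripper":3},{"x":0,"y":0,"z":0,"wx":0,"wy":0,"wz":0,"gripper":3},{"x":0,"y":-2.4,"z":0,"wx":0,"wy":0,"wz":0,"gripper":3},{"x":0,"y":0,"z":0,"wx":0,"wy":0,"wz":0,"gripper":1},{"x":0,"y":0,"z":0,"wx":0,"wy":0,"wz":0,"gripper":1},{"x":0,"y":0,"z":0,"wx":0,"wy":0,"wz":0,"gripper":1},{"x":0,"y":0.6,"z":0,"wx":0,"wy":0,"wz":0,"gripper":1},{"x":0,"y":0.6,"z":0,"wx":0,"wy":0,"wz":0,"gripper":1},{"x":0,"y":0.6,"z":0,"wx":0,"wy":0,"wz":0,"gripper":1},{"x":0,"y":0.6,"z":0,"wx":0,"wy":0,"wz":0,"gripper":1}]}}

```text
time_s: 11.75
position: [0.7011, -0.0842, 0.2305]
tool_rot: [[-0.232, 0.973, -0.013], [0.973, 0.232, -0.003], [0.0, -0.013, -1.0]]
ft_force: [-15.9, -9.9, 1.3]
grip_width: 0.0118
```

>>> {"fn": "step_arm", "kwargs": {"increments": [{"x":0,"y":0,"z":0,"wx":0,"wy":0,"wz":0,"gripper":3},{"x":0,"y":0,"z":0,"wx":0,"wy":0,"wz":0,"gripper":3},{"x":0,"y":0,"z":-3,"wx":0,"wy":0,"wz":0,"gripper":3},{"x":0,"y":-4.1,"z":0,"wx":0,"wy":0,"wz":0,"gripper":3},{"x":0,"y":-4.1,"z":0,"wx":0,"wy":0,"wz":0,"gripper":3},{"x":0,"y":-2.4,"z":0,"wx":0,"wy":0,"wz":0,"gripper":3}]}}

```text
time_s: 12.35
position: [0.5982, -0.1072, 0.2612]
tool_rot: [[-0.233, 0.972, 0.0], [0.972, 0.233, 0.0], [0.0, 0.001, -1.0]]
ft_force: [1.3, -0.2, -0.7]
grip_width: 0.0302
```

Run:
```python
from h import *
s=Cam("scene");st()
w=s.img[240:305,195:260];hsv=cv2.cvtColor(w,cv2.COLOR_BGR2HSV)
print("white",blobs((w.min(2)>170),1,300,(195,240)))
crop(s,210,250,250,290,9,"pics/w4.png")
```

```text
t12.4 tcp [ 0.5964 -0.1077  0.2612] yaw 103.4 tilt 0.1 g 29.9 F [ 0.2 -1.1 -0.4] q [ -21.   35.   77.   -0.   68. -125.]
white [(np.float64(257.45), np.float64(240.73), 11), (np.float64(226.0), np.float64(264.0), 7), (np.float64(218.2), np.float64(266.4), 5), (np.float64(233.71), np.float64(267.43), 7), (np.float64(238.48), np.float64(279.64), 25)]
```

View pics/w4.png

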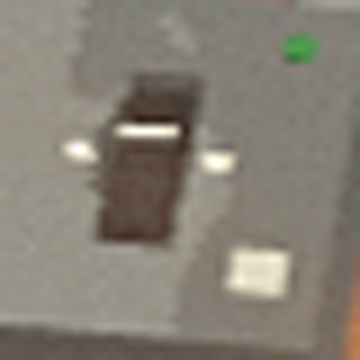

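Run:
```python
from h import *
s=Cam("scene")
m=(s.at(218.2,266.4,.055)+s.at(233.71,267.43,.055))/2;print(m)
x=np.array([.972,.233,0])
for a in(-.3,-.1,0,.1,.3):print(a,s.px(m+x*.024*np.sin(a)+[0,0,.009-.024*(1-np.cos(a))]))
g=s.img[250:290,210:250].astype(int).min(2);mm=np.zeros(g.shape);mm[10:18,13:20]=np.clip(g[10:18,13:20]-90,0,None);ys,xs=np.indices(g.shape);print((xs*mm).sum()/mm.sum()+210,(ys*mm).sum()/mm.sum()+250)
# rack pre-position
st();P=np.array([.5036,-.228,0]);R=Rt(94);plan([('m',[.5964,-.1077,.40]),('r',R),('m',P+[0,0,.40]),('m',P+[0,0,.275])],4.8)
```

```text
[ 0.69332016 -0.08748463  0.055     ]
-0.3 [[226.38480755 261.86412571]]
-0.1 [[225.89326791 263.32675219]]
0 [[225.65298155 264.18919738]]
0.1 [[225.41976073 265.12794588]]
0.3 [[224.98443562 267.19538327]]
225.8496015936255 263.88645418326695
t12.4 tcp [ 0.5984 -0.1075  0.2615] yaw 103.4 tilt -0.0 g 30.0 F [ 0.6 -0.   0. ] q [ -21.   35.   77.    0.   68. -125.]
3 x {'x': 0.01, 'y': -0.07, 'z': -4.62}
2 x {'wx': -0.0, 'wy': -0.0, 'wz': 0.082}
4 x {'x': -2.84, 'y': -2.52, 'z': 0.0}
3 x {'x': 0.0, 'y': -0.0, 'z': 4.17}
```

The tick is now a bar at crop (148,131), between the marks (80,150) and (217,160). Its pixel, (225.8,263.9), matches the projected top of the rim, (225.7,264.2), so the wheel is at the bright stop. Next is tube 1.

>>> {"fn": "step_arm", "kwargs": {"increments": [{"x":0,"y":0,"z":-4.6,"wx":0,"wy":0,"wz":0.08,"gripper":3},{"x":0,"y":0,"z":-4.6,"wx":0,"wy":0,"wz":0.085,"gripper":3},{"x":0,"y":0,"z":-4.6,"wx":0,"wy":0,"wz":0,"gripper":3},{"x":-3.8,"y":-3,"z":0,"wx":0,"wy":0,"wz":0,"gripper":3},{"x":-3.8,"y":-3,"z":0,"wx":0,"wy":0,"wz":0,"gripper":3},{"x":-3.8,"y":-3,"z":0,"wx":0,"wy":0,"wz":0,"gripper":3},{"x":0,"y":0,"z":0,"wx":0,"wy":0,"wz":0,"gripper":3},{"x":0,"y":0,"z":0,"wx":0,"wy":0,"wz":0,"gripper":3}], "newtons": 40}}

```text
time_s: 13.25
position: [0.5186, -0.2279, 0.3991]
tool_rot: [[-0.069, 0.998, 0.001], [0.998, 0.069, -0.0], [-0.0, 0.001, -1.0]]
ft_force: [0.4, 0.9, -0.4]
grip_width: 0.0301
```

Run:
```python
from h import *
st();P=np.array([.5036,-.228,0]);plan([('m',P+[0,0,.40]),('m',P+[0,0,.275])],4.8)
```

```text
t13.2 tcp [ 0.5186 -0.2279  0.3991] yaw 93.9 tilt -0.1 g 30.1 F [ 0.4  0.9 -0.4] q [ -36.   24.   72.    0.   84. -130.]
1 x {'x': 0.09, 'y': -1.5, 'z': -0.09}
3 x {'x': 0.0, 'y': -0.01, 'z': 4.17}
```

Down, grip and lift.

>>> {"fn": "step_arm", "kwargs": {"increments": [{"x":0.1,"y":-1.5,"z":0,"wx":0,"wy":0,"wz":0,"gripper":3},{"x":0,"y":0,"z":4.5,"wx":0,"wy":0,"wz":0,"gripper":3},{"x":0,"y":0,"z":4.5,"wx":0,"wy":0,"wz":0,"gripper":3},{"x":0,"y":0,"z":3.4,"wx":0,"wy":0,"wz":0,"gripper":3},{"x":0,"y":0,"z":0,"wx":0,"wy":0,"wz":0,"gripper":3},{"x":0,"y":0,"z":0,"wx":0,"wy":0,"wz":0,"gripper":0.8},{"x":0,"y":0,"z":0,"wx":0,"wy":0,"wz":0,"gripper":0.8},{"x":0,"y":0,"z":0,"wx":0,"wy":0,"wz":0,"gripper":0.8},{"x":0,"y":0,"z":0,"wx":0,"wy":0,"wz":0,"gripper":0.8}]}}

```text
time_s: 14.15
position: [0.5034, -0.2273, 0.276]
tool_rot: [[-0.07, 0.998, 0.002], [0.998, 0.07, -0.001], [-0.001, 0.002, -1.0]]
ft_force: [0.9, 0.1, 0.2]
grip_width: 0.0153
```

>>> {"fn": "step_arm", "kwargs": {"increments": [{"x":0,"y":0,"z":-2,"wx":0,"wy":0,"wz":0,"gripper":0.8},{"x":0,"y":0,"z":-3,"wx":0,"wy":0,"wz":0,"gripper":0.8},{"x":0,"y":0,"z":-3.5,"wx":0,"wy":0,"wz":0,"gripper":0.8},{"x":0,"y":0,"z":-3.5,"wx":0,"wy":0,"wz":0,"gripper":0.8},{"x":0,"y":0,"z":0,"wx":0,"wy":0,"wz":0,"gripper":0.8},{"x":0,"y":0,"z":0,"wx":0,"wy":0,"wz":0,"gripper":0.8}]}}

```text
time_s: 14.75
position: [0.5029, -0.2272, 0.3955]
tool_rot: [[-0.07, 0.998, 0.001], [0.998, 0.07, -0.001], [-0.001, 0.001, -1.0]]
ft_force: [-0.6, 0.1, 0.0]
grip_width: 0.0149
```

```bash
cat >> h.py <<'E'
def cradle(t):
    """base rect on the top view -> origin xy, yaw deg (arm must not hide it)"""
    hsv=cv2.cvtColor(t.img,cv2.COLOR_BGR2HSV);m=(hsv[...,1]<60).astype(np.uint8)
    k=np.zeros_like(m);k[172:240,238:306]=m[172:240,238:306]
    n,l,st_,c=cv2.connectedComponentsWithStats(k);i=1+np.argmax(st_[1:,4]);cn=cv2.findContours((l==i).astype(np.uint8),0,1)[0][0]
    r=cv2.minAreaRect(cn);b=np.array([t.at(*q,.012)[:2] for q in cv2.boxPoints(r)])
    e=sorted([(np.linalg.norm(b[i]-b[(i+1)%4]),i) for i in range(4)])[::-1]
    d=b[(e[0][1]+1)%4]-b[e[0][1]];d=d if d[0]>0 else -d;d/=np.linalg.norm(d);ce=b.mean(0)
    print('cradle size',np.round([e[0][0],e[2][0]],3),'area px',st_[i,4]);return ce-.012*d,np.degrees(np.arctan2(d[1],d[0]))
def seat(o,yaw):
    a=np.radians(yaw);f=np.array([np.cos(a),np.sin(a),0]);u=np.array([0,0,1.]);p=np.array([o[0],o[1],.082])
    return p,(f-u)/2**.5,(f+u)/2**.5   # seat, down-groove axis, out of groove
E
python3 - <<'E'
from h import *
st();t=Cam("top");o,y=cradle(t);print(o,y)
o=np.array([.5395,-.038]);y=-11.8
p,ax,up=seat(o,y);R=Rt(90+y,-45);print(R[:,2],ax)
g=p-ax*.045
plan([('m',[.50,-.20,.40]),('r',R),('m',gp(g+up*.06,R)),('m',gp(g+up*.003-ax*.004,R))],4.8)
E
```

```text
t14.8 tcp [ 0.5029 -0.2272  0.3955] yaw 94.0 tilt -0.1 g 14.9 F [-0.6  0.1  0. ] q [ -37.   22.   75.    0.   83. -131.]
cradle size [0.138 0.08 ] area px 1133
[ 0.53937395 -0.03834046] -11.945376545935515
[ 0.69216377 -0.14460054 -0.70710678] [ 0.69216377 -0.14460054 -0.70710678]
1 x {'x': 2.74, 'y': -0.1, 'z': -0.56}
7 x {'wx': -0.112, 'wy': -0.016, 'wz': 0.037}
5 x {'x': 3.34, 'y': -3.21, 'z': 0.56}
2 x {'x': 0.02, 'y': -2.85, 'z': -0.22}
```

>>> {"fn": "step_arm", "kwargs": {"increments": [{"x":2.7,"y":0,"z":0,"wx":0,"wy":0,"wz":0,"gripper":0.8},{"x":0,"y":0,"z":0,"wx":-0.112,"wy":-0.016,"wz":0.037,"gripper":0.8},{"x":0,"y":0,"z":0,"wx":-0.112,"wy":-0.016,"wz":0.037,"gripper":0.8},{"x":0,"y":0,"z":0,"wx":-0.112,"wy":-0.016,"wz":0.037,"gripper":0.8},{"x":0,"y":0,"z":0,"wx":-0.112,"wy":-0.016,"wz":0.037,"gripper":0.8},{"x":0,"y":0,"z":0,"wx":-0.112,"wy":-0.016,"wz":0.037,"gripper":0.8},{"x":0,"y":0,"z":0,"wx":-0.112,"wy":-0.016,"wz":0.037,"gripper":0.8},{"x":0,"y":0,"z":0,"wx":-0.112,"wy":-0.016,"wz":0.037,"gripper":0.8},{"x":3.3,"y":-3.2,"z":0.5,"wx":0,"wy":0,"wz":0,"gripper":0.8},{"x":3.3,"y":-3.2,"z":0.5,"wx":0,"wy":0,"wz":0,"gripper":0.8},{"x":3.3,"y":-3.2,"z":0.5,"wx":0,"wy":0,"wz":0,"gripper":0.8},{"x":3.3,"y":-3.2,"z":0.5,"wx":0,"wy":0,"wz":0,"gripper":0.8},{"x":3.3,"y":-2.5,"z":0.5,"wx":0,"wy":0,"wz":0,"gripper":0.8},{"x":0,"y":0,"z":0,"wx":0,"wy":0,"wz":0,"gripper":0.8},{"x":0,"y":0,"z":0,"wx":0,"wy":0,"wz":0,"gripper":0.8}]}}

```text
time_s: 16.3
position: [0.4497, -0.0302, 0.2815]
tool_rot: [[0.193, 0.702, 0.685], [0.981, -0.142, -0.13], [0.006, 0.697, -0.717]]
ft_force: [0.0, -0.5, 0.1]
grip_width: 0.015
```

Run:
```python
from h import *
st();s=Cam("scene");crop(s,180,150,330,290,4,"pics/c1.png")
p,ax,up=seat([.5395,-.038],-11.8);R=Rt(78.2,-45)
g=p-ax*.045
print("mid expected px",s.px([p,p+ax*.065,p-ax*.065]))
plan([('r',R),('m',gp(g+up*.003-ax*.004,R))],2)
```

```text
t16.3 tcp [ 0.4497 -0.0302  0.2815] yaw 78.9 tilt -44.2 g 15.0 F [ 0.  -0.5  0.1] q [ -20.   18.  111.   41.   10. -137.]
mid expected px [[274.54752183 215.07832783]
 [263.38751094 241.64475901]
 [285.80022353 188.29124597]]
1 x {'wx': -0.012, 'wy': -0.012, 'wz': 0.003}
4 x {'x': 0.28, 'y': -1.88, 'z': 0.01}
```

View pics/c1.png

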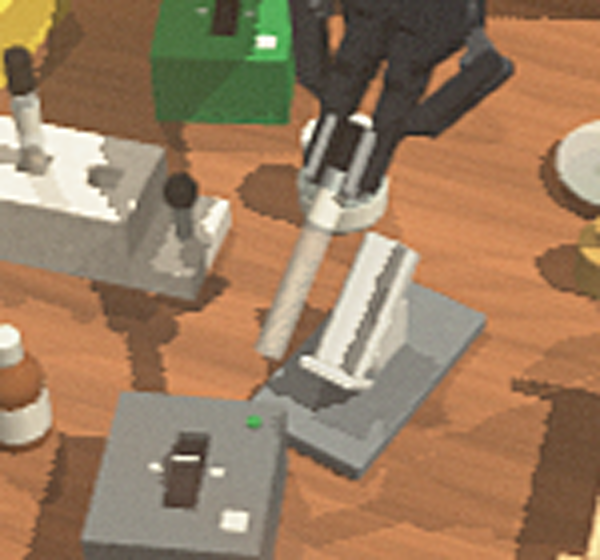

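The picture shows tube 1 held above the groove, its foot at crop (268,350). The tick on the wheel is at crop (187,458). The wrist is at its limit (q5 = 10°) with the tool along the tube. I'll use a 30° tilt, set the foot in the groove, and let the tube pivot down onto the V with a light grip.

Run:
```python
from h import *
p,ax,up=seat([.5395,-.038],-11.8);R=Rt(78.2,-30);a=R[:,2]
F=p+ax*.059+up*.004
g0=F-a*.110; g1=p-ax*.050+up*.002
P=env.observe()['position']
plan([('m',np.array(P)+[0,0,.08]),('r',R),('m',gp(g0+[0,0,.05],R)),('m',gp(g0,R)),('m',gp(g1,R))],4.5)
```

```text
2 x {'x': 0.02, 'y': 2.79, 'z': -2.86}
3 x {'wx': 0.083, 'wy': -0.004, 'wz': 0.002}
1 x {'x': 1.13, 'y': -1.86, 'z': 3.46}
2 x {'x': 0.0, 'y': -1.25, 'z': 2.16}
1 x {'x': -0.0, 'y': -3.02, 'z': 0.53}
```

>>> {"fn": "step_arm", "kwargs": {"increments": [{"x":0,"y":2.8,"z":-2.9,"wx":0,"wy":0,"wz":0,"gripper":0.8},{"x":0,"y":2.8,"z":-2.9,"wx":0,"wy":0,"wz":0,"gripper":0.8},{"x":0,"y":0,"z":0,"wx":0.083,"wy":-0.004,"wz":0.002,"gripper":0.8},{"x":0,"y":0,"z":0,"wx":0.083,"wy":-0.004,"wz":0.002,"gripper":0.8},{"x":0,"y":0,"z":0,"wx":0.083,"wy":-0.004,"wz":0.002,"gripper":0.8},{"x":0,"y":0,"z":0,"wx":0,"wy":0,"wz":0,"gripper":0.8},{"x":0,"y":0,"z":0,"wx":0,"wy":0,"wz":0,"gripper":0.8}], "newtons": 30}}

```text
time_s: 17.05
position: [0.4501, -0.0312, 0.3513]
tool_rot: [[0.201, 0.845, 0.495], [0.98, -0.176, -0.097], [0.005, 0.504, -0.863]]
ft_force: [0.8, -0.7, -0.0]
grip_width: 0.0152
```

Run:
```python
from h import *
st()
p,ax,up=seat([.5395,-.038],-11.8);R=Rt(78.2,-30);a=R[:,2]
F=p+ax*.059+up*.004
g0=F-a*.110; g1=p-ax*.050+up*.002
plan([('r',R),('m',gp(g0+[0,0,.05],R)),('m',gp(g0,R)),('m',gp(g1,R))],4.5)
```

```text
t17.1 tcp [ 0.4501 -0.0312  0.3513] yaw 78.4 tilt -30.3 g 15.2 F [ 0.8 -0.7 -0. ] q [ -20.   12.  101.    7.   37. -103.]
1 x {'wx': 0.005, 'wy': -0.006, 'wz': 0.001}
1 x {'x': 1.16, 'y': -1.35, 'z': 2.54}
2 x {'x': 0.0, 'y': -1.25, 'z': 2.16}
1 x {'x': 0.0, 'y': -3.02, 'z': 0.53}
```

>>> {"fn": "step_arm", "kwargs": {"increments": [{"x":1.16,"y":-1.35,"z":2.54,"wx":0,"wy":0,"wz":0,"gripper":0.8},{"x":0,"y":0,"z":0,"wx":0,"wy":0,"wz":0,"gripper":0.8},{"x":0,"y":0,"z":0,"wx":0,"wy":0,"wz":0,"gripper":0.8},{"x":0,"y":-1.25,"z":2.16,"wx":0,"wy":0,"wz":0,"gripper":0.8},{"x":0,"y":-0.6,"z":1.0,"wx":0,"wy":0,"wz":0,"gripper":0.8},{"x":0,"y":-0.6,"z":1.1,"wx":0,"wy":0,"wz":0,"gripper":0.8},{"x":0,"y":0,"z":0,"wx":0,"wy":0,"wz":0,"gripper":0.8},{"x":0,"y":0,"z":0,"wx":0,"wy":0,"wz":0,"gripper":0.8}]}}

```text
time_s: 17.85
position: [0.4538, -0.0194, 0.2744]
tool_rot: [[0.2, 0.846, 0.494], [0.98, -0.175, -0.097], [0.005, 0.504, -0.864]]
ft_force: [0.3, 0.0, -0.4]
grip_width: 0.0148
```

Run:
```python
from h import *
st();s=Cam("scene");crop(s,220,160,320,260,6,"pics/c2.png")
p,ax,up=seat([.5395,-.038],-11.8);R=Rt(78.2,-30);a=R[:,2]
g1=p-ax*.050+up*.002
plan([('r',R),('m',gp(g1,R))],4.5)
```

```text
t17.9 tcp [ 0.4538 -0.0194  0.2744] yaw 78.5 tilt -30.2 g 14.8 F [ 0.3  0.  -0.4] q [ -18.   19.  107.    9.   24. -104.]
1 x {'wx': 0.005, 'wy': -0.006, 'wz': 0.002}
1 x {'x': -0.07, 'y': -3.13, 'z': 0.67}
```

View pics/c2.png

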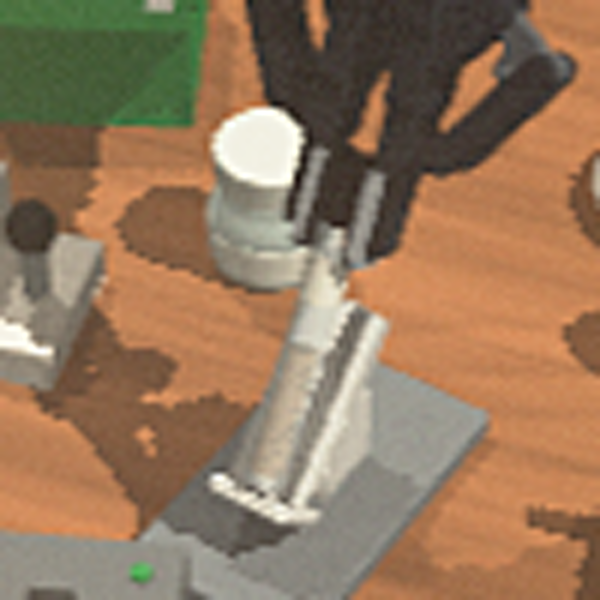

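The foot is at crop (270,478), centred in front of the stop (265,498), with no contact force yet. Now I'll lay the tube down.

>>> {"fn": "step_arm", "kwargs": {"increments": [{"x":0,"y":-0.6,"z":0.13,"wx":0,"wy":0,"wz":0,"gripper":0.8},{"x":0,"y":-0.6,"z":0.13,"wx":0,"wy":0,"wz":0,"gripper":0.8},{"x":0,"y":-0.6,"z":0.13,"wx":0,"wy":0,"wz":0,"gripper":0.8},{"x":0,"y":0,"z":0,"wx":0,"wy":0,"wz":0,"gripper":0.8}], "newtons": 20}}

```text
time_s: 18.3
position: [0.4401, -0.0166, 0.2614]
tool_rot: [[0.201, 0.845, 0.495], [0.98, -0.175, -0.098], [0.004, 0.505, -0.863]]
ft_force: [-0.7, -4.6, 4.5]
grip_width: 0.0149
```

>>> {"fn": "step_arm", "kwargs": {"increments": [{"x":0,"y":-0.5,"z":0.13,"wx":0,"wy":0,"wz":0,"gripper":0.8},{"x":0,"y":-0.5,"z":0.13,"wx":0,"wy":0,"wz":0,"gripper":0.8},{"x":0,"y":0,"z":0,"wx":0,"wy":0,"wz":0,"gripper":0.8}]}}

```text
time_s: 18.6
position: [0.4332, -0.0151, 0.2541]
tool_rot: [[0.201, 0.846, 0.495], [0.98, -0.175, -0.098], [0.004, 0.504, -0.864]]
ft_force: [0.0, -4.6, 4.1]
grip_width: 0.0149
```

Run:
```python
from h import *
st()
p,ax,up=seat([.5395,-.038],-11.8);R=Rt(78.2,-30);a=R[:,2]
g1=p-ax*.050+up*.002
plan([('m',gp(g1,R))],4.5)
```

```text
t18.6 tcp [ 0.4332 -0.0151  0.2541] yaw 78.4 tilt -30.3 g 14.9 F [ 0.  -4.6  4.1] q [ -18.   19.  112.   12.   19. -107.]
1 x {'x': -0.06, 'y': -0.29, 'z': -0.04}
```

>>> {"fn": "step_arm", "kwargs": {"increments": [{"x":-0.2,"y":-0.3,"z":0,"wx":0,"wy":0,"wz":0,"gripper":0.8},{"x":0,"y":0,"z":0,"wx":0,"wy":0,"wz":0,"gripper":2.2},{"x":0,"y":0,"z":0,"wx":0,"wy":0,"wz":0,"gripper":3},{"x":0,"y":0,"z":0,"wx":0,"wy":0,"wz":0,"gripper":4},{"x":0,"y":0,"z":0,"wx":0,"wy":0,"wz":0,"gripper":4},{"x":0,"y":0,"z":-3,"wx":0,"wy":0,"wz":0,"gripper":4},{"x":0,"y":0,"z":-4.5,"wx":0,"wy":0,"wz":0,"gripper":4},{"x":0,"y":0,"z":-4.5,"wx":0,"wy":0,"wz":0,"gripper":4},{"x":0,"y":0,"z":0,"wx":0.12,"wy":0,"wz":0,"gripper":4},{"x":0,"y":0,"z":0,"wx":0.12,"wy":0,"wz":0,"gripper":4},{"x":0,"y":0,"z":0,"wx":0.12,"wy":0,"wz":0,"gripper":4},{"x":0,"y":0,"z":0,"wx":0.12,"wy":0,"wz":0,"gripper":4},{"x":0,"y":0,"z":0,"wx":0.12,"wy":0,"wz":0,"gripper":4},{"x":0,"y":0,"z":0,"wx":0.12,"wy":0,"wz":0,"gripper":4}]}}

```text
time_s: 20.0
position: [0.3708, -0.0046, 0.356]
tool_rot: [[0.2, 0.961, -0.193], [0.98, -0.195, 0.044], [0.005, -0.198, -0.98]]
ft_force: [0.6, 0.4, -0.5]
grip_width: 0.0401
```

Run:
```python
from h import *
st();s=Cam("scene");t=Cam("top");a=cv2.resize(s.img[160:260,220:320],(400,400),interpolation=2);b=cv2.resize(t.img[160:260,220:320],(400,400),interpolation=2);cv2.imwrite("pics/c3.png",np.hstack([a,b]))
p,ax,up=seat([.5395,-.038],-11.8)
print(s.px([p,p+ax*.065,p-ax*.065]),t.px([p-ax*.065]))
```

```text
t20.0 tcp [ 0.3708 -0.0046  0.356 ] yaw 78.5 tilt 11.4 g 40.1 F [ 0.6  0.4 -0.5] q [-19.   8. 103.  -1.  80. -97.]
[[274.54752183 215.07832783]
 [263.38751094 241.64475901]
 [285.80022353 188.29124597]] [[266.06662231 218.32810915]]
```

View pics/c3.png

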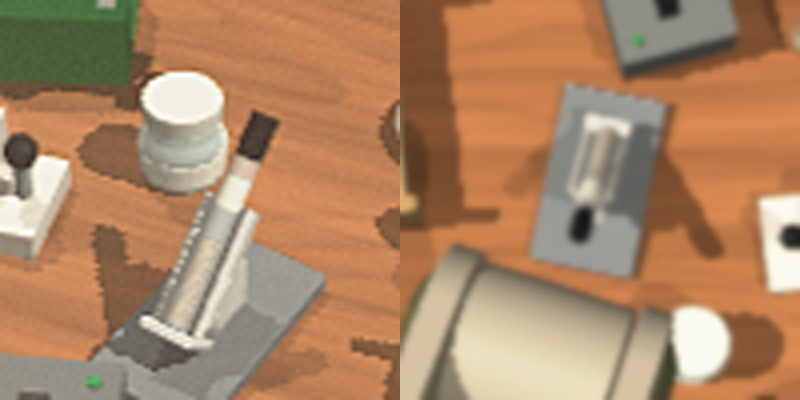

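The tube lies in the groove in both views: cap at scene crop (258,135), foot against the stop (178,330), cap at top crop (580,224). It has been free for about 1.3 s. Next is the side grasp, with the tool perpendicular to the tube.

Run:
```python
from h import *
p,ax,up=seat([.5395,-.0385],-11.8);R=Rt(78.2,45);g=p-ax*.033;print(gp(g,R))
plan([('m',[.52,-.04,.47]),('r',R),('m',gp(g+up*.09,R)),('m',gp(g,R))],4.8)
```

```text
[ 0.62394398 -0.05614127  0.21493607]
4 x {'x': -0.11, 'y': 3.19, 'z': -3.55}
5 x {'wx': 0.118, 'wy': -0.0, 'wz': 0.001}
6 x {'x': 0.08, 'y': 4.25, 'z': 0.27}
2 x {'x': 0.0, 'y': -0.01, 'z': 4.49}
```

>>> {"fn": "step_arm", "kwargs": {"increments": [{"x":0,"y":3.2,"z":-3.5,"wx":0,"wy":0,"wz":0,"gripper":4},{"x":0,"y":3.2,"z":-3.5,"wx":0,"wy":0,"wz":0,"gripper":4},{"x":0,"y":3.2,"z":-3.5,"wx":0,"wy":0,"wz":0,"gripper":4},{"x":0,"y":3.2,"z":-3.5,"wx":0,"wy":0,"wz":0,"gripper":4},{"x":0,"y":0,"z":0,"wx":0.118,"wy":0,"wz":0,"gripper":4},{"x":0,"y":0,"z":0,"wx":0.118,"wy":0,"wz":0,"gripper":4},{"x":0,"y":0,"z":0,"wx":0.118,"wy":0,"wz":0,"gripper":4},{"x":0,"y":0,"z":0,"wx":0.118,"wy":0,"wz":0,"gripper":4},{"x":0,"y":0,"z":0,"wx":0.118,"wy":0,"wz":0,"gripper":4},{"x":0,"y":4.2,"z":0.2,"wx":0,"wy":0,"wz":0,"gripper":4},{"x":0,"y":4.2,"z":0.2,"wx":0,"wy":0,"wz":0,"gripper":4},{"x":0,"y":4.2,"z":0.2,"wx":0,"wy":0,"wz":0,"gripper":4},{"x":0,"y":4.2,"z":0.2,"wx":0,"wy":0,"wz":0,"gripper":4},{"x":0,"y":4.2,"z":0.2,"wx":0,"wy":0,"wz":0,"gripper":4},{"x":0,"y":4.2,"z":0.2,"wx":0,"wy":0,"wz":0,"gripper":4},{"x":0,"y":0,"z":0,"wx":0,"wy":0,"wz":0,"gripper":4},{"x":0,"y":0,"z":0,"wx":0,"wy":0,"wz":0,"gripper":4}]}}

```text
time_s: 21.8
position: [0.6871, -0.0688, 0.2815]
tool_rot: [[0.2, 0.695, -0.691], [0.98, -0.138, 0.145], [0.005, -0.706, -0.708]]
ft_force: [-0.0, 0.0, 0.4]
grip_width: 0.0401
```

Run:
```python
from h import *
st()
p,ax,up=seat([.5395,-.0385],-11.8);R=Rt(78.2,45);g=p-ax*.033
plan([('r',R),('m',gp(g+up*.07,R)),('m',gp(g,R))],4.8)
s=Cam("scene");print("cap",blobs(s.img[175:215,262:300].max(2)<70,8,300,(262,175)),"exp",s.px(p-ax*.052))
```

```text
t21.8 tcp [ 0.6871 -0.0688  0.2815] yaw 78.5 tilt 44.9 g 40.1 F [-0.   0.   0.4] q [-15.  49.  48.  -3. 128. -95.]
1 x {'wx': 0.002, 'wy': -0.0, 'wz': 0.007}
1 x {'x': -0.06, 'y': 0.16, 'z': 2.26}
2 x {'x': 0.0, 'y': -0.0, 'z': 3.5}
cap [(np.float64(292.96), np.float64(197.38), 45), (np.float64(266.09), np.float64(205.64), 11)] exp [[283.33186974 193.61156414]]
```

>>> {"fn": "step_arm", "kwargs": {"increments": [{"x":0,"y":0.1,"z":4.5,"wx":0,"wy":0,"wz":0,"gripper":4},{"x":0,"y":0,"z":2.8,"wx":0,"wy":0,"wz":0,"gripper":4},{"x":0,"y":0,"z":2,"wx":0,"wy":0,"wz":0,"gripper":4},{"x":0,"y":0,"z":0,"wx":0,"wy":0,"wz":0,"gripper":4},{"x":0,"y":0,"z":0,"wx":0,"wy":0,"wz":0,"gripper":4}], "newtons": 40}}

```text
time_s: 22.35
position: [0.6223, -0.0551, 0.222]
tool_rot: [[0.2, 0.697, -0.689], [0.98, -0.138, 0.144], [0.006, -0.704, -0.71]]
ft_force: [-7.7, 1.7, 23.3]
grip_width: 0.0399
```

>>> {"fn": "step_arm", "kwargs": {"increments": [{"x":0,"y":0,"z":0,"wx":0,"wy":0,"wz":0,"gripper":2.2},{"x":0,"y":0,"z":0,"wx":0,"wy":0,"wz":0,"gripper":0.8},{"x":0,"y":0,"z":0,"wx":0,"wy":0,"wz":0,"gripper":0.8},{"x":0,"y":0,"z":0,"wx":0,"wy":0,"wz":0,"gripper":0.8},{"x":0,"y":0,"z":0,"wx":0,"wy":0,"wz":0,"gripper":0.8},{"x":0,"y":0,"z":0,"wx":0,"wy":0,"wz":0,"gripper":0.8}]}}

```text
time_s: 22.95
position: [0.6226, -0.0552, 0.2196]
tool_rot: [[0.2, 0.697, -0.689], [0.98, -0.139, 0.144], [0.005, -0.703, -0.711]]
ft_force: [-2.7, -0.2, 9.1]
grip_width: 0.0082
```

>>> {"fn": "step_arm", "kwargs": {"increments": [{"x":0,"y":0,"z":-1.5,"wx":0,"wy":0,"wz":0,"gripper":0.8},{"x":0,"y":0,"z":-3,"wx":0,"wy":0,"wz":0,"gripper":0.8},{"x":0,"y":0,"z":-4.5,"wx":0,"wy":0,"wz":0,"gripper":0.8},{"x":0,"y":0,"z":-4.5,"wx":0,"wy":0,"wz":0,"gripper":0.8},{"x":0,"y":0,"z":-4.5,"wx":0,"wy":0,"wz":0,"gripper":0.8},{"x":0,"y":0,"z":0,"wx":0,"wy":0,"wz":0,"gripper":0.8}]}}

```text
time_s: 23.55
position: [0.7473, -0.0816, 0.3499]
tool_rot: [[0.2, 0.706, -0.679], [0.98, -0.141, 0.141], [0.004, -0.694, -0.72]]
ft_force: [0.2, 1.1, -0.2]
grip_width: 0.008
```

```bash
cat >> h.py <<'E'
DM=np.array([.602,.2325,.046]);DYAW=6.1
def groove(off,dy=DYAW):
    a=np.radians(dy);x=np.array([np.cos(a),np.sin(a),0]);y=np.array([-x[1],x[0],0]);return DM+y*off,x
def drawerplan(off,sgrip=.033,tilt=0,start=[]):
    c,x=groove(off);R=Rt(90+DYAW,tilt);g=c-x*sgrip
    plan(start+[('r',R),('m',gp(g+[0,0,.12],R)),('m',gp(g+[0,0,.003],R))],4.8)
E
python3 - <<'E'
from h import *
st();drawerplan(24)if 0 else drawerplan(.024)
E
```

```text
t23.6 tcp [ 0.7473 -0.0816  0.3499] yaw 78.5 tilt 43.9 g 8.0 F [ 0.2  1.1 -0.2] q [-15.  54.  24.  -4. 145. -96.]
7 x {'wx': -0.109, 'wy': -0.017, 'wz': -0.042}
8 x {'x': 4.4, 'y': -1.8, 'z': 0.37}
3 x {'x': -0.02, 'y': -0.0, 'z': 3.9}
```

The grip closed on nothing after a 23 N contact. I need to look.

Run:
```python
from h import *
s=Cam("scene");t=Cam("top");a=cv2.resize(s.img[140:280,190:330],(400,400),interpolation=2);b=cv2.resize(t.img[150:270,210:330],(400,400),interpolation=2);cv2.imwrite("pics/c4.png",np.hstack([a,b]))
```

```text
(no output)
```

View pics/c4.png

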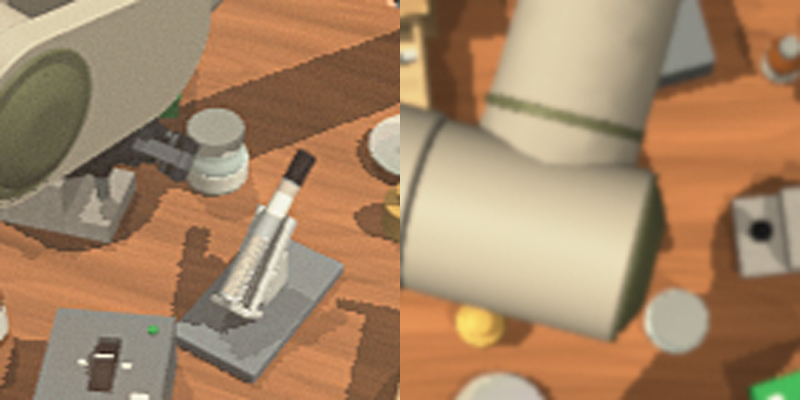

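The cradle, with the tube still in it, has been knocked aside: its right base corner is at scene px (310,234), where it was (301,230). The tube is still on the stop. I'll move clear and measure again.

>>> {"fn": "step_arm", "kwargs": {"increments": [{"x":0,"y":-4.8,"z":0,"wx":0,"wy":0,"wz":0,"gripper":4},{"x":0,"y":-4.8,"z":0,"wx":0,"wy":0,"wz":0,"gripper":4},{"x":0,"y":-4.8,"z":0,"wx":0,"wy":0,"wz":0,"gripper":4},{"x":4.8,"y":0,"z":0,"wx":0,"wy":0,"wz":0,"gripper":4},{"x":4.8,"y":0,"z":0,"wx":0,"wy":0,"wz":0,"gripper":4},{"x":4.8,"y":0,"z":0,"wx":0,"wy":0,"wz":0,"gripper":4},{"x":4.8,"y":0,"z":0,"wx":0,"wy":0,"wz":0,"gripper":4},{"x":4.8,"y":0,"z":0,"wx":0,"wy":0,"wz":0,"gripper":4},{"x":0,"y":0,"z":0,"wx":0,"wy":0,"wz":0,"gripper":4}]}}

```text
time_s: 24.55
position: [0.6933, 0.1797, 0.4433]
tool_rot: [[0.194, 0.694, -0.694], [0.981, -0.133, 0.141], [0.005, -0.708, -0.707]]
ft_force: [-0.2, -0.6, 0.0]
grip_width: 0.0398
```

```bash
cat >> h.py <<'E'
def caps(s,t,o,y):
    "dark cap blobs near the seat in each view vs expected for a seated tube"
    p,ax,up=seat(o,y);c=p-ax*.052
    for n,k in(('scene',s),('top',t)):
        e=k.px(c)[0];x0,y0=int(e[0])-14,int(e[1])-14
        print(n,'exp',np.round(e,1),blobs(k.img[y0:y0+28,x0:x0+28].max(2)<75,8,300,(x0,y0)))
E
python3 - <<'E'
from h import *
st();s=Cam("scene");t=Cam("top");o,y=cradle(t);print(o,y)
print([s.at(u,v,.012)[:2] for u,v in((310.05,233.8),(277.5,273),(253,255.5))])
caps(s,t,o,y)
E
```

```text
t24.6 tcp [0.6933 0.1797 0.4433] yaw 78.8 tilt 45.0 g 39.8 F [-0.2 -0.6  0. ] q [  4.  47.  25.  22. 150. -60.]
cradle size [0.138 0.081] area px 1129
[ 0.54316966 -0.01452269] -11.216808604316848
[array([0.50215535, 0.03779106]), array([0.6381245 , 0.00697756]), array([ 0.61188465, -0.06189702])]
scene exp [292.8 197.2] [(np.float64(294.28), np.float64(198.08), 64)]
top exp [258.5 214.4] [(np.float64(257.69), np.float64(216.46), 35)]
```

Run:
```python
from h import *
p,ax,up=seat([.5425,-.0125],-11.8);R=Rt(78.2,45);g=p-ax*.035;print(gp(g,R))
plan([('r',R),('m',gp(g+up*.09,R)),('m',gp(g+up*.003,R))],4.8)
```

```text
[ 0.62555965 -0.02985207  0.21635029]
1 x {'wx': -0.0, 'wy': 0.001, 'wz': 0.008}
6 x {'x': -3.57, 'y': 2.39, 'z': 1.48}
2 x {'x': -0.0, 'y': 0.01, 'z': 4.34}
```

>>> {"fn": "step_arm", "kwargs": {"increments": [{"x":-3.57,"y":2.4,"z":1.48,"wx":0,"wy":0,"wz":0.008,"gripper":4},{"x":-3.57,"y":2.4,"z":1.48,"wx":0,"wy":0,"wz":0,"gripper":4},{"x":-3.57,"y":2.4,"z":1.48,"wx":0,"wy":0,"wz":0,"gripper":4},{"x":-3.57,"y":2.4,"z":1.48,"wx":0,"wy":0,"wz":0,"gripper":4},{"x":-3.57,"y":2.4,"z":1.48,"wx":0,"wy":0,"wz":0,"gripper":4},{"x":-3.57,"y":2.4,"z":1.48,"wx":0,"wy":0,"wz":0,"gripper":4},{"x":0,"y":0,"z":0,"wx":0,"wy":0,"wz":0,"gripper":4},{"x":0,"y":0,"z":0,"wx":0,"wy":0,"wz":0,"gripper":4}]}}

```text
time_s: 25.45
position: [0.6883, -0.0457, 0.28]
tool_rot: [[0.208, 0.691, -0.692], [0.978, -0.148, 0.147], [-0.001, -0.707, -0.707]]
ft_force: [0.1, 0.0, 0.3]
grip_width: 0.0401
```

Run:
```python
from h import *
st()
p,ax,up=seat([.5425,-.0125],-11.8);R=Rt(78.2,45);g=p-ax*.035
plan([('r',R),('m',gp(g+up*.003,R))],4.8)
```

```text
t25.4 tcp [ 0.6883 -0.0457  0.28  ] yaw 78.0 tilt 45.0 g 40.1 F [0.1 0.  0.3] q [-13.  49.  48.  -1. 128. -92.]
1 x {'wx': -0.0, 'wy': -0.002, 'wz': -0.003}
2 x {'x': 0.13, 'y': -0.03, 'z': 4.39}
```

>>> {"fn": "step_arm", "kwargs": {"increments": [{"x":0.25,"y":0,"z":4.2,"wx":0,"wy":0,"wz":0,"gripper":4},{"x":0,"y":0,"z":2.6,"wx":0,"wy":0,"wz":0,"gripper":4},{"x":0,"y":0,"z":2,"wx":0,"wy":0,"wz":0,"gripper":4},{"x":0,"y":0,"z":0,"wx":0,"wy":0,"wz":0,"gripper":4},{"x":0,"y":0,"z":0,"wx":0,"wy":0,"wz":0,"gripper":4}]}}

```text
time_s: 25.95
position: [0.6292, -0.0283, 0.2193]
tool_rot: [[0.205, 0.695, -0.69], [0.979, -0.146, 0.144], [-0.001, -0.705, -0.71]]
ft_force: [0.4, -0.6, 0.9]
grip_width: 0.0399
```

>>> {"fn": "step_arm", "kwargs": {"increments": [{"x":0,"y":0,"z":0,"wx":0,"wy":0,"wz":0,"gripper":2.2},{"x":0,"y":0,"z":0,"wx":0,"wy":0,"wz":0,"gripper":0.8},{"x":0,"y":0,"z":0,"wx":0,"wy":0,"wz":0,"gripper":0.8},{"x":0,"y":0,"z":0,"wx":0,"wy":0,"wz":0,"gripper":0.8},{"x":0,"y":0,"z":0,"wx":0,"wy":0,"wz":0,"gripper":0.8}]}}

```text
time_s: 26.45
position: [0.6298, -0.0298, 0.2189]
tool_rot: [[0.206, 0.695, -0.688], [0.979, -0.148, 0.143], [-0.003, -0.703, -0.711]]
ft_force: [2.9, -5.9, 4.3]
grip_width: 0.0146
```

Gripped at 14.6 mm. Now I'll lift out of the groove and check.

>>> {"fn": "step_arm", "kwargs": {"increments": [{"x":0,"y":0,"z":-1.5,"wx":0,"wy":0,"wz":0,"gripper":0.8},{"x":0,"y":0,"z":-3,"wx":0,"wy":0,"wz":0,"gripper":0.8},{"x":0,"y":-2.0,"z":-4,"wx":0,"wy":0,"wz":0,"gripper":0.8},{"x":0,"y":-4.5,"z":-2,"wx":0,"wy":0,"wz":0,"gripper":0.8},{"x":0,"y":-4.5,"z":-2,"wx":0,"wy":0,"wz":0,"gripper":0.8},{"x":0,"y":-4.5,"z":-2,"wx":0,"wy":0,"wz":0,"gripper":0.8},{"x":0,"y":0,"z":0,"wx":0,"wy":0,"wz":0,"gripper":0.8},{"x":0,"y":0,"z":0,"wx":0,"wy":0,"wz":0,"gripper":0.8}]}}

```text
time_s: 27.25
position: [0.6215, -0.027, 0.4309]
tool_rot: [[0.205, 0.695, -0.689], [0.979, -0.146, 0.144], [-0.001, -0.704, -0.71]]
ft_force: [0.6, -0.5, -1.0]
grip_width: 0.0144
```

Run:
```python
from h import *
st();drawerplan(.024,.035)
```

```text
t27.2 tcp [ 0.6215 -0.027   0.4309] yaw 78.2 tilt 44.7 g 14.4 F [ 0.6 -0.5 -1. ] q [-13.  36.  50.  -2. 139. -92.]
7 x {'wx': -0.111, 'wy': -0.017, 'wz': -0.042}
7 x {'x': 4.06, 'y': -0.4, 'z': 1.57}
3 x {'x': -0.01, 'y': -0.02, 'z': 3.9}
```

>>> {"fn": "step_arm", "kwargs": {"increments": [{"x":0,"y":0,"z":0,"wx":-0.111,"wy":-0.017,"wz":-0.042,"gripper":0.8},{"x":0,"y":0,"z":0,"wx":-0.111,"wy":-0.017,"wz":-0.042,"gripper":0.8},{"x":0,"y":0,"z":0,"wx":-0.111,"wy":-0.017,"wz":-0.042,"gripper":0.8},{"x":0,"y":0,"z":0,"wx":-0.111,"wy":-0.017,"wz":-0.042,"gripper":0.8},{"x":0,"y":0,"z":0,"wx":-0.111,"wy":-0.017,"wz":-0.042,"gripper":0.8},{"x":0,"y":0,"z":0,"wx":-0.111,"wy":-0.017,"wz":-0.042,"gripper":0.8},{"x":0,"y":0,"z":0,"wx":-0.111,"wy":-0.017,"wz":-0.042,"gripper":0.8},{"x":4.06,"y":-0.4,"z":1.5,"wx":0,"wy":0,"wz":0,"gripper":0.8},{"x":4.06,"y":-0.4,"z":1.5,"wx":0,"wy":0,"wz":0,"gripper":0.8},{"x":4.06,"y":-0.4,"z":1.5,"wx":0,"wy":0,"wz":0,"gripper":0.8},{"x":4.06,"y":-0.4,"z":1.5,"wx":0,"wy":0,"wz":0,"gripper":0.8},{"x":4.06,"y":-0.4,"z":1.5,"wx":0,"wy":0,"wz":0,"gripper":0.8},{"x":4.06,"y":-0.4,"z":1.5,"wx":0,"wy":0,"wz":0,"gripper":0.8},{"x":4.06,"y":-0.4,"z":1.5,"wx":0,"wy":0,"wz":0,"gripper":0.8},{"x":0,"y":0,"z":0,"wx":0,"wy":0,"wz":0,"gripper":0.8},{"x":0,"y":0,"z":0,"wx":0,"wy":0,"wz":0,"gripper":0.8}]}}

```text
time_s: 28.85
position: [0.5649, 0.2536, 0.3232]
tool_rot: [[-0.104, 0.995, -0.004], [0.995, 0.104, 0.0], [0.001, -0.004, -1.0]]
ft_force: [0.3, -0.2, 0.1]
grip_width: 0.0146
```

Run:
```python
from h import *
st();drawerplan(.024,.035)
s=Cam("scene");crop(s,320,170,460,300,5,"pics/d1.png")
c,x=groove(.024);print([np.round(s.px(c+[0,0,.12]+x*k)) for k in(-.065,.065)])
```

```text
t28.9 tcp [0.5649 0.2536 0.3232] yaw 96.0 tilt 0.2 g 14.6 F [ 0.3 -0.2  0.1] q [ 13.  32.  70.   0.  78. -83.]
1 x {'wx': -0.004, 'wy': -0.001, 'wz': -0.003}
1 x {'x': -0.1, 'y': -0.04, 'z': 0.22}
3 x {'x': 0.0, 'y': -0.0, 'z': 3.9}
[array([[413., 221.]]), array([[409., 272.]])]
```

View pics/d1.png

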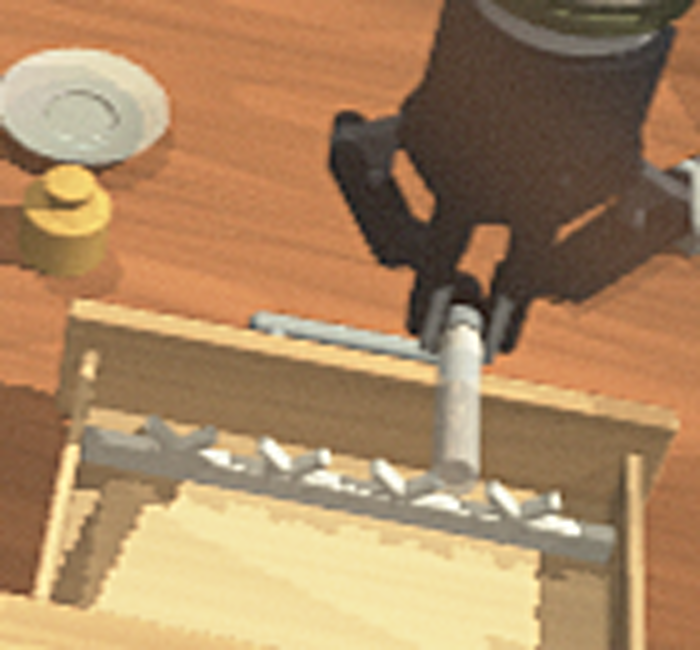

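Run:
```python
from h import *
s=Cam("scene");o=env.observe();R=o['tool_rot'];P=np.array(o['position']);g=P+.155*R[:,2]
c,x=groove(.024)
to=lambda q:np.round((s.px(q)[0]-[320,170])*5)
print("crop px: grip",to(g),"tips",to(P+.173*R[:,2]),"pad front edge",to(g+x*.011))
for pit in(-10,0,10,15):
    d=x*np.cos(np.radians(pit))+np.array([0,0,np.sin(np.radians(pit))]);print(pit,to(g+d*.1),to(g-d*.03))
for zz in(0,): print("notch tops far/near rib", [to(groove(k)[0]+x*e+[0,0,.004]) for k in(.072,.024,-.024,-.072) for e in(-.056,)])
print("panel corners",to(groove(.1285)[0]-x*.091+[0,0,.026]),to(groove(-.1285)[0]-x*.091+[0,0,.026]))
t=Cam("top");crop(t,130,150,240,240,6,"pics/d2.png")
```

```text
crop px: grip [460. 303.] tips [450. 335.] pad front edge [459. 324.]
-10 [436. 531.] [467. 241.]
0 [446. 505.] [464. 249.]
10 [457. 470.] [461. 259.]
15 [462. 450.] [459. 265.]
notch tops far/near rib [array([519., 483.]), array([403., 460.]), array([289., 437.]), array([177., 414.])]
panel corners [671. 414.] [ 66. 297.]
```

The tube's foot shows at crop (458,470), while level would give (446,505). It sits about 10° nose-up in the grip, which matches the 10° prediction (457,470). I'll tilt the tool +10° to level it and replan.

Run:
```python
from h import *
drawerplan(.024,.035,10)
```

```text
2 x {'wx': 0.087, 'wy': -0.001, 'wz': -0.003}
1 x {'x': 0.08, 'y': 2.69, 'z': 0.16}
3 x {'x': 0.0, 'y': 0.68, 'z': 3.84}
```

>>> {"fn": "step_arm", "kwargs": {"increments": [{"x":0,"y":0,"z":0,"wx":0.087,"wy":0,"wz":-0.003,"gripper":0.8},{"x":0,"y":0,"z":0,"wx":0.087,"wy":0,"wz":-0.003,"gripper":0.8},{"x":0,"y":2.7,"z":0.16,"wx":0,"wy":0,"wz":0,"gripper":0.8},{"x":0,"y":0.68,"z":3.84,"wx":0,"wy":0,"wz":0,"gripper":0.8},{"x":0,"y":0.68,"z":3.84,"wx":0,"wy":0,"wz":0,"gripper":0.8},{"x":0,"y":0.34,"z":1.92,"wx":0,"wy":0,"wz":0,"gripper":0.8},{"x":0,"y":0.34,"z":1.92,"wx":0,"wy":0,"wz":0,"gripper":0.8},{"x":0,"y":0,"z":0,"wx":0,"wy":0,"wz":0,"gripper":0.8},{"x":0,"y":0,"z":0,"wx":0,"wy":0,"wz":0,"gripper":0.8}], "newtons": 20}}

```text
time_s: 29.9
position: [0.5919, 0.256, 0.2034]
tool_rot: [[-0.107, 0.98, -0.169], [0.994, 0.106, -0.013], [0.005, -0.17, -0.985]]
ft_force: [0.9, 9.3, 5.8]
grip_width: 0.0147
```

Run:
```python
from h import *
st();drawerplan(.024,.035,10)
```

```text
t29.9 tcp [0.5919 0.256  0.2034] yaw 96.1 tilt 9.8 g 14.7 F [0.9 9.3 5.8] q [ 13.  43.  70.   1.  76. -84.]
1 x {'wx': 0.004, 'wy': -0.005, 'wz': 0.001}
3 x {'x': -0.01, 'y': -0.68, 'z': -3.78}
3 x {'x': -0.0, 'y': 0.67, 'z': 3.84}
```

Contact pushes the tool towards +y, so the groove lies a little further that way. I'll shift 3 mm, release and back off straight up.

>>> {"fn": "step_arm", "kwargs": {"increments": [{"x":0.3,"y":0,"z":0,"wx":0,"wy":0,"wz":0,"gripper":0.8},{"x":0,"y":0,"z":0,"wx":0,"wy":0,"wz":0,"gripper":0.8},{"x":0,"y":0,"z":0,"wx":0,"wy":0,"wz":0,"gripper":0.8}]}}

```text
time_s: 30.2
position: [0.5916, 0.2578, 0.2027]
tool_rot: [[-0.107, 0.98, -0.171], [0.994, 0.106, -0.018], [0.001, -0.171, -0.985]]
ft_force: [2.9, -5.1, 5.8]
grip_width: 0.0144
```

>>> {"fn": "step_arm", "kwargs": {"increments": [{"x":0,"y":0,"z":0.2,"wx":0,"wy":0,"wz":0,"gripper":0.8},{"x":0,"y":0,"z":0,"wx":0,"wy":0,"wz":0,"gripper":2},{"x":0,"y":0,"z":0,"wx":0,"wy":0,"wz":0,"gripper":3},{"x":0,"y":0,"z":0,"wx":0,"wy":0,"wz":0,"gripper":3},{"x":0,"y":0,"z":-3,"wx":0,"wy":0,"wz":0,"gripper":3},{"x":0,"y":0,"z":-4.7,"wx":0,"wy":0,"wz":0,"gripper":3},{"x":0,"y":0,"z":-4.7,"wx":0,"wy":0,"wz":0,"gripper":3},{"x":0,"y":-4.7,"z":-1,"wx":0,"wy":0,"wz":0,"gripper":3},{"x":0,"y":-4.7,"z":-1,"wx":0,"wy":0,"wz":0,"gripper":3},{"x":0,"y":-4.7,"z":-1,"wx":0,"wy":0,"wz":0,"gripper":3},{"x":-4.7,"y":0,"z":0,"wx":0,"wy":0,"wz":0,"gripper":3},{"x":-4.7,"y":0,"z":0,"wx":0,"wy":0,"wz":0,"gripper":3},{"x":-4.7,"y":0,"z":0,"wx":0,"wy":0,"wz":0,"gripper":3},{"x":-4.7,"y":0,"z":0,"wx":0,"wy":0,"wz":0,"gripper":3},{"x":-4.7,"y":0,"z":0,"wx":0,"wy":0,"wz":0,"gripper":3}]}}

```text
time_s: 31.7
position: [0.5041, 0.0111, 0.3755]
tool_rot: [[-0.108, 0.979, -0.173], [0.994, 0.107, -0.016], [0.002, -0.174, -0.985]]
ft_force: [1.1, 0.8, -0.1]
grip_width: 0.03
```

Run:
```python
from h import *
st();s=Cam("scene");t=Cam("top");a=cv2.resize(s.img[200:300,320:460],(560,400),interpolation=2);b=cv2.resize(t.img[170:240,130:230],(400,280),interpolation=2)
h=np.zeros((590,800,3),np.uint8);h[:400,:560]=a;h[310:590,400:]=b;cv2.imwrite("pics/d2.png",h)
print("new cradle",*cradle(t))
```

```text
t31.7 tcp [0.5041 0.0111 0.3755] yaw 96.2 tilt 10.0 g 30.0 F [ 1.1  0.8 -0.1] q [ -12.   20.   82.   -3.   87. -108.]
cradle size [0.209 0.122] area px 1808
new cradle [ 0.53865921 -0.00068518] 0.20848848335968997
```

View pics/d2.png

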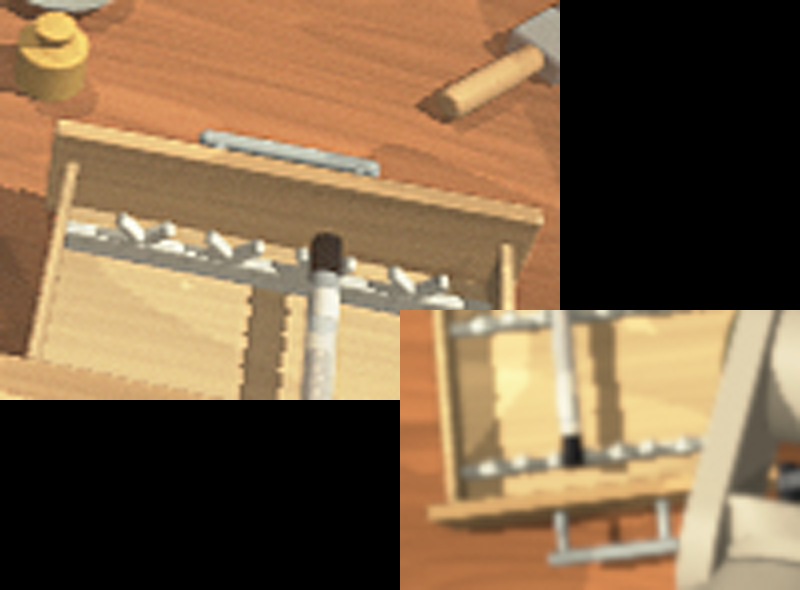

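Tube 1 lies in its groove: cap at scene crop (325,250), in both notches in the top crop (565,330)–(572,450). Now tube 2, gripped with a 20° tilt so that the tool is only 25° over at the cradle.

```bash
sed -i 's/^DM=.*;DYAW/DM=np.array([.602,.2343,.046]);DYAW/' h.py
python3 - <<'E'
from h import *
R=Rt(94,20);g=np.array([.507,-.273,.118])
plan([('m',[.504,.011,.42]),('r',R),('m',gp(g+[0,0,.13],R)),('m',gp(g,R))],4.8)
E
```

```text
1 x {'x': 0.27, 'y': -0.84, 'z': -4.4}
2 x {'wx': 0.087, 'wy': 0.004, 'wz': 0.016}
6 x {'x': -4.73, 'y': 0.72, 'z': 0.2}
3 x {'x': 0.01, 'y': 1.48, 'z': 4.08}
```

>>> {"fn": "step_arm", "kwargs": {"increments": [{"x":0.3,"y":-0.8,"z":-4.4,"wx":0,"wy":0,"wz":0,"gripper":3},{"x":0,"y":0,"z":0,"wx":0.087,"wy":0.004,"wz":0.016,"gripper":3},{"x":0,"y":0,"z":0,"wx":0.087,"wy":0.004,"wz":0.016,"gripper":3},{"x":-4.73,"y":0.7,"z":0.2,"wx":0,"wy":0,"wz":0,"gripper":3},{"x":-4.73,"y":0.7,"z":0.2,"wx":0,"wy":0,"wz":0,"gripper":3},{"x":-4.73,"y":0.7,"z":0.2,"wx":0,"wy":0,"wz":0,"gripper":3},{"x":-4.73,"y":0.7,"z":0.2,"wx":0,"wy":0,"wz":0,"gripper":3},{"x":-4.73,"y":0.7,"z":0.2,"wx":0,"wy":0,"wz":0,"gripper":3},{"x":-4.73,"y":0.7,"z":0.2,"wx":0,"wy":0,"wz":0,"gripper":3},{"x":0,"y":0,"z":0,"wx":0,"wy":0,"wz":0,"gripper":3},{"x":0,"y":0,"z":0,"wx":0,"wy":0,"wz":0,"gripper":3}], "newtons": 40}}

```text
time_s: 32.9
position: [0.5606, -0.2648, 0.3933]
tool_rot: [[-0.074, 0.937, -0.342], [0.997, 0.071, -0.023], [0.003, -0.342, -0.94]]
ft_force: [-1.0, 0.7, 0.4]
grip_width: 0.03
```

Run:
```python
from h import *
st();R=Rt(94,20);g=np.array([.507,-.273,.118])
plan([('r',R),('m',gp(g+[0,0,.13],R)),('m',gp(g,R))],4.8)
s=Cam("scene");t=Cam("top");o,y=cradle(t);print(o,y)
```

```text
t32.9 tcp [ 0.5606 -0.2648  0.3933] yaw 94.3 tilt 20.0 g 30.0 F [-1.   0.7  0.4] q [ -35.   32.   59.  -13.  104. -130.]
1 x {'wx': -0.001, 'wy': -0.001, 'wz': 0.005}
1 x {'x': -0.45, 'y': -0.11, 'z': 0.0}
3 x {'x': -0.0, 'y': 1.48, 'z': 4.07}
cradle size [0.138 0.081] area px 1131
[ 0.54347361 -0.01458425] -11.216800099747898
```

>>> {"fn": "step_arm", "kwargs": {"increments": [{"x":-0.45,"y":-0.1,"z":0,"wx":0,"wy":0,"wz":0,"gripper":3},{"x":0,"y":1.48,"z":4.07,"wx":0,"wy":0,"wz":0,"gripper":3},{"x":0,"y":1.48,"z":4.07,"wx":0,"wy":0,"wz":0,"gripper":3},{"x":0,"y":1.48,"z":4.07,"wx":0,"wy":0,"wz":0,"gripper":3},{"x":0,"y":0,"z":0,"wx":0,"wy":0,"wz":0,"gripper":3},{"x":0,"y":0,"z":0,"wx":0,"wy":0,"wz":0,"gripper":3},{"x":0,"y":0,"z":0,"wx":0,"wy":0,"wz":0,"gripper":0.8},{"x":0,"y":0,"z":0,"wx":0,"wy":0,"wz":0,"gripper":0.8},{"x":0,"y":0,"z":0,"wx":0,"wy":0,"wz":0,"gripper":0.8},{"x":0,"y":0,"z":0,"wx":0,"wy":0,"wz":0,"gripper":0.8}]}}

```text
time_s: 34.0
position: [0.5601, -0.2691, 0.2673]
tool_rot: [[-0.075, 0.938, -0.337], [0.997, 0.07, -0.027], [-0.002, -0.338, -0.941]]
ft_force: [1.2, -0.6, 7.3]
grip_width: 0.0149
```

>>> {"fn": "step_arm", "kwargs": {"increments": [{"x":0,"y":-0.74,"z":-2.03,"wx":0,"wy":0,"wz":0,"gripper":0.8},{"x":0,"y":-0.74,"z":-2.03,"wx":0,"wy":0,"wz":0,"gripper":0.8},{"x":0,"y":-1.48,"z":-4.07,"wx":0,"wy":0,"wz":0,"gripper":0.8},{"x":0,"y":-1.48,"z":-4.07,"wx":0,"wy":0,"wz":0,"gripper":0.8},{"x":0,"y":-0.6,"z":-1.6,"wx":0,"wy":0,"wz":0,"gripper":0.8},{"x":0,"y":0,"z":0,"wx":0,"wy":0,"wz":0,"gripper":0.8},{"x":0,"y":0,"z":0,"wx":0,"wy":0,"wz":0,"gripper":0.8}]}}

```text
time_s: 34.7
position: [0.5594, -0.269, 0.4114]
tool_rot: [[-0.075, 0.937, -0.34], [0.997, 0.071, -0.024], [0.002, -0.341, -0.94]]
ft_force: [-0.7, 0.3, -1.5]
grip_width: 0.0149
```

```bash
cat >> h.py <<'E'
def cradleplan(o,y,s=.043,tilt=-25,first=[]):
    p,ax,up=seat(o,y);R=Rt(90+y,tilt);g=p-ax*(s+.004)
    plan(first+[('r',R),('m',gp(g+up*.07,R)),('m',gp(g+up*.002,R))],4.8)
E
python3 - <<'E'
from h import *
st();s=Cam("scene");o=env.observe();g=o['position']+.155*np.array(o['tool_rot'])[:,2]
print("foot exp",s.px(g-[0,0,.108]),"cap top",s.px(g+[0,0,.022]))
crop(s,130,100,270,220,5,"pics/x.png")
cradleplan([.5425,-.0135],-11.8,first=[('m',np.array(o['position'])+[0,.06,.02])])
E
```

```text
t34.7 tcp [ 0.5594 -0.269   0.4114] yaw 94.3 tilt 20.0 g 14.9 F [-0.7  0.3 -1.5] q [ -35.   32.   57.  -13.  106. -131.]
foot exp [[184.65856922 156.47960439]] cap top [[176.61049115 107.46215732]]
2 x {'x': 2.99, 'y': -0.13, 'z': -1.01}
7 x {'wx': -0.112, 'wy': -0.002, 'wz': 0.041}
6 x {'x': 3.13, 'y': -2.48, 'z': 1.15}
2 x {'x': 0.01, 'y': -3.21, 'z': 1.15}
```

>>> {"fn": "step_arm", "kwargs": {"increments": [{"x":3,"y":0,"z":-1,"wx":0,"wy":0,"wz":0,"gripper":0.8},{"x":3,"y":0,"z":-1,"wx":0,"wy":0,"wz":0,"gripper":0.8},{"x":0,"y":0,"z":0,"wx":-0.112,"wy":-0.002,"wz":0.041,"gripper":0.8},{"x":0,"y":0,"z":0,"wx":-0.112,"wy":-0.002,"wz":0.041,"gripper":0.8},{"x":0,"y":0,"z":0,"wx":-0.112,"wy":-0.002,"wz":0.041,"gripper":0.8},{"x":0,"y":0,"z":0,"wx":-0.112,"wy":-0.002,"wz":0.041,"gripper":0.8},{"x":0,"y":0,"z":0,"wx":-0.112,"wy":-0.002,"wz":0.041,"gripper":0.8},{"x":0,"y":0,"z":0,"wx":-0.112,"wy":-0.002,"wz":0.041,"gripper":0.8},{"x":0,"y":0,"z":0,"wx":-0.112,"wy":-0.002,"wz":0.041,"gripper":0.8},{"x":3.1,"y":-2.5,"z":1.15,"wx":0,"wy":0,"wz":0,"gripper":0.8},{"x":3.1,"y":-2.5,"z":1.15,"wx":0,"wy":0,"wz":0,"gripper":0.8},{"x":3.1,"y":-2.5,"z":1.15,"wx":0,"wy":0,"wz":0,"gripper":0.8},{"x":3.1,"y":-2.5,"z":1.15,"wx":0,"wy":0,"wz":0,"gripper":0.8},{"x":3.1,"y":-2.5,"z":1.15,"wx":0,"wy":0,"wz":0,"gripper":0.8},{"x":3.1,"y":-2.5,"z":1.15,"wx":0,"wy":0,"wz":0,"gripper":0.8},{"x":0,"y":0,"z":0,"wx":0,"wy":0,"wz":0,"gripper":0.8},{"x":0,"y":0,"z":0,"wx":0,"wy":0,"wz":0,"gripper":0.8}]}}

```text
time_s: 36.45
position: [0.4955, -0.0046, 0.3034]
tool_rot: [[0.202, 0.887, 0.416], [0.979, -0.183, -0.085], [0.001, 0.424, -0.906]]
ft_force: [0.3, 0.0, 0.4]
grip_width: 0.0149
```

```bash
cat >> h.py <<'E'
def lighttube(k,p0,p1,w=14):
    "brightness-free check: print low-saturation pixel fit line near the expected tube segment"
    hsv=cv2.cvtColor(k.img,cv2.COLOR_BGR2HSV);m=np.zeros(hsv.shape[:2],np.uint8);a,b=[np.round(k.px(q)[0]).astype(int) for q in(p0,p1)]
    cv2.line(m,tuple(map(int,a)),tuple(map(int,b)),255,w);m=((m>0)&(hsv[...,1]<110)&(hsv[...,2]>80))
    l=blobs(m,15,2000);print('seg exp',a,b,'blobs',l)
E
python3 - <<'E'
from h import *
st();s=Cam("scene");o=[.5425,-.0135]
p,ax,up=seat(o,-11.8);h=up*.07-ax*.004
lighttube(s,p+h,p+h+ax*.065)
cradleplan(o,-11.8)
E
```

```text
t36.5 tcp [ 0.4955 -0.0046  0.3034] yaw 78.3 tilt -25.1 g 14.9 F [0.3 0.  0.4] q [-14.  20.  98.   2.  37. -94.]
seg exp [273 215] [261 243] blobs [(np.float64(267.75), np.float64(229.9), 479)]
1 x {'wx': 0.004, 'wy': -0.001, 'wz': 0.001}
1 x {'x': 0.15, 'y': -0.13, 'z': -0.19}
2 x {'x': -0.0, 'y': -3.19, 'z': 1.16}
```

>>> {"fn": "step_arm", "kwargs": {"increments": [{"x":0.15,"y":-2.2,"z":0.6,"wx":0,"wy":0,"wz":0,"gripper":0.8},{"x":0,"y":-2,"z":0.7,"wx":0,"wy":0,"wz":0,"gripper":0.8},{"x":0,"y":-1,"z":0.35,"wx":0,"wy":0,"wz":0,"gripper":0.8},{"x":0,"y":-0.7,"z":0.25,"wx":0,"wy":0,"wz":0,"gripper":0.8},{"x":0,"y":0,"z":0,"wx":0,"wy":0,"wz":0,"gripper":0.8},{"x":0,"y":0,"z":0,"wx":0,"wy":0,"wz":0,"gripper":0.8}], "newtons": 20}}

```text
time_s: 37.1
position: [0.4522, 0.0052, 0.2623]
tool_rot: [[0.204, 0.885, 0.418], [0.979, -0.185, -0.087], [0.001, 0.427, -0.904]]
ft_force: [-0.6, -0.4, -0.8]
grip_width: 0.0148
```

Run:
```python
from h import *
st();cradleplan([.5425,-.0135],-11.8)
```

```text
t37.1 tcp [0.4522 0.0052 0.2623] yaw 78.2 tilt -25.3 g 14.8 F [-0.6 -0.4 -0.8] q [-15.  20. 107.   3.  27. -95.]
1 x {'wx': 0.005, 'wy': -0.001, 'wz': 0.0}
2 x {'x': 0.01, 'y': 2.85, 'z': -1.04}
2 x {'x': 0.0, 'y': -3.19, 'z': 1.17}
```

>>> {"fn": "step_arm", "kwargs": {"increments": [{"x":0,"y":-0.4,"z":0.15,"wx":0,"wy":0,"wz":0,"gripper":0.8},{"x":0,"y":-0.3,"z":0.1,"wx":0,"wy":0,"wz":0,"gripper":0.8},{"x":0,"y":0,"z":0,"wx":0,"wy":0,"wz":0,"gripper":0.8},{"x":0,"y":0,"z":0,"wx":0,"wy":0,"wz":0,"gripper":0.8}]}}

```text
time_s: 37.5
position: [0.4466, 0.0067, 0.2567]
tool_rot: [[0.203, 0.886, 0.418], [0.979, -0.184, -0.086], [0.001, 0.426, -0.905]]
ft_force: [-0.1, 0.5, -0.6]
grip_width: 0.015
```

>>> {"fn": "step_arm", "kwargs": {"increments": [{"x":0,"y":-0.1,"z":0,"wx":0,"wy":0,"wz":0,"gripper":1.6},{"x":0,"y":0,"z":0,"wx":0,"wy":0,"wz":0,"gripper":2.2},{"x":0,"y":0,"z":0,"wx":0,"wy":0,"wz":0,"gripper":3},{"x":0,"y":0,"z":0,"wx":0,"wy":0,"wz":0,"gripper":4},{"x":0,"y":0,"z":0,"wx":0,"wy":0,"wz":0,"gripper":4},{"x":0,"y":0,"z":-3,"wx":0,"wy":0,"wz":0,"gripper":4},{"x":0,"y":0,"z":-4.7,"wx":0,"wy":0,"wz":0,"gripper":4},{"x":0,"y":0,"z":-4.7,"wx":0,"wy":0,"wz":0,"gripper":4},{"x":4.7,"y":0,"z":-1,"wx":0,"wy":0,"wz":0,"gripper":4},{"x":4.7,"y":0,"z":-1,"wx":0,"wy":0,"wz":0,"gripper":4},{"x":4.7,"y":0,"z":-1,"wx":0,"wy":0,"wz":0,"gripper":4},{"x":4.7,"y":0,"z":0,"wx":0,"wy":0,"wz":0,"gripper":4},{"x":0,"y":0,"z":0,"wx":0,"wy":0,"wz":0,"gripper":4}]}}

```text
time_s: 38.8
position: [0.4195, 0.2084, 0.3958]
tool_rot: [[0.197, 0.886, 0.419], [0.98, -0.179, -0.083], [0.002, 0.427, -0.904]]
ft_force: [0.6, -0.0, 0.3]
grip_width: 0.0401
```

Run:
```python
from h import *
st();s=Cam("scene");t=Cam("top");o,y=cradle(t);print(o,y);caps(s,t,o,-11.8)
crop(s,220,160,320,260,5,"pics/c5.png")
p,ax,up=seat([.5425,-.0125],-11.8);R=Rt(78.2,45);g=p-ax*.035
plan([('m',[.52,.16,.45]),('r',R),('m',gp(g+up*.09,R)),('m',gp(g+up*.003,R))],4.8)
```

```text
t38.8 tcp [0.4195 0.2084 0.3958] yaw 78.6 tilt -25.3 g 40.1 F [ 0.6 -0.   0.3] q [ 14.  12.  92. -13.  54. -59.]
cradle size [0.138 0.08 ] area px 1128
[ 0.54341091 -0.01488011] -11.220615542236631
scene exp [292.7 197.3] [(np.float64(292.85), np.float64(197.3), 61)]
top exp [258.5 214.3] [(np.float64(258.2), np.float64(214.86), 35)]
3 x {'x': -0.8, 'y': 4.02, 'z': -0.12}
11 x {'wx': 0.111, 'wy': 0.0, 'wz': 0.0}
7 x {'x': -2.36, 'y': 3.79, 'z': -0.34}
2 x {'x': 0.03, 'y': -0.01, 'z': 4.34}
```

Tube 2 is seated: its cap px is (292.9,197.3) against an expected (292.7,197.3), and it has been free for over 1 s. Next is the side grasp.

>>> {"fn": "step_arm", "kwargs": {"increments": [{"x":-0.8,"y":4,"z":-0.1,"wx":0,"wy":0,"wz":0,"gripper":4},{"x":-0.8,"y":4,"z":-0.1,"wx":0,"wy":0,"wz":0,"gripper":4},{"x":-0.8,"y":4,"z":-0.1,"wx":0,"wy":0,"wz":0,"gripper":4},{"x":0,"y":0,"z":0,"wx":0.122,"wy":0,"wz":0,"gripper":4},{"x":0,"y":0,"z":0,"wx":0.122,"wy":0,"wz":0,"gripper":4},{"x":0,"y":0,"z":0,"wx":0.122,"wy":0,"wz":0,"gripper":4},{"x":0,"y":0,"z":0,"wx":0.122,"wy":0,"wz":0,"gripper":4},{"x":0,"y":0,"z":0,"wx":0.122,"wy":0,"wz":0,"gripper":4},{"x":0,"y":0,"z":0,"wx":0.122,"wy":0,"wz":0,"gripper":4},{"x":0,"y":0,"z":0,"wx":0.122,"wy":0,"wz":0,"gripper":4},{"x":0,"y":0,"z":0,"wx":0.122,"wy":0,"wz":0,"gripper":4},{"x":0,"y":0,"z":0,"wx":0.122,"wy":0,"wz":0,"gripper":4},{"x":0,"y":0,"z":0,"wx":0.122,"wy":0,"wz":0,"gripper":4},{"x":0,"y":0,"z":0,"wx":0,"wy":0,"wz":0,"gripper":4}]}}

```text
time_s: 40.3
position: [0.5201, 0.1572, 0.4488]
tool_rot: [[0.206, 0.694, -0.69], [0.979, -0.145, 0.146], [0.001, -0.705, -0.709]]
ft_force: [1.0, 0.8, 0.0]
grip_width: 0.04
```

```bash
cat >> h.py <<'E'
def sideplan(o,y=-11.6,s=.035,h=.09):
    p,ax,up=seat(o,y);R=Rt(90+y,45);g=p-ax*s
    plan([('r',R),('m',gp(g+up*h,R)),('m',gp(g+up*.002,R))],4.8)
E
python3 - <<'E'
from h import *
st();sideplan([.5434,-.0149])
E
```

```text
t40.3 tcp [0.5201 0.1572 0.4488] yaw 78.1 tilt 44.8 g 40.0 F [1.  0.8 0. ] q [  3.  26.  64.  14. 133. -70.]
1 x {'wx': 0.003, 'wy': -0.004, 'wz': -0.003}
7 x {'x': -2.34, 'y': 3.78, 'z': -0.37}
2 x {'x': -0.01, 'y': 0.02, 'z': 4.38}
```

>>> {"fn": "step_arm", "kwargs": {"increments": [{"x":-2.34,"y":3.78,"z":-0.37,"wx":0,"wy":0,"wz":0,"gripper":4},{"x":-2.34,"y":3.78,"z":-0.37,"wx":0,"wy":0,"wz":0,"gripper":4},{"x":-2.34,"y":3.78,"z":-0.37,"wx":0,"wy":0,"wz":0,"gripper":4},{"x":-2.34,"y":3.78,"z":-0.37,"wx":0,"wy":0,"wz":0,"gripper":4},{"x":-2.34,"y":3.78,"z":-0.37,"wx":0,"wy":0,"wz":0,"gripper":4},{"x":-2.34,"y":3.78,"z":-0.37,"wx":0,"wy":0,"wz":0,"gripper":4},{"x":-2.34,"y":3.78,"z":-0.37,"wx":0,"wy":0,"wz":0,"gripper":4},{"x":0,"y":0,"z":0,"wx":0,"wy":0,"wz":0,"gripper":4},{"x":0,"y":0,"z":0,"wx":0,"wy":0,"wz":0,"gripper":4}], "newtons": 40}}

```text
time_s: 41.2
position: [0.6884, -0.0447, 0.2813]
tool_rot: [[0.205, 0.697, -0.687], [0.979, -0.145, 0.144], [0.001, -0.702, -0.712]]
ft_force: [-0.1, 1.4, 0.3]
grip_width: 0.04
```

Run:
```python
from h import *
st();sideplan([.5434,-.0149])
```

```text
t41.2 tcp [ 0.6884 -0.0447  0.2813] yaw 78.2 tilt 44.6 g 40.0 F [-0.1  1.4  0.3] q [-13.  49.  48.  -1. 128. -92.]
1 x {'wx': 0.007, 'wy': -0.003, 'wz': -0.002}
1 x {'x': 0.01, 'y': 0.12, 'z': 0.06}
2 x {'x': -0.0, 'y': 0.0, 'z': 4.4}
```

>>> {"fn": "step_arm", "kwargs": {"increments": [{"x":0,"y":0.1,"z":4.3,"wx":0.007,"wy":0,"wz":0,"gripper":4},{"x":0,"y":0,"z":2.5,"wx":0,"wy":0,"wz":0,"gripper":4},{"x":0,"y":0,"z":2,"wx":0,"wy":0,"wz":0,"gripper":4},{"x":0,"y":0,"z":0,"wx":0,"wy":0,"wz":0,"gripper":4},{"x":0,"y":0,"z":0,"wx":0,"wy":0,"wz":0,"gripper":4},{"x":0,"y":0,"z":0,"wx":0,"wy":0,"wz":0,"gripper":2.2},{"x":0,"y":0,"z":0,"wx":0,"wy":0,"wz":0,"gripper":0.8},{"x":0,"y":0,"z":0,"wx":0,"wy":0,"wz":0,"gripper":0.8},{"x":0,"y":0,"z":0,"wx":0,"wy":0,"wz":0,"gripper":0.8},{"x":0,"y":0,"z":0,"wx":0,"wy":0,"wz":0,"gripper":0.8}]}}

```text
time_s: 42.2
position: [0.6288, -0.0316, 0.2197]
tool_rot: [[0.204, 0.693, -0.692], [0.979, -0.145, 0.143], [-0.001, -0.707, -0.708]]
ft_force: [-0.9, -5.5, 4.1]
grip_width: 0.0146
```

>>> {"fn": "step_arm", "kwargs": {"increments": [{"x":0,"y":0,"z":-1.5,"wx":0,"wy":0,"wz":0,"gripper":0.8},{"x":0,"y":0,"z":-3,"wx":0,"wy":0,"wz":0,"gripper":0.8},{"x":0,"y":-2.0,"z":-4,"wx":0,"wy":0,"wz":0,"gripper":0.8},{"x":0,"y":-4.5,"z":-2,"wx":0,"wy":0,"wz":0,"gripper":0.8},{"x":0,"y":-4.5,"z":-2,"wx":0,"wy":0,"wz":0,"gripper":0.8},{"x":0,"y":-4.5,"z":-2,"wx":0,"wy":0,"wz":0,"gripper":0.8},{"x":0,"y":0,"z":0,"wx":0,"wy":0,"wz":0,"gripper":0.8},{"x":0,"y":0,"z":0,"wx":0,"wy":0,"wz":0,"gripper":0.8}]}}

```text
time_s: 43.0
position: [0.6214, -0.0294, 0.4319]
tool_rot: [[0.203, 0.694, -0.691], [0.979, -0.143, 0.144], [0.001, -0.706, -0.708]]
ft_force: [0.3, -0.2, -0.9]
grip_width: 0.0144
```

Run:
```python
from h import *
st();drawerplan(-.024,.035)
```

```text
t43.0 tcp [ 0.6214 -0.0294  0.4319] yaw 78.3 tilt 44.9 g 14.4 F [ 0.3 -0.2 -0.9] q [-13.  36.  50.  -2. 139. -93.]
7 x {'wx': -0.111, 'wy': -0.018, 'wz': -0.042}
6 x {'x': 4.01, 'y': -0.43, 'z': 1.84}
3 x {'x': 0.01, 'y': -0.01, 'z': 3.89}
```

>>> {"fn": "step_arm", "kwargs": {"increments": [{"x":0,"y":0,"z":0,"wx":-0.111,"wy":-0.018,"wz":-0.042,"gripper":0.8},{"x":0,"y":0,"z":0,"wx":-0.111,"wy":-0.018,"wz":-0.042,"gripper":0.8},{"x":0,"y":0,"z":0,"wx":-0.111,"wy":-0.018,"wz":-0.042,"gripper":0.8},{"x":0,"y":0,"z":0,"wx":-0.111,"wy":-0.018,"wz":-0.042,"gripper":0.8},{"x":0,"y":0,"z":0,"wx":-0.111,"wy":-0.018,"wz":-0.042,"gripper":0.8},{"x":0,"y":0,"z":0,"wx":-0.111,"wy":-0.018,"wz":-0.042,"gripper":0.8},{"x":0,"y":0,"z":0,"wx":-0.111,"wy":-0.018,"wz":-0.042,"gripper":0.8},{"x":4,"y":-0.43,"z":1.84,"wx":0,"wy":0,"wz":0,"gripper":0.8},{"x":4,"y":-0.43,"z":1.84,"wx":0,"wy":0,"wz":0,"gripper":0.8},{"x":4,"y":-0.43,"z":1.84,"wx":0,"wy":0,"wz":0,"gripper":0.8},{"x":4,"y":-0.43,"z":1.84,"wx":0,"wy":0,"wz":0,"gripper":0.8},{"x":4,"y":-0.43,"z":1.84,"wx":0,"wy":0,"wz":0,"gripper":0.8},{"x":4,"y":-0.43,"z":1.84,"wx":0,"wy":0,"wz":0,"gripper":0.8},{"x":0,"y":0,"z":0,"wx":0,"wy":0,"wz":0,"gripper":0.8},{"x":0,"y":0,"z":0,"wx":0,"wy":0,"wz":0,"gripper":0.8}]}}

```text
time_s: 44.5
position: [0.5702, 0.2067, 0.3181]
tool_rot: [[-0.108, 0.994, -0.006], [0.994, 0.108, -0.003], [-0.003, -0.007, -1.0]]
ft_force: [0.8, -0.6, -1.1]
grip_width: 0.0145
```

```bash
cat >> h.py <<'E'
def footcol(s,dt=.1):
    "profile along the image column of the held tube, to find its foot; expected foot px for pitches"
    o=env.observe();R=np.array(o['tool_rot']);g=np.array(o['position'])+.155*R[:,2];x=R[:,1]
    f=[]
    for pit in(-10,-5,0,5,10,15):
        d=cv2.Rodrigues(R[:,0]*np.radians(-pit))[0]@x;f.append((pit,s.px(g+d*dt)[0].round(1).tolist()))
    print(f);u=int(round(f[3][1][0]));v=int(f[3][1][1])
    hsv=cv2.cvtColor(s.img,cv2.COLOR_BGR2HSV)
    for r in range(v-18,v+16): print(r,' '.join('%3d/%3d'%tuple(hsv[r,c,1:]) for c in range(u-6,u+7,2)))
E
python3 - <<'E'
from h import *
st();s=Cam("scene");footcol(s);crop(s,320,170,460,300,5,"pics/d3.png");drawerplan(-.024,.035)
E
```

```text
t44.5 tcp [0.5702 0.2067 0.3181] yaw 96.2 tilt 0.4 g 14.5 F [ 0.8 -0.6 -1.1] q [  9.  32.  73.  -0.  76. -87.]
[(-10, [380.1, 272.7]), (-5, [380.8, 270.2]), (0, [381.6, 267.4]), (5, [382.5, 264.2]), (10, [383.4, 260.6]), (15, [384.3, 256.7])]
246 113/140 115/137  88/125  43/165  36/198  32/220  40/206
247 109/136 119/137  76/131  40/173  39/210  33/221  38/196
248 113/142 115/140  65/126  44/167  41/217  33/221  48/200
249 111/147 114/147  61/130  40/171  41/223  31/221  44/191
250 112/137 114/143  57/135  42/176  40/228  32/222  41/191
251 108/139 115/138  48/132  37/177  39/222  31/222  51/184
252 114/147 121/145  49/135  44/193  35/214  33/226  61/172
253 114/152 119/146  46/139  44/202  37/212  34/226  69/158
254 112/150 107/146  41/143  46/198  36/221  34/225  85/159
255 118/143 102/143  42/140  39/195  41/218  34/224 101/146
256 110/148 102/145  47/146  41/203  38/231  32/220 112/144
257 117/142  98/143  46/149  44/207  35/223  31/223 122/138
258 117/148  95/134  43/153  39/201  36/224  33/225 131/132
259 116/226  98/175  43/159  39/203  33/224  38/221 128/136
260  56/238  99/1
[... 603 characters left out ...]
 34/136  41/138  42/140  46/145  51/140
271  97/237  89/218  60/165  51/155  31/139  41/137  36/141
272  95/232 102/234  94/223  85/194  87/146  93/146  68/143
273 101/229 100/232 100/233 108/224 103/143 100/148 103/144
274  81/245  91/236  97/234 109/141 105/141 102/143 107/138
275  80/245  86/244  86/247 102/147  98/138  97/139 107/183
276  76/245  75/245  76/247 100/245 105/165 109/131 104/182
277  81/245  77/245  80/245  94/246 105/185 105/180 105/183
278  83/244  79/244  77/246  96/248 106/182 104/187 100/186
279  77/245  82/244  78/247 111/184 105/185 105/184 103/184
1 x {'wx': -0.005, 'wy': 0.003, 'wz': 0.001}
1 x {'x': 0.1, 'y': -0.06, 'z': -0.21}
3 x {'x': -0.0, 'y': -0.0, 'z': 3.9}
```

The foot disc is at row ≈268, where level predicts 267.4, so the tube is level. Lowering.

>>> {"fn": "step_arm", "kwargs": {"increments": [{"x":0.1,"y":-0.06,"z":3.5,"wx":0,"wy":0,"wz":0,"gripper":0.8},{"x":0,"y":0,"z":4,"wx":0,"wy":0,"wz":0,"gripper":0.8},{"x":0,"y":0,"z":2,"wx":0,"wy":0,"wz":0,"gripper":0.8},{"x":0,"y":0,"z":2,"wx":0,"wy":0,"wz":0,"gripper":0.8},{"x":0,"y":0,"z":0,"wx":0,"wy":0,"wz":0,"gripper":0.8},{"x":0,"y":0,"z":0,"wx":0,"wy":0,"wz":0,"gripper":0.8}], "newtons": 20}}

```text
time_s: 45.15
position: [0.5696, 0.2055, 0.2049]
tool_rot: [[-0.105, 0.994, -0.003], [0.994, 0.105, -0.003], [-0.003, -0.003, -1.0]]
ft_force: [0.7, -0.6, -0.1]
grip_width: 0.0145
```

Run:
```python
from h import *
st();drawerplan(-.024,.035)
```

```text
t45.1 tcp [0.5696 0.2055 0.2049] yaw 96.0 tilt 0.2 g 14.5 F [ 0.7 -0.6 -0.1] q [  9.  39.  80.  -0.  61. -87.]
1 x {'wx': -0.003, 'wy': 0.003, 'wz': -0.001}
3 x {'x': 0.04, 'y': 0.01, 'z': -3.87}
3 x {'x': -0.0, 'y': -0.0, 'z': 3.9}
```

>>> {"fn": "step_arm", "kwargs": {"increments": [{"x":0.1,"y":0,"z":0.15,"wx":0,"wy":0,"wz":0,"gripper":0.8},{"x":0,"y":0,"z":0.15,"wx":0,"wy":0,"wz":0,"gripper":0.8},{"x":0,"y":0,"z":0,"wx":0,"wy":0,"wz":0,"gripper":0.8},{"x":0,"y":0,"z":0,"wx":0,"wy":0,"wz":0,"gripper":0.8}]}}

```text
time_s: 45.55
position: [0.5692, 0.2073, 0.2027]
tool_rot: [[-0.107, 0.994, -0.002], [0.994, 0.107, -0.003], [-0.003, -0.002, -1.0]]
ft_force: [0.6, -1.7, 4.2]
grip_width: 0.0145
```

>>> {"fn": "step_arm", "kwargs": {"increments": [{"x":0,"y":0,"z":0,"wx":0,"wy":0,"wz":0,"gripper":2},{"x":0,"y":0,"z":0,"wx":0,"wy":0,"wz":0,"gripper":3},{"x":0,"y":0,"z":0,"wx":0,"wy":0,"wz":0,"gripper":3},{"x":0,"y":0,"z":-3,"wx":0,"wy":0,"wz":0,"gripper":3},{"x":0,"y":0,"z":-4.7,"wx":0,"wy":0,"wz":0,"gripper":3},{"x":0,"y":0,"z":-4.7,"wx":0,"wy":0,"wz":0,"gripper":3},{"x":0,"y":0,"z":-4.7,"wx":0,"wy":0,"wz":0,"gripper":3},{"x":0,"y":0,"z":-3,"wx":0,"wy":0,"wz":0,"gripper":3},{"x":-4.8,"y":0,"z":0,"wx":0,"wy":0,"wz":0,"gripper":3},{"x":-4.8,"y":0,"z":0,"wx":0,"wy":0,"wz":0,"gripper":3},{"x":-4.8,"y":0,"z":0,"wx":0,"wy":0,"wz":0,"gripper":3},{"x":-4.8,"y":0,"z":0,"wx":0,"wy":0,"wz":0,"gripper":3},{"x":-4.8,"y":0,"z":0,"wx":0,"wy":0,"wz":0,"gripper":3},{"x":-4.8,"y":0,"z":0,"wx":0,"wy":0,"wz":0,"gripper":3},{"x":-4.8,"y":0,"z":0,"wx":0,"wy":0,"wz":0,"gripper":3},{"x":-4.8,"y":0,"z":0,"wx":0,"wy":0,"wz":0,"gripper":3},{"x":-4.8,"y":0,"z":0,"wx":0,"wy":0,"wz":0,"gripper":3}]}}

```text
time_s: 47.25
position: [0.6156, -0.2233, 0.4039]
tool_rot: [[-0.107, 0.994, -0.003], [0.994, 0.107, -0.002], [-0.002, -0.004, -1.0]]
ft_force: [0.8, 0.6, -0.8]
grip_width: 0.03
```

Run:
```python
from h import *
st();s=Cam("scene");t=Cam("top")
for k in(.024,-.024):
    c,x=groove(k)
    for n,q in(('scene',s),('top',t)):
        e=q.px(c-x*.052)[0];x0,y0=int(e[0])-12,int(e[1])-12
        print(k,n,'cap exp',e.round(1),blobs(q.img[y0:y0+24,x0:x0+24].max(2)<75,8,300,(x0,y0)))
print(cradle(t))
R=Rt(94,20);g=np.array([.511,-.319,.118])
plan([('r',R),('m',gp(g+[0,0,.13],R)),('m',gp(g,R))],4.8)
a=cv2.resize(s.img[200:300,320:460],(560,400),interpolation=2);cv2.imwrite("pics/d4.png",a)
```

```text
t47.2 tcp [ 0.6156 -0.2233  0.4039] yaw 96.1 tilt 0.2 g 30.0 F [ 0.8  0.6 -0.8] q [ -30.   33.   56.   -0.   92. -126.]
0.024 scene cap exp [401.  264.8] [(np.float64(400.82), np.float64(262.88), 51)]
0.024 top cap exp [172.9 205. ] [(np.float64(173.0), np.float64(205.22), 27)]
-0.024 scene cap exp [378.2 260.2] [(np.float64(376.44), np.float64(258.0), 18)]
-0.024 top cap exp [188.7 203.2] [(np.float64(188.67), np.float64(203.17), 30)]
cradle size [0.138 0.08 ] area px 1130
(array([ 0.54310697, -0.01481845]), np.float64(-11.220631130320971))
3 x {'wx': 0.115, 'wy': 0.003, 'wz': 0.01}
3 x {'x': -2.82, 'y': -1.7, 'z': 0.94}
3 x {'x': -0.0, 'y': 1.48, 'z': 4.07}
```

Both tubes' caps match their groove positions to within 1–2 px. Now tube 3.

>>> {"fn": "step_arm", "kwargs": {"increments": [{"x":0,"y":0,"z":0,"wx":0.115,"wy":0.003,"wz":0.01,"gripper":3},{"x":0,"y":0,"z":0,"wx":0.115,"wy":0.003,"wz":0.01,"gripper":3},{"x":0,"y":0,"z":0,"wx":0.115,"wy":0.003,"wz":0.01,"gripper":3},{"x":-2.82,"y":-1.7,"z":0.94,"wx":0,"wy":0,"wz":0,"gripper":3},{"x":-2.82,"y":-1.7,"z":0.94,"wx":0,"wy":0,"wz":0,"gripper":3},{"x":-2.82,"y":-1.7,"z":0.94,"wx":0,"wy":0,"wz":0,"gripper":3},{"x":0,"y":0,"z":0,"wx":0,"wy":0,"wz":0,"gripper":3},{"x":0,"y":0,"z":0,"wx":0,"wy":0,"wz":0,"gripper":3}], "newtons": 40}}

```text
time_s: 48.15
position: [0.5646, -0.3101, 0.3947]
tool_rot: [[-0.075, 0.937, -0.341], [0.997, 0.071, -0.024], [0.002, -0.341, -0.94]]
ft_force: [0.1, 1.0, -0.2]
grip_width: 0.0302
```

Run:
```python
from h import *
st();R=Rt(94,20);g=np.array([.511,-.319,.118])
plan([('r',R),('m',gp(g+[0,0,.13],R)),('m',gp(g,R))],4.8)
```

```text
t48.1 tcp [ 0.5646 -0.3101  0.3947] yaw 94.3 tilt 20.0 g 30.2 F [ 0.1  1.  -0.2] q [ -38.   35.   54.  -14.  106. -134.]
1 x {'wx': 0.001, 'wy': 0.0, 'wz': 0.006}
1 x {'x': -0.52, 'y': -0.07, 'z': 0.14}
3 x {'x': 0.0, 'y': 1.48, 'z': 4.07}
```

>>> {"fn": "step_arm", "kwargs": {"increments": [{"x":-0.5,"y":-0.1,"z":0.1,"wx":0,"wy":0,"wz":0,"gripper":3},{"x":0,"y":1.48,"z":4.07,"wx":0,"wy":0,"wz":0,"gripper":3},{"x":0,"y":1.48,"z":4.07,"wx":0,"wy":0,"wz":0,"gripper":3},{"x":0,"y":1.48,"z":4.07,"wx":0,"wy":0,"wz":0,"gripper":3},{"x":0,"y":0,"z":0,"wx":0,"wy":0,"wz":0,"gripper":3},{"x":0,"y":0,"z":0,"wx":0,"wy":0,"wz":0,"gripper":3},{"x":0,"y":0,"z":0,"wx":0,"wy":0,"wz":0,"gripper":0.8},{"x":0,"y":0,"z":0,"wx":0,"wy":0,"wz":0,"gripper":0.8},{"x":0,"y":0,"z":0,"wx":0,"wy":0,"wz":0,"gripper":0.8},{"x":0,"y":0,"z":0,"wx":0,"wy":0,"wz":0,"gripper":0.8}]}}

```text
time_s: 49.15
position: [0.5642, -0.315, 0.2672]
tool_rot: [[-0.076, 0.938, -0.337], [0.997, 0.071, -0.028], [-0.002, -0.338, -0.941]]
ft_force: [0.3, 1.6, 7.8]
grip_width: 0.0146
```

>>> {"fn": "step_arm", "kwargs": {"increments": [{"x":0,"y":-0.74,"z":-2.03,"wx":0,"wy":0,"wz":0,"gripper":0.8},{"x":0,"y":-0.74,"z":-2.03,"wx":0,"wy":0,"wz":0,"gripper":0.8},{"x":0,"y":-1.48,"z":-4.07,"wx":0,"wy":0,"wz":0,"gripper":0.8},{"x":0,"y":-1.48,"z":-4.07,"wx":0,"wy":0,"wz":0,"gripper":0.8},{"x":0,"y":-0.6,"z":-1.6,"wx":0,"wy":0,"wz":0,"gripper":0.8},{"x":0,"y":0,"z":0,"wx":0,"wy":0,"wz":0,"gripper":0.8},{"x":0,"y":0,"z":0,"wx":0,"wy":0,"wz":0,"gripper":0.8}]}}

```text
time_s: 49.85
position: [0.5634, -0.315, 0.411]
tool_rot: [[-0.076, 0.937, -0.34], [0.997, 0.072, -0.025], [0.001, -0.341, -0.94]]
ft_force: [-0.8, 0.3, -0.6]
grip_width: 0.0154
```

Run:
```python
from h import *
st();t=Cam("top");o,y=cradle(t);print(o,y);q=env.observe()
cradleplan(o,-11.5,first=[('m',np.array(q['position'])+[0,.10,.02])])
```

```text
t49.9 tcp [ 0.5634 -0.315   0.411 ] yaw 94.4 tilt 20.0 g 15.4 F [-0.8  0.3 -0.6] q [ -38.   34.   52.  -14.  108. -135.]
cradle size [0.18  0.143] area px 1405
[ 0.52425014 -0.01137608] 0.2084884833596851
3 x {'x': 3.33, 'y': 0.01, 'z': -0.71}
7 x {'wx': -0.112, 'wy': -0.002, 'wz': 0.041}
6 x {'x': 3.19, 'y': -2.83, 'z': 0.98}
2 x {'x': -0.03, 'y': -3.2, 'z': 1.15}
```

Run:
```python
from h import *
t=Cam("top");s=Cam("scene");hsv=cv2.cvtColor(t.img,cv2.COLOR_BGR2HSV);m=(hsv[...,1]<60).astype(np.uint8)
for r in range(172,240,2): print(r,''.join('#' if m[r,c] else '.' for c in range(238,320)))
st()
```

```text
172 ....................................##########################....................
174 .....................................#################............................
176 ......................................#########...................................
178 ..................................................................................
180 ..................................................................................
182 .................############.....................................................
184 .................######################...........................................
186 ................##########################........................................
188 ................##########################........................................
190 ...............##########################.........................................
192 ...............##########################.........................................
194 ...............##########################.........................................
196 ..............##########################............
[... 1278 characters left out ...]
.########........................................####..##
228 .....#...##############...#..#.##............................................#..#.
230 ..#....###..#.#...###.####.##.####.........................................#.#.###
232 ....#.#........##...###....####.#####....................................#.......#
234 ...#...#.##.##.####.#####......#..#######..............................###.##..#..
236 ##....#.####.......#...#...################..............................#..#.#...
238 #######..#...#...##.#.......#######..##...####....##########.........#...#...#.#..
t50.0 tcp [ 0.5637 -0.3152  0.4096] yaw 94.4 tilt 20.1 g 15.0 F [ 0.2  0.  -1. ] q [ -38.   34.   52.  -14.  108. -135.]
```

The arm's shadow fell on the near side of the mask. The cradle's edges are unchanged, so I'll use the last measurement.

>>> {"fn": "step_arm", "kwargs": {"increments": [{"x":3.33,"y":0,"z":-0.7,"wx":0,"wy":0,"wz":0,"gripper":0.8},{"x":3.33,"y":0,"z":-0.7,"wx":0,"wy":0,"wz":0,"gripper":0.8},{"x":3.33,"y":0,"z":-0.7,"wx":0,"wy":0,"wz":0,"gripper":0.8},{"x":0,"y":0,"z":0,"wx":-0.112,"wy":-0.002,"wz":0.041,"gripper":0.8},{"x":0,"y":0,"z":0,"wx":-0.112,"wy":-0.002,"wz":0.041,"gripper":0.8},{"x":0,"y":0,"z":0,"wx":-0.112,"wy":-0.002,"wz":0.041,"gripper":0.8},{"x":0,"y":0,"z":0,"wx":-0.112,"wy":-0.002,"wz":0.041,"gripper":0.8},{"x":0,"y":0,"z":0,"wx":-0.112,"wy":-0.002,"wz":0.041,"gripper":0.8},{"x":0,"y":0,"z":0,"wx":-0.112,"wy":-0.002,"wz":0.041,"gripper":0.8},{"x":0,"y":0,"z":0,"wx":-0.112,"wy":-0.002,"wz":0.041,"gripper":0.8},{"x":0,"y":0,"z":0,"wx":0,"wy":0,"wz":0,"gripper":0.8}]}}

```text
time_s: 51.1
position: [0.5628, -0.215, 0.4301]
tool_rot: [[0.203, 0.886, 0.417], [0.979, -0.184, -0.085], [0.001, 0.426, -0.905]]
ft_force: [-0.8, 0.4, 0.1]
grip_width: 0.0148
```

Run:
```python
from h import *
st();t=Cam("top");print(cradle(t))
cradleplan([.5432,-.0148],-11.6)
```

```text
t51.1 tcp [ 0.5628 -0.215   0.4301] yaw 78.3 tilt -25.2 g 14.8 F [-0.8  0.4  0.1] q [ -33.   23.   70.   10.   64. -114.]
cradle size [0.138 0.081] area px 1131
(array([ 0.54316966, -0.01452269]), np.float64(-11.216808604316848))
1 x {'wx': 0.0, 'wy': -0.0, 'wz': -0.001}
6 x {'x': 3.2, 'y': -2.53, 'z': 1.12}
2 x {'x': 0.01, 'y': -3.18, 'z': 1.17}
```

>>> {"fn": "step_arm", "kwargs": {"increments": [{"x":3.2,"y":-2.53,"z":1.12,"wx":0,"wy":0,"wz":0,"gripper":0.8},{"x":3.2,"y":-2.53,"z":1.12,"wx":0,"wy":0,"wz":0,"gripper":0.8},{"x":3.2,"y":-2.53,"z":1.12,"wx":0,"wy":0,"wz":0,"gripper":0.8},{"x":3.2,"y":-2.53,"z":1.12,"wx":0,"wy":0,"wz":0,"gripper":0.8},{"x":3.2,"y":-2.53,"z":1.12,"wx":0,"wy":0,"wz":0,"gripper":0.8},{"x":3.2,"y":-2.53,"z":1.12,"wx":0,"wy":0,"wz":0,"gripper":0.8},{"x":0,"y":0,"z":0,"wx":0,"wy":0,"wz":0,"gripper":0.8},{"x":0,"y":0,"z":0,"wx":0,"wy":0,"wz":0,"gripper":0.8}]}}

```text
time_s: 51.95
position: [0.4959, -0.0046, 0.3054]
tool_rot: [[0.2, 0.887, 0.416], [0.98, -0.181, -0.085], [-0.001, 0.424, -0.906]]
ft_force: [0.4, -0.6, -0.4]
grip_width: 0.0147
```

Run:
```python
from h import *
st();s=Cam("scene");o=[.5432,-.0148]
p,ax,up=seat(o,-11.6);h=up*.07-ax*.004
lighttube(s,p+h,p+h+ax*.065);cradleplan(o,-11.6)
```

```text
t52.0 tcp [ 0.4959 -0.0046  0.3054] yaw 78.5 tilt -25.1 g 14.7 F [ 0.4 -0.6 -0.4] q [-14.  20.  98.   2.  37. -94.]
seg exp [272 215] [260 243] blobs [(np.float64(266.99), np.float64(230.07), 441)]
1 x {'wx': 0.004, 'wy': 0.001, 'wz': -0.0}
1 x {'x': 0.01, 'y': -0.16, 'z': 0.01}
2 x {'x': 0.0, 'y': -3.19, 'z': 1.16}
```

>>> {"fn": "step_arm", "kwargs": {"increments": [{"x":0,"y":-2.2,"z":0.8,"wx":0,"wy":0,"wz":0,"gripper":0.8},{"x":0,"y":-2,"z":0.7,"wx":0,"wy":0,"wz":0,"gripper":0.8},{"x":0,"y":-1,"z":0.35,"wx":0,"wy":0,"wz":0,"gripper":0.8},{"x":0,"y":-0.7,"z":0.25,"wx":0,"wy":0,"wz":0,"gripper":0.8},{"x":0,"y":-0.4,"z":0.15,"wx":0,"wy":0,"wz":0,"gripper":0.8},{"x":0,"y":-0.3,"z":0.1,"wx":0,"wy":0,"wz":0,"gripper":0.8},{"x":0,"y":0,"z":0,"wx":0,"wy":0,"wz":0,"gripper":0.8},{"x":0,"y":0,"z":0,"wx":0,"wy":0,"wz":0,"gripper":0.8}], "newtons": 20}}

```text
time_s: 52.8
position: [0.4476, 0.0048, 0.2567]
tool_rot: [[0.203, 0.885, 0.419], [0.979, -0.183, -0.087], [0.0, 0.428, -0.904]]
ft_force: [3.2, -2.3, 1.2]
grip_width: 0.0153
```

Run:
```python
from h import *
st();cradleplan([.5432,-.0148],-11.6)
```

```text
t52.8 tcp [0.4476 0.0048 0.2567] yaw 78.3 tilt -25.3 g 15.3 F [ 3.2 -2.3  1.2] q [-15.  20. 109.   3.  26. -96.]
1 x {'wx': 0.006, 'wy': 0.0, 'wz': -0.002}
2 x {'x': 0.0, 'y': 3.22, 'z': -1.18}
2 x {'x': 0.0, 'y': -3.2, 'z': 1.17}
```

>>> {"fn": "step_arm", "kwargs": {"increments": [{"x":0,"y":0,"z":0,"wx":0,"wy":0,"wz":0,"gripper":1.6},{"x":0,"y":0,"z":0,"wx":0,"wy":0,"wz":0,"gripper":2.2},{"x":0,"y":0,"z":0,"wx":0,"wy":0,"wz":0,"gripper":3},{"x":0,"y":0,"z":0,"wx":0,"wy":0,"wz":0,"gripper":4},{"x":0,"y":0,"z":0,"wx":0,"wy":0,"wz":0,"gripper":4},{"x":0,"y":0,"z":-3,"wx":0,"wy":0,"wz":0,"gripper":4},{"x":0,"y":0,"z":-4.7,"wx":0,"wy":0,"wz":0,"gripper":4},{"x":0,"y":0,"z":-4.7,"wx":0,"wy":0,"wz":0,"gripper":4},{"x":4.7,"y":0,"z":-1,"wx":0,"wy":0,"wz":0,"gripper":4},{"x":4.7,"y":0,"z":-1,"wx":0,"wy":0,"wz":0,"gripper":4},{"x":4.7,"y":0,"z":-1,"wx":0,"wy":0,"wz":0,"gripper":4},{"x":4.7,"y":0,"z":0,"wx":0,"wy":0,"wz":0,"gripper":4},{"x":0,"y":0,"z":0,"wx":0,"wy":0,"wz":0,"gripper":4}]}}

```text
time_s: 54.1
position: [0.4206, 0.2066, 0.3956]
tool_rot: [[0.196, 0.886, 0.419], [0.981, -0.178, -0.083], [0.001, 0.427, -0.904]]
ft_force: [0.6, -0.7, 0.1]
grip_width: 0.04
```

Run:
```python
from h import *
st();s=Cam("scene");t=Cam("top");o,y=cradle(t);print(o,y);caps(s,t,o,-11.6)
plan([('m',[.52,.157,.449])])
```

```text
t54.1 tcp [0.4206 0.2066 0.3956] yaw 78.7 tilt -25.3 g 40.0 F [ 0.6 -0.7  0.1] q [ 14.  12.  92. -13.  54. -60.]
cradle size [0.138 0.08 ] area px 1123
[ 0.54310697 -0.01481845] -11.220631130320971
scene exp [292.8 197.2] [(np.float64(292.66), np.float64(200.18), 50)]
top exp [258.6 214.4] [(np.float64(258.49), np.float64(215.26), 35)]
4 x {'x': -0.63, 'y': 2.99, 'z': -0.08}
```

The cap reads 3 px lower than tube 2's did, so I'll look.

Run:
```python
from h import *
s=Cam("scene");a=cv2.resize(s.img[175:265,245:325],None,fx=5,fy=5,interpolation=2);b=cv2.imread("pics/c5.png")[75:,125:]
b=b[:425,:375];h=np.zeros((450,780,3),np.uint8);h[:a.shape[0],:a.shape[1]]=a;h[:b.shape[0],405:405+b.shape[1]]=b;cv2.imwrite("pics/c6.png",h)
```

```text
(no output)
```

View pics/c6.png

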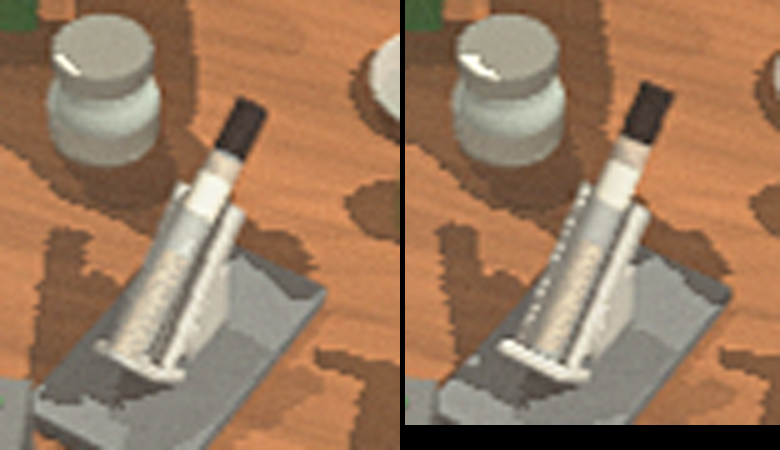

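Run:
```python
from h import *
np.set_printoptions(precision=4,suppress=True)
s=Cam("scene");t=Cam("top")
p,ax,up=seat([.5431,-.0148],-11.6)
print("crop exp foot,seat,top:",[(s.px(p+ax*k)[0]-[245,175])*5 for k in(.065,0,-.065)])
for n,a,b in(("tube2",(292.85,197.3),(258.2,214.86)),("tube3",(292.66,200.18),(258.49,215.26)),("tube1 knocked",(294.28,198.08),(257.69,216.46))): print(n,tri(s,a,t,b),"exp",p-ax*.052)
z=cv2.imread("pics/c5.png");old=cv2.resize(z,(100,100),interpolation=cv2.INTER_AREA)
for n,im,o in(("old",old,(220,160)),("new",s.img,(0,0))):
    x0,y0=282-o[0],182-o[1];m=(im[y0:y0+28,x0:x0+24].max(2)<75).astype(np.uint8)
    c=max(cv2.findContours(m,0,1)[0],key=cv2.contourArea);r=cv2.minAreaRect(c);print(n,np.array(r[0])+[282,182],r[1],r[2],cv2.boundingRect(c))
```

```text
crop exp foot,seat,top: [array([137.4888, 353.1278]), array([193.6267, 219.1555]), array([250.2277,  84.0777])]
tube2 (array([ 0.506 , -0.0069,  0.1178]), [np.float64(0.0006017837878474511), np.float64(0.0006017837878474618)]) exp [ 0.5071 -0.0074  0.1188]
tube3 (array([ 0.506 , -0.0073,  0.1089]), [np.float64(0.0004113959683908727), np.float64(0.0004113959683908836)]) exp [ 0.5071 -0.0074  0.1188]
tube1 knocked (array([ 0.5021, -0.005 ,  0.1127]), [np.float64(0.0003283354241572424), np.float64(0.00032833542415726565)]) exp [ 0.5071 -0.0074  0.1188]
old [292.931  197.3276] (5.908790111541748, 10.373208999633789) 23.198591232299805 (7, 10, 9, 12)
new [292.5 200.5] (5.813776969909668, 10.28591251373291) 26.56505012512207 (6, 13, 10, 12)
```

Tube 3's cap triangulates about 10 mm below its seated height. It lies about 11° too flat, which means its foot has ridden up on the stop. I'll take it by the side, lift it, re-tilt it and seat it again.

```bash
cat > fix.py <<'E'
from h import *
C=np.array([.5055,-.0072,.1092]);a=np.radians(-11.6);f=np.array([np.cos(a),np.sin(a),0]);ph=np.radians(34)
d=f*np.cos(ph)-np.array([0,0,np.sin(ph)]);R=Rt(78.4,34);g=C+d*.017
def go(first):
    plan(first+[('r',R),('m',gp(g,R)-R[:,2]*.09),('m',gp(g,R))],4.8)
E
python3 - <<'E'
from fix import *
go([('m',[.52,.157,.449])])
E
```

```text
3 x {'x': -0.77, 'y': 3.97, 'z': -0.1}
9 x {'wx': 0.115, 'wy': -0.0, 'wz': -0.0}
6 x {'x': -2.72, 'y': 3.71, 'z': 0.43}
2 x {'x': -0.02, 'y': 0.02, 'z': 4.49}
```

>>> {"fn": "step_arm", "kwargs": {"increments": [{"x":-0.77,"y":3.97,"z":-0.1,"wx":0,"wy":0,"wz":0,"gripper":4},{"x":-0.77,"y":3.97,"z":-0.1,"wx":0,"wy":0,"wz":0,"gripper":4},{"x":-0.77,"y":3.97,"z":-0.1,"wx":0,"wy":0,"wz":0,"gripper":4},{"x":0,"y":0,"z":0,"wx":0.115,"wy":0,"wz":0,"gripper":4},{"x":0,"y":0,"z":0,"wx":0.115,"wy":0,"wz":0,"gripper":4},{"x":0,"y":0,"z":0,"wx":0.115,"wy":0,"wz":0,"gripper":4},{"x":0,"y":0,"z":0,"wx":0.115,"wy":0,"wz":0,"gripper":4},{"x":0,"y":0,"z":0,"wx":0.115,"wy":0,"wz":0,"gripper":4},{"x":0,"y":0,"z":0,"wx":0.115,"wy":0,"wz":0,"gripper":4},{"x":0,"y":0,"z":0,"wx":0.115,"wy":0,"wz":0,"gripper":4},{"x":0,"y":0,"z":0,"wx":0.115,"wy":0,"wz":0,"gripper":4},{"x":0,"y":0,"z":0,"wx":0.115,"wy":0,"wz":0,"gripper":4},{"x":-2.72,"y":3.71,"z":0.43,"wx":0,"wy":0,"wz":0,"gripper":4},{"x":-2.72,"y":3.71,"z":0.43,"wx":0,"wy":0,"wz":0,"gripper":4},{"x":-2.72,"y":3.71,"z":0.43,"wx":0,"wy":0,"wz":0,"gripper":4},{"x":-2.72,"y":3.71,"z":0.43,"wx":0,"wy":0,"wz":0,"gripper":4},{"x":-2.72,"y":3.71,"z":0.43,"wx":0,"wy":0,"wz":0,"gripper":4},{"x":-2.72,"y":3.71,"z":0.43,"wx":0,"wy":0,"wz":0,"gripper":4},{"x":0,"y":0,"z":0,"wx":0,"wy":0,"wz":0,"gripper":4},{"x":0,"y":0,"z":0,"wx":0,"wy":0,"wz":0,"gripper":4}], "newtons": 40}}

```text
time_s: 56.35
position: [0.6536, -0.038, 0.3023]
tool_rot: [[0.206, 0.81, -0.549], [0.979, -0.17, 0.116], [0.001, -0.561, -0.828]]
ft_force: [1.2, -0.1, 0.7]
grip_width: 0.0402
```

Run:
```python
from fix import *
st();go([])
```

```text
t56.4 tcp [ 0.6536 -0.038   0.3023] yaw 78.1 tilt 34.1 g 40.2 F [ 1.2 -0.1  0.7] q [-14.  42.  57.  -1. 115. -92.]
1 x {'wx': -0.002, 'wy': -0.003, 'wz': -0.003}
1 x {'x': 0.04, 'y': -0.04, 'z': -0.03}
2 x {'x': -0.0, 'y': 0.0, 'z': 4.5}
```

>>> {"fn": "step_arm", "kwargs": {"increments": [{"x":0,"y":0,"z":4.5,"wx":0,"wy":0,"wz":0,"gripper":4},{"x":0,"y":0,"z":2.5,"wx":0,"wy":0,"wz":0,"gripper":4},{"x":0,"y":0,"z":2,"wx":0,"wy":0,"wz":0,"gripper":4},{"x":0,"y":0,"z":0,"wx":0,"wy":0,"wz":0,"gripper":4},{"x":0,"y":0,"z":0,"wx":0,"wy":0,"wz":0,"gripper":2.2},{"x":0,"y":0,"z":0,"wx":0,"wy":0,"wz":0,"gripper":0.8},{"x":0,"y":0,"z":0,"wx":0,"wy":0,"wz":0,"gripper":0.8},{"x":0,"y":0,"z":0,"wx":0,"wy":0,"wz":0,"gripper":0.8},{"x":0,"y":0,"z":0,"wx":0,"wy":0,"wz":0,"gripper":0.8}]}}

```text
time_s: 57.25
position: [0.605, -0.0264, 0.2301]
tool_rot: [[0.203, 0.813, -0.546], [0.979, -0.169, 0.112], [-0.001, -0.557, -0.83]]
ft_force: [0.8, -4.6, 6.7]
grip_width: 0.0144
```

>>> {"fn": "step_arm", "kwargs": {"increments": [{"x":0,"y":0,"z":-2,"wx":0,"wy":0,"wz":0,"gripper":0.8},{"x":0,"y":0,"z":-3,"wx":0,"wy":0,"wz":0,"gripper":0.8},{"x":0,"y":0,"z":-3,"wx":0,"wy":0,"wz":0,"gripper":0.8},{"x":0,"y":0,"z":-3,"wx":0,"wy":0,"wz":0,"gripper":0.8},{"x":0,"y":0,"z":0,"wx":0,"wy":0,"wz":0,"gripper":0.8},{"x":0,"y":0,"z":0,"wx":0,"wy":0,"wz":0,"gripper":0.8}]}}

```text
time_s: 57.85
position: [0.6646, -0.038, 0.3194]
tool_rot: [[0.202, 0.812, -0.548], [0.979, -0.167, 0.114], [0.001, -0.56, -0.829]]
ft_force: [0.5, -0.3, -0.6]
grip_width: 0.0146
```

```bash
cat >> h.py <<'E'
def reseat(o,y=-11.6,s=.035,h=.06,tilt=45,back=.006):
    p,ax,up=seat(o,y);R=Rt(90+y,tilt);g=p-ax*(s+back)
    plan([('r',R),('m',gp(g+up*h,R)),('m',gp(g+up*.003,R))],4.8)
E
python3 - <<'E'
from h import *
st();s=Cam("scene");footcol(s);reseat([.5431,-.0148])
E
```

```text
t57.9 tcp [ 0.6646 -0.038   0.3194] yaw 78.3 tilt 34.0 g 14.6 F [ 0.5 -0.3 -0.6] q [-13.  43.  53.  -1. 118. -92.]
[(-10, [256.7, 238.0]), (-5, [255.0, 237.6]), (0, [253.4, 236.9]), (5, [252.0, 235.8]), (10, [250.8, 234.3]), (15, [249.7, 232.5])]
217 137/184 137/186 136/195 138/204 137/205 145/192 107/171
218 135/185 137/182 137/186 135/189 142/200 143/201  68/170
219 136/184 136/186 139/184 132/183 137/186 141/190  45/175
220 137/184 140/186 138/186 142/188 135/183 125/174  40/179
221 135/185 141/192 135/187 140/182 142/192 105/173  35/184
222 138/183 134/183 138/190 138/191 145/188  59/168  43/204
223 136/187 137/186 141/183 138/189 137/188  39/172  40/208
224 138/194 138/183 141/183 139/185 109/175  34/179  41/219
225 138/205 138/201 137/199 144/190  76/161  42/202  42/213
226 145/207 138/205 141/206 141/199  42/169  45/205  45/231
227 138/209 143/209 145/208 134/192  43/180  46/212  42/223
228 138/202 141/205 143/208 111/184  38/186  39/216  43/214
229 142/203 139/198 146/203  71/172  45/199  41/217  33/192
230 139/209 140/200 140/197  50/182  38/196  42/225  41/203
231 140/207 1
[... 606 characters left out ...]
 139/192 138/192 123/124 124/127 124/127
242 137/186 134/188 138/185 139/197 137/173 117/122 128/126
243 135/178 136/186 138/185 133/184 136/174 122/128 122/127
244 141/177 136/174 137/181 139/184 134/165 122/121 135/128
245 135/189 138/179 138/174 135/181 136/165 122/117 113/111
246 139/200 140/193 138/176 133/175 141/183 130/118  24/151
247 141/206 136/206 144/199 137/184 140/158 100/117  12/176
248 142/203 141/205 136/207 141/204 141/190  60/111  17/117
249 153/210 146/209 146/208 146/212 124/130  14/110  33/108
250  95/182 132/195 127/197 150/190  58/101  26/108  30/109
2 x {'wx': 0.095, 'wy': -0.001, 'wz': -0.0}
2 x {'x': -0.08, 'y': 1.96, 'z': 1.98}
2 x {'x': 0.0, 'y': -0.0, 'z': 2.85}
```

Holding the tube at nearly 90° to the tool: foot at ≈(251.5,237), level predicts (253.4,236.9). Re-seating it at 45°.

>>> {"fn": "step_arm", "kwargs": {"increments": [{"x":0,"y":0,"z":0,"wx":0.098,"wy":0,"wz":0,"gripper":0.8},{"x":0,"y":0,"z":0,"wx":0.098,"wy":0,"wz":0,"gripper":0.8},{"x":-0.15,"y":3.6,"z":2.5,"wx":0,"wy":0,"wz":0,"gripper":0.8},{"x":0,"y":0,"z":1.5,"wx":0,"wy":0,"wz":0,"gripper":0.8},{"x":0,"y":0,"z":0,"wx":0,"wy":0,"wz":0,"gripper":0.8},{"x":0,"y":0,"z":0,"wx":0,"wy":0,"wz":0,"gripper":0.8}]}}

```text
time_s: 58.5
position: [0.6613, -0.0389, 0.2662]
tool_rot: [[0.202, 0.689, -0.696], [0.979, -0.142, 0.144], [0.001, -0.711, -0.703]]
ft_force: [-0.6, 0.3, 0.7]
grip_width: 0.0146
```

Run:
```python
from h import *
st();reseat([.5431,-.0148],tilt=45,back=.009)
```

```text
t58.5 tcp [ 0.6613 -0.0389  0.2662] yaw 78.3 tilt 45.3 g 14.6 F [-0.6  0.3  0.7] q [-13.  47.  55.  -1. 123. -92.]
1 x {'wx': -0.005, 'wy': -0.001, 'wz': -0.0}
1 x {'x': -0.01, 'y': 0.1, 'z': 0.06}
2 x {'x': -0.0, 'y': -0.0, 'z': 2.85}
```

>>> {"fn": "step_arm", "kwargs": {"increments": [{"x":0,"y":0,"z":2.5,"wx":0,"wy":0,"wz":0,"gripper":0.8},{"x":0,"y":0,"z":1.5,"wx":0,"wy":0,"wz":0,"gripper":0.8},{"x":0,"y":0,"z":1,"wx":0,"wy":0,"wz":0,"gripper":0.8},{"x":0,"y":0,"z":0.6,"wx":0,"wy":0,"wz":0,"gripper":0.8},{"x":0,"y":0,"z":0,"wx":0,"wy":0,"wz":0,"gripper":0.8},{"x":0,"y":0,"z":0,"wx":0,"wy":0,"wz":0,"gripper":0.8}], "newtons": 20}}

```text
time_s: 59.1
position: [0.6228, -0.031, 0.2273]
tool_rot: [[0.202, 0.69, -0.695], [0.979, -0.142, 0.144], [0.0, -0.709, -0.705]]
ft_force: [-0.4, 1.0, -0.8]
grip_width: 0.0142
```

>>> {"fn": "step_arm", "kwargs": {"increments": [{"x":0,"y":0,"z":0.1,"wx":0,"wy":0,"wz":0,"gripper":0.8},{"x":0,"y":0,"z":0.1,"wx":0,"wy":0,"wz":0,"gripper":0.8},{"x":0,"y":0,"z":0,"wx":0,"wy":0,"wz":0,"gripper":0.8}]}}

```text
time_s: 59.4
position: [0.6211, -0.0307, 0.2251]
tool_rot: [[0.202, 0.689, -0.696], [0.979, -0.142, 0.144], [0.0, -0.71, -0.704]]
ft_force: [0.5, -0.1, -0.7]
grip_width: 0.0146
```

>>> {"fn": "step_arm", "kwargs": {"increments": [{"x":0,"y":0,"z":0.15,"wx":0,"wy":0,"wz":0,"gripper":0.8},{"x":0,"y":0,"z":0,"wx":0,"wy":0,"wz":0,"gripper":2},{"x":0,"y":0,"z":0,"wx":0,"wy":0,"wz":0,"gripper":4},{"x":0,"y":0,"z":0,"wx":0,"wy":0,"wz":0,"gripper":4},{"x":0,"y":0,"z":0,"wx":0,"wy":0,"wz":0,"gripper":4},{"x":0,"y":0,"z":-4.5,"wx":0,"wy":0,"wz":0,"gripper":4},{"x":0,"y":0,"z":-4.5,"wx":0,"wy":0,"wz":0,"gripper":4},{"x":3,"y":-3.7,"z":0,"wx":0,"wy":0,"wz":0,"gripper":4},{"x":3,"y":-3.7,"z":0,"wx":0,"wy":0,"wz":0,"gripper":4},{"x":3,"y":-3.7,"z":0,"wx":0,"wy":0,"wz":0,"gripper":4},{"x":3,"y":-3.7,"z":0,"wx":0,"wy":0,"wz":0,"gripper":4},{"x":4,"y":-2.7,"z":0,"wx":0,"wy":0,"wz":0,"gripper":4},{"x":4,"y":-2.7,"z":0,"wx":0,"wy":0,"wz":0,"gripper":4},{"x":0,"y":0,"z":0,"wx":0,"wy":0,"wz":0,"gripper":4},{"x":0,"y":0,"z":0,"wx":0,"wy":0,"wz":0,"gripper":4}]}}

```text
time_s: 60.9
position: [0.5835, 0.1819, 0.4312]
tool_rot: [[0.201, 0.69, -0.695], [0.98, -0.141, 0.143], [0.0, -0.71, -0.704]]
ft_force: [0.5, -2.0, 0.1]
grip_width: 0.0401
```

Run:
```python
from h import *
st();s=Cam("scene");t=Cam("top");o,y=cradle(t);print(o,y);caps(s,t,o,-11.6);sideplan([.5431,-.0148])
```

```text
t60.9 tcp [0.5835 0.1819 0.4312] yaw 78.4 tilt 45.2 g 40.1 F [ 0.5 -2.   0.1] q [  5.  34.  54.  16. 136. -67.]
cradle size [0.138 0.08 ] area px 1128
[ 0.54313177 -0.0148439 ] -12.000022014743598
scene exp [292.8 197.2] [(np.float64(292.84), np.float64(197.46), 67)]
top exp [258.6 214.4] [(np.float64(258.57), np.float64(214.51), 37)]
1 x {'wx': -0.006, 'wy': -0.002, 'wz': -0.002}
7 x {'x': -2.85, 'y': 3.01, 'z': 0.03}
2 x {'x': 0.0, 'y': -0.01, 'z': 4.4}
```

Tube 3 is now properly seated: cap (292.8,197.5) and (258.6,214.5), against expected (292.8,197.2) and (258.6,214.4). It has been free for over 1 s. Side grasp.

>>> {"fn": "step_arm", "kwargs": {"increments": [{"x":-2.85,"y":3,"z":0,"wx":-0.005,"wy":0,"wz":0,"gripper":4},{"x":-2.85,"y":3,"z":0,"wx":0,"wy":0,"wz":0,"gripper":4},{"x":-2.85,"y":3,"z":0,"wx":0,"wy":0,"wz":0,"gripper":4},{"x":-2.85,"y":3,"z":0,"wx":0,"wy":0,"wz":0,"gripper":4},{"x":-2.85,"y":3,"z":0,"wx":0,"wy":0,"wz":0,"gripper":4},{"x":-2.85,"y":3,"z":0,"wx":0,"wy":0,"wz":0,"gripper":4},{"x":-2.85,"y":3,"z":0,"wx":0,"wy":0,"wz":0,"gripper":4},{"x":0,"y":0,"z":0,"wx":0,"wy":0,"wz":0,"gripper":4},{"x":0,"y":0,"z":0,"wx":0,"wy":0,"wz":0,"gripper":4}], "newtons": 40}}

```text
time_s: 61.9
position: [0.6888, -0.0461, 0.2809]
tool_rot: [[0.205, 0.69, -0.694], [0.979, -0.144, 0.146], [0.001, -0.709, -0.705]]
ft_force: [-0.2, 0.2, 1.0]
grip_width: 0.0401
```

Run:
```python
from h import *
st();sideplan([.5431,-.0148])
```

```text
t61.9 tcp [ 0.6888 -0.0461  0.2809] yaw 78.2 tilt 45.1 g 40.1 F [-0.2  0.2  1. ] q [-13.  49.  48.  -1. 128. -92.]
1 x {'wx': -0.003, 'wy': -0.003, 'wz': -0.002}
1 x {'x': 0.14, 'y': 0.02, 'z': 0.11}
2 x {'x': -0.0, 'y': -0.0, 'z': 4.4}
```

>>> {"fn": "step_arm", "kwargs": {"increments": [{"x":0.1,"y":0,"z":4.3,"wx":0,"wy":0,"wz":0,"gripper":4},{"x":0,"y":0,"z":2.6,"wx":0,"wy":0,"wz":0,"gripper":4},{"x":0,"y":0,"z":2,"wx":0,"wy":0,"wz":0,"gripper":4},{"x":0,"y":0,"z":0,"wx":0,"wy":0,"wz":0,"gripper":4},{"x":0,"y":0,"z":0,"wx":0,"wy":0,"wz":0,"gripper":4},{"x":0,"y":0,"z":0,"wx":0,"wy":0,"wz":0,"gripper":2.2},{"x":0,"y":0,"z":0,"wx":0,"wy":0,"wz":0,"gripper":0.8},{"x":0,"y":0,"z":0,"wx":0,"wy":0,"wz":0,"gripper":0.8},{"x":0,"y":0,"z":0,"wx":0,"wy":0,"wz":0,"gripper":0.8},{"x":0,"y":0,"z":0,"wx":0,"wy":0,"wz":0,"gripper":0.8}]}}

```text
time_s: 62.9
position: [0.6278, -0.0312, 0.2202]
tool_rot: [[0.203, 0.694, -0.691], [0.979, -0.145, 0.142], [-0.001, -0.706, -0.708]]
ft_force: [1.3, -5.8, 3.8]
grip_width: 0.0146
```

>>> {"fn": "step_arm", "kwargs": {"increments": [{"x":0,"y":0,"z":-1.5,"wx":0,"wy":0,"wz":0,"gripper":0.8},{"x":0,"y":0,"z":-3,"wx":0,"wy":0,"wz":0,"gripper":0.8},{"x":0,"y":-2.0,"z":-4,"wx":0,"wy":0,"wz":0,"gripper":0.8},{"x":0,"y":-4.5,"z":-2,"wx":0,"wy":0,"wz":0,"gripper":0.8},{"x":0,"y":-4.5,"z":-2,"wx":0,"wy":0,"wz":0,"gripper":0.8},{"x":0,"y":-4.5,"z":-2,"wx":0,"wy":0,"wz":0,"gripper":0.8},{"x":0,"y":0,"z":0,"wx":0,"wy":0,"wz":0,"gripper":0.8},{"x":0,"y":0,"z":0,"wx":0,"wy":0,"wz":0,"gripper":0.8}]}}

```text
time_s: 63.7
position: [0.6202, -0.029, 0.4325]
tool_rot: [[0.202, 0.695, -0.69], [0.979, -0.143, 0.143], [0.001, -0.705, -0.709]]
ft_force: [-0.4, -0.1, -0.9]
grip_width: 0.0148
```

Run:
```python
from h import *
st();drawerplan(-.072,.035)
```

```text
t63.7 tcp [ 0.6202 -0.029   0.4325] yaw 78.3 tilt 44.8 g 14.8 F [-0.4 -0.1 -0.9] q [-13.  35.  50.  -2. 139. -93.]
7 x {'wx': -0.111, 'wy': -0.017, 'wz': -0.042}
5 x {'x': 3.83, 'y': -0.51, 'z': 2.24}
3 x {'x': -0.01, 'y': -0.0, 'z': 3.9}
```

>>> {"fn": "step_arm", "kwargs": {"increments": [{"x":0,"y":0,"z":0,"wx":-0.111,"wy":-0.017,"wz":-0.042,"gripper":0.8},{"x":0,"y":0,"z":0,"wx":-0.111,"wy":-0.017,"wz":-0.042,"gripper":0.8},{"x":0,"y":0,"z":0,"wx":-0.111,"wy":-0.017,"wz":-0.042,"gripper":0.8},{"x":0,"y":0,"z":0,"wx":-0.111,"wy":-0.017,"wz":-0.042,"gripper":0.8},{"x":0,"y":0,"z":0,"wx":-0.111,"wy":-0.017,"wz":-0.042,"gripper":0.8},{"x":0,"y":0,"z":0,"wx":-0.111,"wy":-0.017,"wz":-0.042,"gripper":0.8},{"x":0,"y":0,"z":0,"wx":-0.111,"wy":-0.017,"wz":-0.042,"gripper":0.8},{"x":3.83,"y":-0.5,"z":2.2,"wx":0,"wy":0,"wz":0,"gripper":0.8},{"x":3.83,"y":-0.5,"z":2.2,"wx":0,"wy":0,"wz":0,"gripper":0.8},{"x":3.83,"y":-0.5,"z":2.2,"wx":0,"wy":0,"wz":0,"gripper":0.8},{"x":3.83,"y":-0.5,"z":2.2,"wx":0,"wy":0,"wz":0,"gripper":0.8},{"x":3.83,"y":-0.5,"z":2.2,"wx":0,"wy":0,"wz":0,"gripper":0.8},{"x":0,"y":0,"z":0,"wx":0,"wy":0,"wz":0,"gripper":0.8},{"x":0,"y":0,"z":0,"wx":0,"wy":0,"wz":0,"gripper":0.8}]}}

```text
time_s: 65.1
position: [0.5754, 0.1596, 0.3204]
tool_rot: [[-0.107, 0.994, -0.005], [0.994, 0.107, 0.003], [0.003, -0.005, -1.0]]
ft_force: [0.6, -0.0, -0.3]
grip_width: 0.0144
```

Run:
```python
from h import *
st();s=Cam("scene");footcol(s);drawerplan(-.072,.035)
```

```text
t65.1 tcp [0.5754 0.1596 0.3204] yaw 96.1 tilt 0.3 g 14.4 F [ 0.6 -0.  -0.3] q [  4.  30.  74.   0.  76. -92.]
[(-10, [354.6, 266.8]), (-5, [355.1, 264.3]), (0, [355.7, 261.4]), (5, [356.4, 258.2]), (10, [357.1, 254.6]), (15, [357.8, 250.7])]
240 109/136 118/134 117/140  61/133  44/191  34/211  32/221
241 110/134 112/134 116/134  48/139  47/201  35/212  31/220
242 106/144 110/137 111/133  46/143  42/200  37/229  32/220
243 112/143 107/140 118/136  49/146  47/208  37/223  31/220
244 111/140 110/139 102/133  43/153  42/207  37/216  33/218
245 115/142 113/144 107/140  47/157  46/217  35/213  32/215
246 107/143 113/140  95/132  46/167  43/220  36/219  35/213
247 115/146 115/140  94/133  46/171  43/214  32/223  36/207
248 110/146 111/152  81/138  47/180  41/222  32/223  39/201
249 109/147 119/146  78/134  42/176  43/220  36/220  42/199
250 113/147 115/146  59/139  49/194  42/215  33/216  45/192
251 109/148 118/147  51/141  48/204  38/212  35/220  49/191
252 118/143 120/144  46/139  46/196  36/229  30/222  57/173
253  73/160 135/134  47/146  50/206  35/239  34/223  70/164
254  28/201  80/2
[... 605 characters left out ...]
3/134  71/132  47/137  33/149  50/133
265  94/227  44/152  26/136  31/132  33/138  43/142  52/147
266  96/237 100/237  67/178  44/151  22/128  34/141  42/144
267  99/230  97/235  97/235  97/229 101/245  96/202  51/139
268  89/242  99/232  99/233  99/233  97/237 104/229 102/143
269  89/244 101/229  97/232 102/230  98/232 106/226 103/144
270  79/245  92/241 104/228  85/245  91/244 105/138 102/140
271  79/245  76/246  76/246  82/245  83/247 107/162 107/133
272  92/241  85/243  74/245  77/245  74/247  96/246 106/181
273  86/239  87/241  79/245  79/245  77/246  90/251 104/186
1 x {'wx': -0.003, 'wy': -0.003, 'wz': -0.001}
1 x {'x': 0.04, 'y': -0.09, 'z': 0.02}
3 x {'x': -0.0, 'y': -0.0, 'z': 3.9}
```

The foot is at rows 261–264, as for a level tube. Lower, settle, release and rise.

>>> {"fn": "step_arm", "kwargs": {"increments": [{"x":0.1,"y":-0.1,"z":3.7,"wx":0,"wy":0,"wz":0,"gripper":0.8},{"x":0,"y":0,"z":4,"wx":0,"wy":0,"wz":0,"gripper":0.8},{"x":0,"y":0,"z":2,"wx":0,"wy":0,"wz":0,"gripper":0.8},{"x":0,"y":0,"z":1.9,"wx":0,"wy":0,"wz":0,"gripper":0.8},{"x":0,"y":0,"z":0.15,"wx":0,"wy":0,"wz":0,"gripper":0.8},{"x":0,"y":0,"z":0,"wx":0,"wy":0,"wz":0,"gripper":0.8},{"x":0,"y":0,"z":0,"wx":0,"wy":0,"wz":0,"gripper":0.8}], "newtons": 20}}

```text
time_s: 65.85
position: [0.5744, 0.1595, 0.205]
tool_rot: [[-0.104, 0.995, -0.001], [0.995, 0.104, 0.003], [0.003, -0.001, -1.0]]
ft_force: [1.0, 0.3, 0.1]
grip_width: 0.0144
```

Run:
```python
from h import *
st();drawerplan(-.072,.035)
```

```text
t65.8 tcp [0.5744 0.1595 0.205 ] yaw 96.0 tilt 0.0 g 14.4 F [1.  0.3 0.1] q [  4.  38.  82.   0.  60. -92.]
1 x {'wx': -0.001, 'wy': -0.003, 'wz': -0.002}
3 x {'x': -0.02, 'y': 0.01, 'z': -3.87}
3 x {'x': 0.0, 'y': 0.0, 'z': 3.9}
```

>>> {"fn": "step_arm", "kwargs": {"increments": [{"x":0,"y":0,"z":0.2,"wx":0,"wy":0,"wz":0,"gripper":0.8},{"x":0,"y":0,"z":0,"wx":0,"wy":0,"wz":0,"gripper":2},{"x":0,"y":0,"z":0,"wx":0,"wy":0,"wz":0,"gripper":3},{"x":0,"y":0,"z":0,"wx":0,"wy":0,"wz":0,"gripper":3},{"x":0,"y":0,"z":-3,"wx":0,"wy":0,"wz":0,"gripper":3},{"x":0,"y":0,"z":-4.7,"wx":0,"wy":0,"wz":0,"gripper":3},{"x":0,"y":0,"z":-4.7,"wx":0,"wy":0,"wz":0,"gripper":3},{"x":2,"y":-4.2,"z":0,"wx":0,"wy":0,"wz":0,"gripper":1},{"x":2,"y":-4.2,"z":0,"wx":0,"wy":0,"wz":0,"gripper":0.5},{"x":2,"y":-4.2,"z":0,"wx":0,"wy":0,"wz":0,"gripper":0.5},{"x":1.2,"y":-4,"z":0,"wx":0,"wy":0,"wz":0,"gripper":0.5},{"x":0,"y":0,"z":0,"wx":0,"wy":0,"wz":0,"gripper":0.5},{"x":0,"y":0,"z":0,"wx":0,"wy":0,"wz":0,"gripper":0.5}]}}

```text
time_s: 67.15
position: [0.4012, 0.2143, 0.3276]
tool_rot: [[-0.106, 0.994, -0.001], [0.994, 0.106, 0.003], [0.003, -0.0, -1.0]]
ft_force: [0.7, 0.1, 0.5]
grip_width: 0.0049
```

Run:
```python
from h import *
st();s=Cam("scene");t=Cam("top")
for k in(.024,-.024,-.072):
    c,x=groove(k)
    for n,q in(('scene',s),('top',t)):
        e=q.px(c-x*.052)[0];x0,y0=int(e[0])-10,int(e[1])-12
        print(k,n,'cap exp',e.round(1),blobs(q.img[y0:y0+24,x0:x0+20].max(2)<75,8,300,(x0,y0)))
c,x=groove(0);H=c-x*.132
plan([('m',H-x*.04+[0,0,.27-.046]),('m',H-x*.04+[0,0,.203-.046]),('m',H+x*.1+[0,0,.203-.046])])
cv2.imwrite("pics/d5.png",cv2.resize(s.img[200:300,320:460],(700,500),interpolation=2))
```

```text
t67.2 tcp [0.4012 0.2143 0.3276] yaw 96.1 tilt 0.0 g 4.9 F [0.7 0.1 0.5] q [ 13.  17.  96.   0.  67. -83.]
0.024 scene cap exp [401.  264.8] [(np.float64(400.98), np.float64(263.13), 45)]
0.024 top cap exp [172.9 205. ] [(np.float64(173.07), np.float64(205.0), 27)]
-0.024 scene cap exp [378.2 260.2] [(np.float64(377.94), np.float64(258.74), 31)]
-0.024 top cap exp [188.7 203.2] [(np.float64(188.56), np.float64(202.89), 27)]
-0.072 scene cap exp [355.8 255.7] [(np.float64(353.5), np.float64(254.33), 12)]
-0.072 top cap exp [204.6 201.4] [(np.float64(204.54), np.float64(201.15), 26)]
2 x {'x': -0.06, 'y': 1.43, 'z': 2.86}
2 x {'x': -0.01, 'y': 0.0, 'z': 3.35}
4 x {'x': 0.01, 'y': 3.5, 'z': 0.0}
```

All three tubes lie in grooves, with top-view caps within 0.4 px. Down behind the handle, then a gentle push.

>>> {"fn": "step_arm", "kwargs": {"increments": [{"x":0,"y":0,"z":4.2,"wx":0,"wy":0,"wz":0,"gripper":0.5},{"x":0,"y":0,"z":4.2,"wx":0,"wy":0,"wz":0,"gripper":0.5},{"x":0,"y":0,"z":4,"wx":0,"wy":0,"wz":0,"gripper":0.5},{"x":0,"y":2,"z":0,"wx":0,"wy":0,"wz":0,"gripper":0.5},{"x":0,"y":1.5,"z":0,"wx":0,"wy":0,"wz":0,"gripper":0.5},{"x":0,"y":0.7,"z":0,"wx":0,"wy":0,"wz":0,"gripper":0.5},{"x":0,"y":0.5,"z":0,"wx":0,"wy":0,"wz":0,"gripper":0.5},{"x":0,"y":0.5,"z":0,"wx":0,"wy":0,"wz":0,"gripper":0.5},{"x":0,"y":0.5,"z":0,"wx":0,"wy":0,"wz":0,"gripper":0.5},{"x":0,"y":0.5,"z":0,"wx":0,"wy":0,"wz":0,"gripper":0.5},{"x":0,"y":0.7,"z":0,"wx":0,"wy":0,"wz":0,"gripper":0.5},{"x":0,"y":0.7,"z":0,"wx":0,"wy":0,"wz":0,"gripper":0.5},{"x":0,"y":0.7,"z":0,"wx":0,"wy":0,"wz":0,"gripper":0.5},{"x":0,"y":0.7,"z":0,"wx":0,"wy":0,"wz":0,"gripper":0.5},{"x":0,"y":0.7,"z":0,"wx":0,"wy":0,"wz":0,"gripper":0.5},{"x":0,"y":0.7,"z":0,"wx":0,"wy":0,"wz":0,"gripper":0.5},{"x":0,"y":0.7,"z":0,"wx":0,"wy":0,"wz":0,"gripper":0.5},{"x":0,"y":0.7,"z":0,"wx":0,"wy":0,"wz":0,"gripper":0.5}]}}

```text
time_s: 69.05
position: [0.5192, 0.227, 0.2029]
tool_rot: [[-0.105, 0.994, -0.002], [0.994, 0.105, 0.003], [0.003, -0.001, -1.0]]
ft_force: [-2.3, 1.5, 1.3]
grip_width: 0.005
```

Run:
```python
from h import *
st()
```

```text
t69.0 tcp [0.5192 0.227  0.2029] yaw 96.0 tilt 0.1 g 5.0 F [-2.3  1.5  1.3] q [ 12.  36.  87.   0.  57. -85.]
```

>>> {"fn": "step_arm", "kwargs": {"increments": [{"x":0,"y":0.7,"z":0,"wx":0,"wy":0,"wz":0,"gripper":0.5},{"x":0,"y":0.7,"z":0,"wx":0,"wy":0,"wz":0,"gripper":0.5},{"x":0,"y":0.7,"z":0,"wx":0,"wy":0,"wz":0,"gripper":0.5},{"x":0,"y":0.7,"z":0,"wx":0,"wy":0,"wz":0,"gripper":0.5},{"x":0,"y":0.7,"z":0,"wx":0,"wy":0,"wz":0,"gripper":0.5},{"x":0,"y":0.7,"z":0,"wx":0,"wy":0,"wz":0,"gripper":0.5},{"x":0,"y":0.7,"z":0,"wx":0,"wy":0,"wz":0,"gripper":0.5},{"x":0,"y":0.7,"z":0,"wx":0,"wy":0,"wz":0,"gripper":0.5},{"x":0,"y":0.6,"z":0,"wx":0,"wy":0,"wz":0,"gripper":0.5},{"x":0,"y":0.5,"z":0,"wx":0,"wy":0,"wz":0,"gripper":0.5},{"x":0,"y":0.4,"z":0,"wx":0,"wy":0,"wz":0,"gripper":0.5},{"x":0,"y":0,"z":0,"wx":0,"wy":0,"wz":0,"gripper":0.5}]}}

```text
time_s: 70.25
position: [0.5899, 0.2342, 0.2028]
tool_rot: [[-0.105, 0.994, -0.0], [0.994, 0.105, 0.003], [0.003, -0.0, -1.0]]
ft_force: [-1.3, 0.4, -0.1]
grip_width: 0.0051
```

>>> {"fn": "step_arm", "kwargs": {"increments": [{"x":0,"y":0.3,"z":0,"wx":0,"wy":0,"wz":0,"gripper":0.5},{"x":0,"y":0.3,"z":0,"wx":0,"wy":0,"wz":0,"gripper":0.5},{"x":0,"y":0.3,"z":0,"wx":0,"wy":0,"wz":0,"gripper":0.5}]}}

```text
time_s: 70.55
position: [0.5984, 0.2352, 0.2028]
tool_rot: [[-0.105, 0.994, -0.002], [0.994, 0.105, 0.003], [0.003, -0.002, -1.0]]
ft_force: [-1.2, -0.4, 0.5]
grip_width: 0.005
```

>>> {"fn": "step_arm", "kwargs": {"increments": [{"x":0,"y":0.2,"z":0,"wx":0,"wy":0,"wz":0,"gripper":0.5},{"x":0,"y":0.2,"z":0,"wx":0,"wy":0,"wz":0,"gripper":0.5}]}}

```text
time_s: 70.75
position: [0.6024, 0.2356, 0.2028]
tool_rot: [[-0.105, 0.994, -0.002], [0.994, 0.105, 0.003], [0.003, -0.001, -1.0]]
ft_force: [-2.5, -1.4, 0.6]
grip_width: 0.0049
```

>>> {"fn": "step_arm", "kwargs": {"increments": [{"x":0,"y":0.2,"z":0,"wx":0,"wy":0,"wz":0,"gripper":0.5},{"x":0,"y":0.2,"z":0,"wx":0,"wy":0,"wz":0,"gripper":0.5},{"x":0,"y":0,"z":0,"wx":0,"wy":0,"wz":0,"gripper":0.5}]}}

```text
time_s: 71.05
position: [0.6065, 0.2361, 0.2028]
tool_rot: [[-0.105, 0.994, -0.001], [0.994, 0.105, 0.003], [0.003, -0.001, -1.0]]
ft_force: [-0.4, -0.5, -0.1]
grip_width: 0.0052
```

>>> {"fn": "step_arm", "kwargs": {"increments": [{"x":0,"y":0.2,"z":0,"wx":0,"wy":0,"wz":0,"gripper":0.5},{"x":0,"y":0.1,"z":0,"wx":0,"wy":0,"wz":0,"gripper":0.5},{"x":0,"y":0,"z":0,"wx":0,"wy":0,"wz":0,"gripper":0.5}]}}

```text
time_s: 71.35
position: [0.6093, 0.2364, 0.2028]
tool_rot: [[-0.105, 0.994, -0.001], [0.994, 0.105, 0.003], [0.003, -0.001, -1.0]]
ft_force: [-1.4, 0.2, -0.7]
grip_width: 0.0048
```

>>> {"fn": "step_arm", "kwargs": {"increments": [{"x":0,"y":0.1,"z":0,"wx":0,"wy":0,"wz":0,"gripper":0.5},{"x":0,"y":0.1,"z":0,"wx":0,"wy":0,"wz":0,"gripper":0.5},{"x":0,"y":0,"z":0,"wx":0,"wy":0,"wz":0,"gripper":0.5}]}}

```text
time_s: 71.65
position: [0.6113, 0.2366, 0.2028]
tool_rot: [[-0.105, 0.994, -0.002], [0.994, 0.105, 0.003], [0.003, -0.001, -1.0]]
ft_force: [-1.7, -0.2, 0.9]
grip_width: 0.005
```

Run:
```python
from h import *
st()
```

```text
t71.7 tcp [0.6113 0.2366 0.2028] yaw 96.0 tilt 0.1 g 5.0 F [-1.7 -0.2  0.9] q [ 11.  43.  71.   0.  66. -85.]
```

>>> {"fn": "step_arm", "kwargs": {"increments": [{"x":0,"y":0.2,"z":0,"wx":0,"wy":0,"wz":0,"gripper":0.5},{"x":0,"y":0.1,"z":0,"wx":0,"wy":0,"wz":0,"gripper":0.5},{"x":0,"y":0,"z":0,"wx":0,"wy":0,"wz":0,"gripper":0.5}]}}

```text
time_s: 71.95
position: [0.6143, 0.237, 0.2028]
tool_rot: [[-0.105, 0.994, -0.001], [0.994, 0.105, 0.003], [0.003, -0.001, -1.0]]
ft_force: [-1.1, 0.0, 0.7]
grip_width: 0.0054
```

>>> {"fn": "step_arm", "kwargs": {"increments": [{"x":0,"y":0.2,"z":0,"wx":0,"wy":0,"wz":0,"gripper":0.5},{"x":0,"y":0.1,"z":0,"wx":0,"wy":0,"wz":0,"gripper":0.5},{"x":0,"y":0,"z":0,"wx":0,"wy":0,"wz":0,"gripper":0.5}]}}

```text
time_s: 72.25
position: [0.6162, 0.2373, 0.2027]
tool_rot: [[-0.105, 0.994, -0.006], [0.994, 0.105, 0.002], [0.003, -0.006, -1.0]]
ft_force: [-10.1, -1.7, 5.1]
grip_width: 0.0048
```

>>> {"fn": "step_arm", "kwargs": {"increments": [{"x":0,"y":0.1,"z":0,"wx":0,"wy":0,"wz":0,"gripper":0.5},{"x":0,"y":0.1,"z":0,"wx":0,"wy":0,"wz":0,"gripper":0.5},{"x":0,"y":0,"z":0,"wx":0,"wy":0,"wz":0,"gripper":0.5}]}}

```text
time_s: 72.55
position: [0.6171, 0.2375, 0.2026]
tool_rot: [[-0.106, 0.994, -0.011], [0.994, 0.106, 0.001], [0.002, -0.011, -1.0]]
ft_force: [-18.3, -3.8, 10.0]
grip_width: 0.0049
```

The stop is reached, with the force rising to 18 N. I'll back off, rise and check everything.

>>> {"fn": "step_arm", "kwargs": {"increments": [{"x":0,"y":-1,"z":0,"wx":0,"wy":0,"wz":0,"gripper":0.5},{"x":0,"y":-3,"z":0,"wx":0,"wy":0,"wz":0,"gripper":0.5},{"x":0,"y":-4.5,"z":0,"wx":0,"wy":0,"wz":0,"gripper":0.5},{"x":0,"y":-4,"z":-2.5,"wx":0,"wy":0,"wz":0,"gripper":0.5},{"x":0,"y":-4,"z":-2.5,"wx":0,"wy":0,"wz":0,"gripper":0.5},{"x":0,"y":-4,"z":-2.5,"wx":0,"wy":0,"wz":0,"gripper":0.5},{"x":0,"y":0,"z":-4.5,"wx":0,"wy":0,"wz":0,"gripper":0.5},{"x":0,"y":0,"z":-4.5,"wx":0,"wy":0,"wz":0,"gripper":0.5},{"x":0,"y":0,"z":0,"wx":0,"wy":0,"wz":0,"gripper":0.5},{"x":0,"y":0,"z":0,"wx":0,"wy":0,"wz":0,"gripper":0.5}]}}

```text
time_s: 73.55
position: [0.4155, 0.2154, 0.369]
tool_rot: [[-0.105, 0.994, 0.001], [0.994, 0.105, 0.004], [0.004, 0.002, -1.0]]
ft_force: [-0.4, 0.6, -1.1]
grip_width: 0.0046
```

Run:
```python
from h import *
st();s=Cam("scene");t=Cam("top")
a=cv2.resize(s.img[130:400,120:480],(800,600),interpolation=2);cv2.imwrite("pics/end.png",a)
w=s.img[250:290,210:250];print("white",blobs(w.min(2)>170,1,60,(210,250)))
```

```text
t73.5 tcp [0.4155 0.2154 0.369 ] yaw 96.0 tilt -0.1 g 4.6 F [-0.4  0.6 -1.1] q [ 13.  15.  90.   0.  74. -83.]
white [(np.float64(226.0), np.float64(264.0), 7), (np.float64(218.2), np.float64(266.4), 5), (np.float64(233.71), np.float64(267.43), 7), (np.float64(238.27), np.float64(279.9), 30)]
```

View pics/end.png

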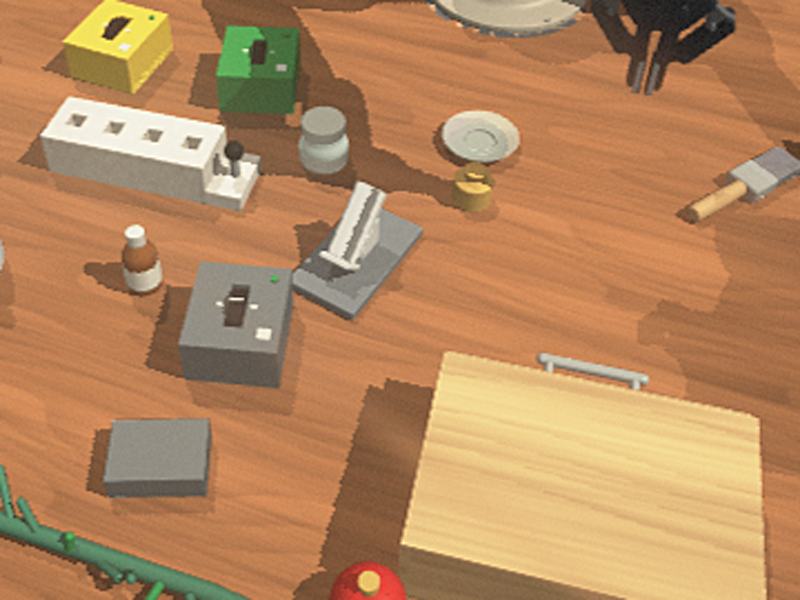

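The drawer is closed, with its handle at crop (595,368) and the panel hidden under the cabinet top. The rack is empty, the tick is still between the marks, and the jar, bottle and weight are upright where they were. Handing in.

```bash
python3 -c "
from rig import env
print(env.close_job())"
```

```text
the job is handed in; nothing more can be done
None
```

The job is handed in, at about 74 s on the robot's clock; no verdict was reported. The lamp's wheel is at its bright stop, and the three tubes present (holes 1–3; hole 4 was empty) went through the cradle in order. All three now lie in the closed drawer.

**Last checks**
- **Wheel:** the tick is level with the two white marks, at the pixel expected for the top of the rim.
- **Tubes:** before the drawer was closed, the three caps were within 0.4 px of their groove positions in the top view.
- **Drawer:** it went in until the push force rose to 18 N at the stop. In the last picture its panel no longer shows in front of the cabinet.
- **Other things:** the bottle, jar and weight are standing and look unmoved, by eye in the last picture. The robot ended clear of everything.

**What went wrong on the way**
- **Wheel:** the first pinches slipped or rubbed on the box top, and I rolled the wheel both ways before it reached the stop.
- **Cradle:** it was found moved about 2–3 cm with tube 1 in it, around the time my first side grasp missed and met 23 N. The tube had already been free in the groove for over a second, so I measured again and took it. It came out about 10° nose-up, so it may no longer have been flush on the stop; I levelled it before laying it down.
- **Tube 3:** its foot first rode up on the stop. I took it by the side, re-seated it, checked it in both views, and left it free for over a second before moving it to the drawer.

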